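Load the label drum and its tension weights

ROBOT

A 7-joint arm with a two-finger parallel gripper is mounted at the origin on the work surface; the furniture and walls round the work are solid. World frame = base frame: x ahead of the robot, y to its left, z up, the work surface at z = 0. Lengths are in m, angles in rad, forces in N, time in s.
With the tool pointing down it reaches from about 0.4 to 0.85 m from the base axis. Payload 4.5 kg.
Tool frame: the origin (TCP) lies on the centre line of the jaws, within the pads' length; the fingertips stand 11 mm ahead of it and the grasp point (between the pads) lies 8 mm behind it; z points along the fingers, x is the direction in which the jaws open and shut, and the axes are right-handed (so a half turn about z gives the same grasp; the last joint's range is limited). The gripper opens to 88 mm and grips with 3 to 60 N. Pads are 18 mm wide; open, the fingers measure 123 mm over their backs; the gripper's body (75 mm by 187 mm) begins 45 mm behind the grasp point.
Start: joints at [1.317, 0.689, -0.195, 1.565, 0.157, 0.902, -0.215], TCP at [0.177, -0.599, 0.25] pointing down, gripper open.
Joint ranges: [-3.01, 3.01], [-0.46, 2.08], [-1.47, 1.51], [0.13, 2.56], [-1, 4.14], [0.04, 2.09], [-2.66, 2.66]. Speed limits (rad/s): [2.57, 2.57, 3.14, 3.14, 3.14, 3.14, 3.14].

INTERFACE

Orientations are given as a unit quaternion [x, y, z, w].
In Python, from plant import r, vision, order, nets gives the robot as it stands.
- The arm moves only by the tool send_rows, never from a script. Its argument "series" is a list of rows, each an object with "delta_pos": the shift along the tool's x, y, z in cm, a list of three; "turn": the turn about the tool's z in degrees; "jaw": the closure, from 0 (fully open) to 1 (shut). In form: [{"delta_pos": [x, y, z], "turn": turn, "jaw": jaw}, ...]. A call has 1 to 8 rows; each row is the pose to reach, as a shift and turn from the pose commanded when the call began, along the tool's axes at that moment; what a row does not reach only later rows make up. A row lasts 1/12 s, in which the tool goes at most 41.7 mm and 7.16 degrees, less where a joint would pass 70% of its speed; a pose out of reach is approached as far as the arm can. A call with a gripper value outside its range is refused whole. The fingers move at their own pace and stop on an object; "force" is the grip in N (left out, the last holds). Time passes only in rows, so rows that repeat a pose let the fingers close. It gives the time, the measured TCP pose, the force and the opening at its end, in the units of the state.
- r.get_state(): the state, without advancing time (a new reading comes with each control period).
- vision.snapshot(name): name is "scene" or "top" or "wrist"; returns the picture (480x640x3 uint8, blue, green, red); there is no depth.
- vision.camera_params(name): a dict with "intrinsics" (3x3 intrinsics, pixels), "extrinsics" (4x4, takes a point from world to camera coordinates). Camera axes: x right, y down, z forward; pixel columns grow to the right and rows downward; lengths in m; the calibration is good to about 2 mm. A picture is of the moment at which its call begins: read the wrist's pose just before it. camera_params takes no time and is no camera call; for the wrist camera it gives the pose at the moment of the call.
- order.finish_job(): hands the job in, once; it reports no verdict.
Trained networks look in the newest picture that a camera, given by its name, has taken for a name from the list of things; names that differ only in an ending like _2 or _b are one class to them, and where a whole thing is asked for, a point or a joint stands for the part that bears it (a point fixed in the world has none). Each returns a list of dicts, best first, with "score" (0 to 1); they miss things now and then, are a little off and sometimes report something else, mostly with a low value. They report only what shows in the picture. A call takes as long as a camera call. They do not tell look-alikes from the thing itself.
- nets.boxes_of(camera, label): "location" ([row, column] as shares, 0 to 1, of the picture: columns of its width, rows of its height, amid what is visible of it).
- nets.trace(camera, label): "region" (480x640 bool, what is visible of it) and "location" ([row, column] as shares, 0 to 1, of the picture: columns of its width, rows of its height, amid what is visible of it).
The state is a dict: "clock": time; "q": joint angles; "qd": joint speeds; "joint_torque": joint torques, N m; "tool_pos": TCP position; "eef_rot": TCP orientation; "contact_force": force on the tool from outside, world axes, zero at the start; "moment": the same for the moment, N m; "opening": opening from 0.0 (shut) to 1.0 (fully open).
Only numpy, scipy, OpenCV 4.12 (cv2) and the standard library are available. Lean on these libraries where they do the work, as an engineer would, in place of code of your own. Each camera call takes 0.05 s, during which the arm holds its last target.

TASK

Get the label feeder ready for its next run: put the paper roll down over the spindle in the open drum and press the drum's lid onto the rim until it is fully home and level all round. Hang every slotted disc lying on the desk on the weight hanger, flat on one another and centred on the stem, each with its slot turned at least a quarter turn away from the slot of the disc directly beneath it so that none can slide off. Do not knock over the bottle or the cups at the back.

Things in the scene. Friction and masses are not known exactly. Their poses are not given: they have to be found in the camera images.
- drum: label drum fixed to the desk: grey round open-topped housing, 140 mm outside, 128 mm inside, 54 mm high, floor 6 mm thick; a fixed steel spindle (18 mm thick, round top 51 mm above the desk) stands in its middle. Origin: on the drum's axis at desk height, z up. Four small sprung steel catches stick out 6 mm through the wall 8 mm below the rim; the lid's skirt first rests on them with the lid about 9 mm too high and must be pushed down over them with roughly 5 to 12 N
- drum_spindle_tip (a point): top of the spindle, 51 mm above the drum's origin, on its axis
- drum_rim (a point): centre of the drum's open mouth, level with its rim, 54 mm above the drum's origin
- drum_lid: loose round grey lid, 155 mm wide: 4 mm plate with a 12 mm deep skirt (147 mm inside) that slips over the drum's rim, and a turned knob on top (24 mm thick, 30 mm tall, its top 46 mm above the origin). Origin: on the axis at the skirt's lower edge, z up towards the knob; it lies skirt down on the desk. Fully home its origin is 42 mm above the drum's origin. 0.12 kg
- paper_roll: loose roll of white label paper standing on end, 60 mm thick, 40 mm tall, with an open cardboard core (25 mm hole). Origin: centre of its underside, z up along the core. On the spindle its underside rests on the drum's floor, 6 mm above the drum's origin. 0.09 kg
- hanger: weight hanger on a tension lever, fixed to the desk: a round steel plate (44 mm wide) with an upright 8 mm stem and an 18 mm button on top. The stem's free length between plate and button is 58 mm; the button's top is 97 mm above the desk. Origin: on the stem's axis at desk height; the lever and its base (60 mm wide, below the plate's level, at most 28 mm high) run 120 mm towards its +y
- hanger_plate (a point): on the stem's axis at the upper face of the plate, 30 mm above the desk: the lowest disc rests here
- disc_1: loose slotted steel disc lying flat, 60 mm across, 8 mm thick, 0.12 kg, all alike; a slot 12 mm wide runs from the rim 6 mm past the centre and opens towards the disc's +x. The slot passes the stem but not the button, so the disc goes on sideways. Origin: centre of the underside (z up); stem and disc axis coincide when it is fully on. May be absent
- disc_1_slot (a point): middle of that disc's slot mouth, on the rim, 30 mm from the disc's axis, 4 mm above its underside
- disc_2: loose slotted steel disc lying flat, 60 mm across, 8 mm thick, 0.12 kg, all alike; a slot 12 mm wide runs from the rim 6 mm past the centre and opens towards the disc's +x. The slot passes the stem but not the button, so the disc goes on sideways. Origin: centre of the underside (z up); stem and disc axis coincide when it is fully on. May be absent
- disc_2_slot (a point): middle of that disc's slot mouth, on the rim, 30 mm from the disc's axis, 4 mm above its underside
- disc_3: loose slotted steel disc lying flat, 60 mm across, 8 mm thick, 0.12 kg, all alike; a slot 12 mm wide runs from the rim 6 mm past the centre and opens towards the disc's +x. The slot passes the stem but not the button, so the disc goes on sideways. Origin: centre of the underside (z up); stem and disc axis coincide when it is fully on. May be absent
- disc_3_slot (a point): middle of that disc's slot mouth, on the rim, 30 mm from the disc's axis, 4 mm above its underside
- disc_4: loose slotted steel disc lying flat, 60 mm across, 8 mm thick, 0.12 kg, all alike; a slot 12 mm wide runs from the rim 6 mm past the centre and opens towards the disc's +x. The slot passes the stem but not the button, so the disc goes on sideways. Origin: centre of the underside (z up); stem and disc axis coincide when it is fully on. May be absent
- disc_4_slot (a point): middle of that disc's slot mouth, on the rim, 30 mm from the disc's axis, 4 mm above its underside
- disc_5: loose slotted steel disc lying flat, 60 mm across, 8 mm thick, 0.12 kg, all alike; a slot 12 mm wide runs from the rim 6 mm past the centre and opens towards the disc's +x. The slot passes the stem but not the button, so the disc goes on sideways. Origin: centre of the underside (z up); stem and disc axis coincide when it is fully on. May be absent
- disc_5_slot (a point): middle of that disc's slot mouth, on the rim, 30 mm from the disc's axis, 4 mm above its underside
- disc_6: loose slotted steel disc lying flat, 60 mm across, 8 mm thick, 0.12 kg, all alike; a slot 12 mm wide runs from the rim 6 mm past the centre and opens towards the disc's +x. The slot passes the stem but not the button, so the disc goes on sideways. Origin: centre of the underside (z up); stem and disc axis coincide when it is fully on. May be absent
- disc_6_slot (a point): middle of that disc's slot mouth, on the rim, 30 mm from the disc's axis, 4 mm above its underside
- reagent_2: bystander: white bottle with blue cap, 48 mm wide, 96 mm tall, origin under its centre
- sample_cup_1: bystander: small open white cup, 45 mm wide, 38 mm tall, origin under its centre
- sample_cup_2: bystander: small open white cup, 45 mm wide, 38 mm tall, origin under its centre
Not all that is in view belongs to the job. Leave any purple or turquoise look-alike of the paper_roll alone.

How it is judged:
At the end, for the whole second after the job is handed in: Roll upright on the spindle (within 5 mm) and on the drum floor (3 mm); lid home (2 mm in height, 6 mm off centre, 0.03 rad tilt); every disc present flat in the hanger's stack within 5 mm of the stem's axis; slots of neighbouring discs at least 70 degrees apart; all at rest (horizontal distance between paper_roll and drum below 0.005 m and z of paper_roll in the frame of drum below 0.009 m and angle between paper_roll's own z axis and vertical below 0.06 rad and horizontal distance between drum_lid and drum below 0.006 m and z of drum_lid in the frame of drum between 0.039 and 0.044 m and angle between drum_lid's own z axis and vertical below 0.03 rad and linear speed of each of drum_lid, disc_1, disc_2, disc_3, disc_4, disc_5, disc_6 below 0.01 m/s and horizontal distance between each of disc_1, disc_2, disc_3, disc_4, disc_5, disc_6 and hanger below 0.005 m and z of disc_1 in the frame of hanger_plate between -0.003 and 0.043 m and (angle between disc_1's own z axis and vertical below 0.06 rad or angle between disc_1's own z axis and vertical above 3.08 rad) and z of disc_2 in the frame of hanger_plate between -0.003 and 0.043 m and (angle between disc_2's own z axis and vertical below 0.06 rad or angle between disc_2's own z axis and vertical above 3.08 rad) and z of disc_3 in the frame of hanger_plate between -0.003 and 0.043 m and (angle between disc_3's own z axis and vertical below 0.06 rad or angle between disc_3's own z axis and vertical above 3.08 rad) and z of disc_4 in the frame of hanger_plate between -0.003 and 0.043 m and (angle between disc_4's own z axis and vertical below 0.06 rad or angle between disc_4's own z axis and vertical above 3.08 rad) and z of disc_5 in the frame of hanger_plate between -0.003 and 0.043 m and (angle between disc_5's own z axis and vertical below 0.06 rad or angle between disc_5's own z axis and vertical above 3.08 rad) and z of disc_6 in the frame of hanger_plate between -0.003 and 0.043 m and (angle between disc_6's own z axis and vertical below 0.06 rad or angle between disc_6's own z axis and vertical above 3.08 rad) and (z of disc_1 in the frame of disc_2 above 0.012 m or z of disc_1 in the frame of disc_2 below -0.012 m or horizontal distance between disc_1_slot and disc_2_slot above 0.0344 m) and (z of disc_1 in the frame of disc_3 above 0.012 m or z of disc_1 in the frame of disc_3 below -0.012 m or horizontal distance between disc_1_slot and disc_3_slot above 0.0344 m) and (z of disc_1 in the frame of disc_4 above 0.012 m or z of disc_1 in the frame of disc_4 below -0.012 m or horizontal distance between disc_1_slot and disc_4_slot above 0.0344 m) and (z of disc_1 in the frame of disc_5 above 0.012 m or z of disc_1 in the frame of disc_5 below -0.012 m or horizontal distance between disc_1_slot and disc_5_slot above 0.0344 m) and (z of disc_1 in the frame of disc_6 above 0.012 m or z of disc_1 in the frame of disc_6 below -0.012 m or horizontal distance between disc_1_slot and disc_6_slot above 0.0344 m) and (z of disc_2 in the frame of disc_3 above 0.012 m or z of disc_2 in the frame of disc_3 below -0.012 m or horizontal distance between disc_2_slot and disc_3_slot above 0.0344 m) and (z of disc_2 in the frame of disc_4 above 0.012 m or z of disc_2 in the frame of disc_4 below -0.012 m or horizontal distance between disc_2_slot and disc_4_slot above 0.0344 m) and (z of disc_2 in the frame of disc_5 above 0.012 m or z of disc_2 in the frame of disc_5 below -0.012 m or horizontal distance between disc_2_slot and disc_5_slot above 0.0344 m) and (z of disc_2 in the frame of disc_6 above 0.012 m or z of disc_2 in the frame of disc_6 below -0.012 m or horizontal distance between disc_2_slot and disc_6_slot above 0.0344 m) and (z of disc_3 in the frame of disc_4 above 0.012 m or z of disc_3 in the frame of disc_4 below -0.012 m or horizontal distance between disc_3_slot and disc_4_slot above 0.0344 m) and (z of disc_3 in the frame of disc_5 above 0.012 m or z of disc_3 in the frame of disc_5 below -0.012 m or horizontal distance between disc_3_slot and disc_5_slot above 0.0344 m) and (z of disc_3 in the frame of disc_6 above 0.012 m or z of disc_3 in the frame of disc_6 below -0.012 m or horizontal distance between disc_3_slot and disc_6_slot above 0.0344 m) and (z of disc_4 in the frame of disc_5 above 0.012 m or z of disc_4 in the frame of disc_5 below -0.012 m or horizontal distance between disc_4_slot and disc_5_slot above 0.0344 m) and (z of disc_4 in the frame of disc_6 above 0.012 m or z of disc_4 in the frame of disc_6 below -0.012 m or horizontal distance between disc_4_slot and disc_6_slot above 0.0344 m) and (z of disc_5 in the frame of disc_6 above 0.012 m or z of disc_5 in the frame of disc_6 below -0.012 m or horizontal distance between disc_5_slot and disc_6_slot above 0.0344 m)); the robot touches nothing.
It fails at once if the bottle or a cup at the back is knocked over (angle between any of reagent_2, sample_cup_1, sample_cup_2's own z axis and vertical above 0.6 rad).
Of disc_1, disc_2, disc_3, disc_4, disc_5, disc_6 only 4 to 6 are there at a start; the rules pass over those that are not, and their reading is None.
At some moment in a run one of disc_1, disc_2, disc_3, disc_4, disc_5, disc_6, drum_lid, paper_roll may be knocked a few centimetres aside while the robot is not near it.
It also fails if it takes over 210 s, if anything falls off the work surface, if the arm or the gripper's body presses on something with over 40 N, if the wrist force passes 120 N, or if a joint passes its speed limit or range.

## Working session

There is one attempt and no reset: what is moved stays moved. The work goes in short steps, Python scripts to look and compute and a tool call to move; the robot and the scene stay as the last step left them, time stands still between calls to the robot, and variables do not carry over. Pictures are saved under pics/ and viewed, and the job is handed in when it is done.

Besides the shell and the picture viewer there is one more tool, called after "Call:" as name(argument=value, ...) on one line, values as JSON. send_rows: Moves the arm, as the interface text tells. Its arguments: {"type":"object","properties":{"series":{"type":"array"},"force":{"type":"number"}},"required":["series"]}

```bash
ls; mkdir -p pics; cat > h.py <<'E'
import numpy as np, cv2
from plant import r, vision, order, nets
def snap(n,f):
    im=vision.snapshot(n); cv2.imwrite('pics/'+f,im); return im
def par(n):
    p=vision.camera_params(n); return np.array(p['intrinsics']),np.array(p['extrinsics'])
def ray(n,u,v,z,P=None):
    K,T=P or par(n); d=np.linalg.inv(K)@[u,v,1]; R=T[:3,:3]; c=-R.T@T[:3,3]; d=R.T@d
    return c+d*(z-c[2])/d[2]
def proj(n,p,P=None):
    K,T=P or par(n); q=K@(T[:3,:3]@np.array(p)+T[:3,3]); return q[:2]/q[2]
E
python3 - <<'E'
from h import *
s=r.get_state(); print(s)
for n in('scene','top','wrist'):
    snap(n,n+'0.png'); K,T=par(n); print(n,K[0,0],-T[:3,:3].T@T[:3,3],T[:3,:3].round(3))
E
```

```text
pics
{'clock': 0.0, 'q': array([ 1.31680562,  0.68998284, -0.19454739,  1.56634518,  0.15730143,
        0.90251551, -0.21509699]), 'qd': array([ 1.35138872e-05,  3.59279995e-04,  4.16531135e-04, -1.56868235e-03,
        1.17911320e-03,  2.97240957e-04, -4.53865165e-05]), 'joint_torque': array([-1.83947482e-04, -5.27557755e+01, -1.26676060e+00, -1.53423232e+01,
       -5.26548782e-02,  6.59926271e-03,  1.50168207e-04]), 'tool_pos': array([ 0.17718989, -0.59870991,  0.24891128]), 'eef_rot': array([ 8.01231209e-01, -5.98354149e-01, -7.77435439e-04, -5.07281929e-04]), 'contact_force': array([-0.60184888,  0.32847804,  0.16264092]), 'moment': array([-0.0046924 ,  0.01120153, -0.04311517]), 'opening': 0.998505802166394}
scene 485.7768963792771 [-0.15727518  0.84912325  0.79969784] [[-0.716 -0.698 -0.004]
 [-0.384  0.399 -0.833]
 [ 0.583 -0.594 -0.554]]
top 520.6293282808708 [0.46686372 0.04922066 1.22419819] [[ 0.014 -1.     0.004]
 [-0.992 -0.014 -0.127]
 [ 0.127 -0.002 -0.992]]
wrist 427.8676088254418 [ 0.24681458 -0.57823658  0.38424846] [[ 0.284 -0.959 -0.001]
 [-0.919 -0.272  0.284]
 [-0.273 -0.08  -0.959]]
```

View pics/top0.png

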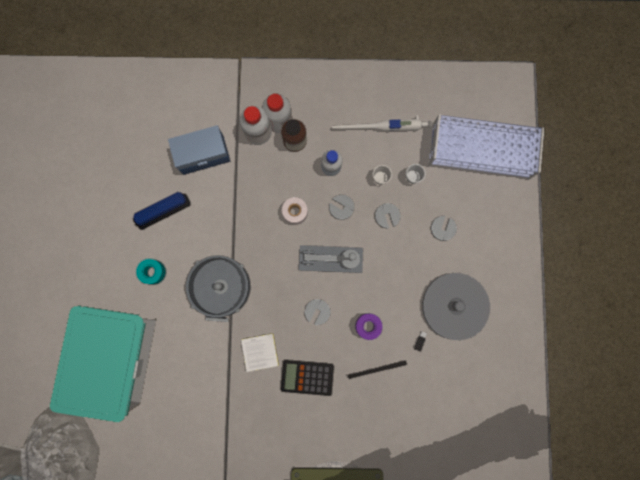

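View pics/scene0.png

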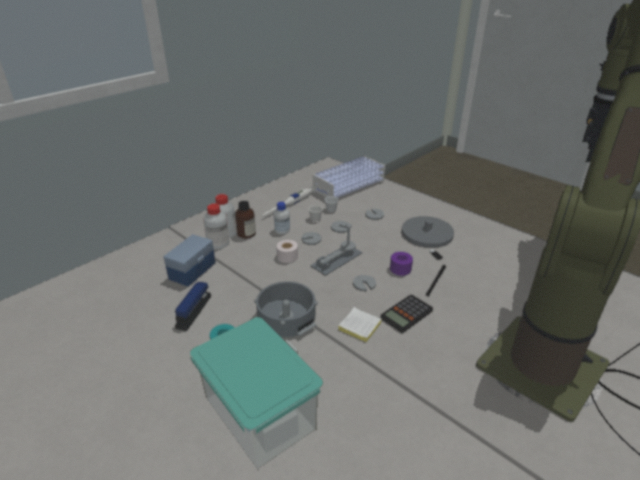

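View pics/wrist0.png

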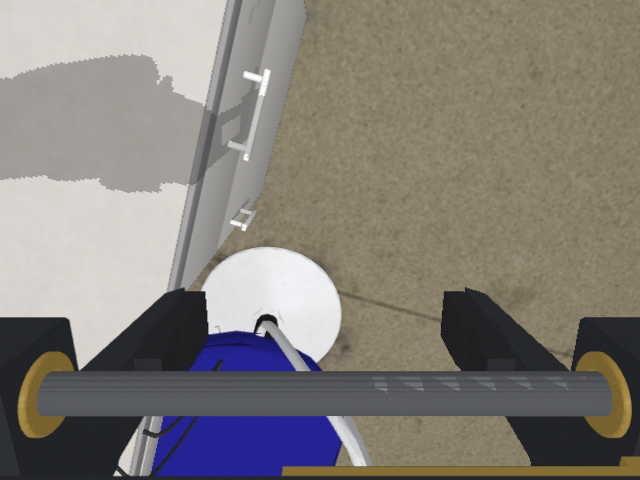

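Top view: white roll candidates are (294,210) white, (369,327) purple, (150,271) turquoise, so the white one is the target. The drum is at (218,287), the lid at (456,306) and the hanger button at (350,258). Discs are at (341,207), (388,215), (444,228) and (317,312). The bottle is at (331,162) and the cups at (381,174) and (415,174). Next I'll check these with the networks and a crop.

```bash
python3 - <<'E'
from h import *
P=par('top'); im=snap('top','t1.png')
for l,z in (('disc_1',.008),('paper_roll',.04),('drum_lid',.016),('drum',.054),('hanger',.097),('reagent_2',.09),('sample_cup_1',.038)):
    for d in nets.trace('top',l):
        if d['score']<.2: continue
        m=d['region'].astype(np.uint8); M=cv2.moments(m); 
        if M['m00']==0: continue
        u,v=M['m10']/M['m00'],M['m01']/M['m00']; x,y,w,h=cv2.boundingRect(m)
        print(l,round(d['score'],2),(round(u),round(v)),M['m00'],(x,y,w,h),ray('top',u,v,z,P).round(4))
c=cv2.resize(im[180:345,170:500],None,fx=2.42,fy=2.42*1.0,interpolation=cv2.INTER_CUBIC); cv2.imwrite('pics/c1.png',c[:600,:800])
E
```

```text
disc_1 0.93 (388, 214) 460.0 (375, 203, 26, 25) [ 0.6817 -0.1166  0.008 ]
disc_1 0.77 (318, 311) 483.0 (305, 299, 26, 27) [0.4526 0.0454 0.008 ]
disc_1 0.68 (342, 207) 425.0 (330, 194, 24, 26) [ 0.6972 -0.0086  0.008 ]
disc_1 0.64 (443, 229) 384.0 (432, 216, 24, 24) [ 0.6492 -0.2481  0.008 ]
paper_roll 0.76 (295, 210) 527.0 (282, 197, 26, 28) [0.6823 0.1023 0.04  ]
paper_roll 0.62 (369, 326) 531.0 (355, 313, 28, 27) [ 0.422  -0.0699  0.04  ]
paper_roll 0.58 (151, 271) 582.0 (137, 258, 30, 27) [0.5368 0.4261 0.04  ]
drum_lid 0.83 (456, 306) 3607.0 (422, 273, 69, 68) [ 0.4685 -0.2731  0.016 ]
drum 0.85 (218, 287) 3322.0 (186, 255, 65, 67) [0.5033 0.2698 0.054 ]
drum 0.49 (295, 210) 530.0 (282, 197, 26, 28) [0.6794 0.1019 0.054 ]
hanger 0.95 (331, 258) 1610.0 (299, 245, 65, 28) [0.5671 0.0183 0.097 ]
reagent_2 0.85 (331, 162) 442.0 (322, 150, 21, 26) [0.7833 0.0198 0.09  ]
sample_cup_1 0.82 (415, 173) 319.0 (406, 164, 20, 20) [ 0.7746 -0.1772  0.038 ]
sample_cup_1 0.8 (382, 175) 277.0 (373, 166, 19, 19) [ 0.7702 -0.0995  0.038 ]
sample_cup_1 0.52 (331, 258) 1552.0 (299, 245, 64, 28) [0.5729 0.0175 0.038 ]
```

View pics/c1.png

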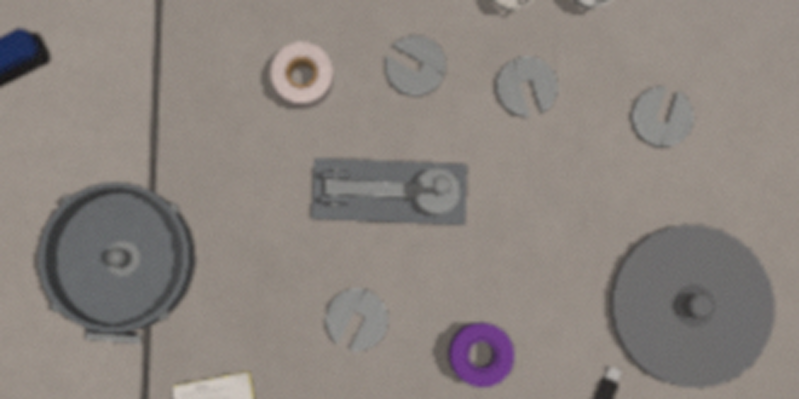

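```bash
cat >> h.py <<'E'
from scipy.spatial.transform import Rotation as Ro
def tool():
    s=r.get_state(); R=Ro.from_quat(s['eef_rot']).as_matrix(); return s,s['tool_pos'],R,np.degrees(np.arctan2(R[1,0],R[0,0]))
def st():
    s,p,R,y=tool(); print('t',round(s['clock'],2),'p',p.round(4),'yaw',round(y,1),'q7',s['q'][6].round(2),'F',s['contact_force'].round(1),'op',round(s['opening'],3),'tilt',R[:,2].round(4))
def go(x,y,z,yaw=None,mod=180):
    s,p,R,c=tool(); d=R.T@(np.array([x,y,z])-p)*100
    t=0 if yaw is None else -(((yaw-c)+mod/2)%mod-mod/2)
    print('go',(x,y,z,yaw),'delta',d.round(2),'turn',round(t,1),'q7',s['q'][6].round(2),'rows',max(np.linalg.norm(d)/4.17,abs(t)/7.16).round(1))
E
python3 - <<'E'
from h import *
st(); s,p,R,y=tool(); print(R.round(3)); print('tip',proj('wrist',p), 'below',proj('wrist',[p[0],p[1],0.0]))
go(.64,.06,.3); go(.55,-.05,.3)
E
```

```text
t 0.55 p [ 0.1774 -0.5993  0.2497] yaw -73.5 q7 -0.22 F [-0.   0.9 -0.2] op 0.999 tilt [ 0. -0. -1.]
[[ 0.284 -0.959  0.   ]
 [-0.959 -0.284 -0.   ]
 [ 0.    -0.    -1.   ]]
tip [324.7108244  325.47891406] below [324.31520918 192.99747791]
go (0.64, 0.06, 0.3, None) delta [-50.09 -63.07  -5.03] turn 0 q7 -0.22 rows 19.4
go (0.55, -0.05, 0.3, None) delta [-42.09 -51.32  -5.03] turn 0 q7 -0.22 rows 16.0
```

Call:
send_rows(series=[{"delta_pos": [-20,-26,-4],"turn": 8,"jaw": 0},{"delta_pos": [-20,-26,-4],"turn": 8,"jaw": 0},{"delta_pos": [-20,-26,-4],"turn": 8,"jaw": 0},{"delta_pos": [-20,-26,-4],"turn": 8,"jaw": 0},{"delta_pos": [-20,-26,-4],"turn": 8,"jaw": 0},{"delta_pos": [-20,-26,-4],"turn": 8,"jaw": 0},{"delta_pos": [-20,-26,-4],"turn": 8,"jaw": 0},{"delta_pos": [-20,-26,-4],"turn": 8,"jaw": 0}])

```text
clock: 1.22
tool_pos: [0.3712, -0.3316, 0.2903]
eef_rot: [0.758, -0.653, 0.0, -0.0]
contact_force: [0.2, -0.5, 0.0]
opening: 0.997
```

```bash
python3 - <<'E'
from h import *
st(); go(.58,.02,.33,-90)
E
```

```text
t 1.22 p [ 0.3712 -0.3316  0.2903] yaw -81.5 q7 -0.89 F [ 0.2 -0.5  0. ] op 0.997 tilt [ 9.e-04 -2.e-04 -1.e+00]
go (0.58, 0.02, 0.33, -90) delta [-31.67 -25.87  -3.96] turn 8.5 q7 -0.89 rows 9.9
```

Call:
send_rows(series=[{"delta_pos": [-31.7,-25.9,-4],"turn": 8.5,"jaw": 0},{"delta_pos": [-31.7,-25.9,-4],"turn": 8.5,"jaw": 0},{"delta_pos": [-31.7,-25.9,-4],"turn": 8.5,"jaw": 0},{"delta_pos": [-31.7,-25.9,-4],"turn": 8.5,"jaw": 0},{"delta_pos": [-31.7,-25.9,-4],"turn": 8.5,"jaw": 0},{"delta_pos": [-31.7,-25.9,-4],"turn": 8.5,"jaw": 0},{"delta_pos": [-31.7,-25.9,-4],"turn": 8.5,"jaw": 0},{"delta_pos": [-31.7,-25.9,-4],"turn": 8.5,"jaw": 0}])

```text
clock: 1.88
tool_pos: [0.5404, -0.0466, 0.3226]
eef_rot: [0.707, -0.707, 0.0, -0.0]
contact_force: [0.9, -0.1, -0.5]
opening: 0.999
```

Call:
send_rows(series=[{"delta_pos": [-8,-6,0],"turn": 0,"jaw": 0},{"delta_pos": [-8,-6,0],"turn": 0,"jaw": 0},{"delta_pos": [-8,-6,0],"turn": 0,"jaw": 0},{"delta_pos": [-8,-6,0],"turn": 0,"jaw": 0},{"delta_pos": [-8,-6,0],"turn": 0,"jaw": 0}])

```text
clock: 2.3
tool_pos: [0.5995, 0.032, 0.3217]
eef_rot: [0.708, -0.706, -0.0, 0.0]
contact_force: [-0.4, 0.2, -0.5]
opening: 1.0
```

```bash
python3 - <<'E'
from h import *
st(); P=par('wrist'); im=snap('wrist','w1.png')
for l,z in (('disc_1',.008),('paper_roll',.04),('hanger',.0),('drum',.054)):
    for d in nets.trace('wrist',l):
        if d['score']<.2: continue
        m=d['region'].astype(np.uint8); M=cv2.moments(m); 
        if M['m00']==0: continue
        u,v=M['m10']/M['m00'],M['m01']/M['m00']; x,y,w,h=cv2.boundingRect(m)
        print(l,round(d['score'],2),(round(u),round(v)),M['m00'],(x,y,w,h),ray('wrist',u,v,z,P).round(4))
        print(ray('wrist',x+w/2,y+h/2,z,P).round(4))
E
```

```text
t 2.3 p [0.5995 0.032  0.3217] yaw -89.9 q7 -1.76 F [-0.4  0.2 -0.5] op 1.0 tilt [-8.e-04 -4.e-04 -1.e+00]
disc_1 0.82 (469, 102) 2655.0 (439, 73, 62, 63) [ 0.6792 -0.1135  0.008 ]
[ 0.6773 -0.1143  0.008 ]
disc_1 0.77 (364, 85) 2499.0 (332, 53, 60, 63) [ 0.6956 -0.0072  0.008 ]
[ 0.696  -0.0055  0.008 ]
disc_1 0.62 (595, 134) 2669.0 (565, 103, 63, 60) [ 0.6486 -0.2453  0.008 ]
[ 0.6497 -0.2463  0.008 ]
disc_1 0.56 (310, 309) 1737.0 (285, 286, 51, 49) [0.4522 0.0475 0.008 ]
[0.45   0.0474 0.008 ]
paper_roll 0.9 (247, 98) 3064.0 (215, 66, 66, 65) [0.6826 0.1037 0.04  ]
[0.6819 0.1026 0.04  ]
paper_roll 0.84 (412, 341) 2854.0 (383, 311, 59, 61) [ 0.4288 -0.0646  0.04  ]
[ 0.4286 -0.0652  0.04  ]
hanger 0.78 (336, 206) 7475.0 (267, 177, 140, 62) [0.5718 0.019  0.    ]
[0.5692 0.0178 0.    ]
hanger 0.47 (247, 98) 3178.0 (214, 65, 68, 67) [0.6835 0.1105 0.    ]
[0.6829 0.1093 0.    ]
drum 0.69 (92, 271) 15834.0 (14, 205, 157, 140) [0.5167 0.2647 0.054 ]
[0.5119 0.2653 0.054 ]
```

View pics/w1.png

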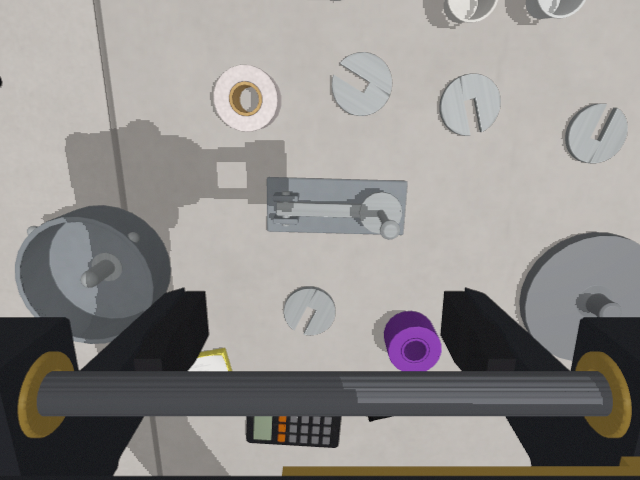

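```bash
python3 - <<'E'
from h import *
P=par('wrist')
print('button',ray('wrist',391,230,.095,P),'plate',ray('wrist',383,212,.03,P))
print('spindle tip',ray('wrist',91,278,.051,P))
for n,a,b in(('A',(338,72),(370,88)),('B',(479,131),(472,97)),('C',(612,108),(598,136)),('D',(304,332),(314,306))):
    a=ray('wrist',*a,.006,P);b=ray('wrist',*b,.006,P);d=a-b; print(n,np.degrees(np.arctan2(d[1],d[0])).round(1),np.linalg.norm(d))
go(.6825,.103,.1,-90)
E
```

```text
button [ 0.57007462 -0.02961495  0.095     ] plate [ 0.57105343 -0.03119401  0.03      ]
spindle tip [0.50802248 0.26698711 0.051     ]
A 64.8 0.035387925062237736
B -162.7 0.03478405379489221
C -18.5 0.02909286102060449
D 160.1 0.035641397536582686
go (0.6825, 0.103, 0.1, -90) delta [-7.41 -8.33 22.23] turn -0.2 q7 -1.76 rows 6.0
```

Call:
send_rows(series=[{"delta_pos": [-7.1,-8.3,22],"turn": 0,"jaw": 0},{"delta_pos": [-7.1,-8.3,22],"turn": 0,"jaw": 0},{"delta_pos": [-7.1,-8.3,22],"turn": 0,"jaw": 0},{"delta_pos": [-7.1,-8.3,22],"turn": 0,"jaw": 0},{"delta_pos": [-7.1,-8.3,22],"turn": 0,"jaw": 0},{"delta_pos": [-7.1,-8.3,22],"turn": 0,"jaw": 0},{"delta_pos": [-7.1,-8.3,22],"turn": 0,"jaw": 0},{"delta_pos": [-7.1,-8.3,22],"turn": 0,"jaw": 0}])

```text
clock: 3.22
tool_pos: [0.6811, 0.1016, 0.1001]
eef_rot: [-0.707, 0.707, 0.001, -0.002]
contact_force: [-0.4, 0.1, 0.3]
opening: 1.0
```

```bash
python3 - <<'E'
from h import *
st(); snap('wrist','w2.png'); s,p,R,y=tool(); print(proj('wrist',[.6825,.103,.04]))
go(.6825,.103,.031,-90)
P=par('wrist')
for d in nets.trace('wrist','paper_roll')[:2]:
        m=d['region'].astype(np.uint8); M=cv2.moments(m); u,v=M['m10']/M['m00'],M['m01']/M['m00']; print(d['score'],u,v,cv2.boundingRect(m),ray('wrist',u,v,.04,P))
E
```

```text
t 3.22 p [0.6811 0.1016 0.1001] yaw -90.0 q7 -1.87 F [-0.4  0.1  0.3] op 1.0 tilt [-0.0047 -0.0011 -1.    ]
[319.87128819 264.00823613]
go (0.6825, 0.103, 0.031, -90) delta [-0.21  0.01  7.18] turn -0.1 q7 -1.87 rows 1.7
0.84 316.43514644351467 254.57304741980474 (256, 189, 121, 129) [0.68740327 0.1046571  0.04      ]
```

View pics/w2.png

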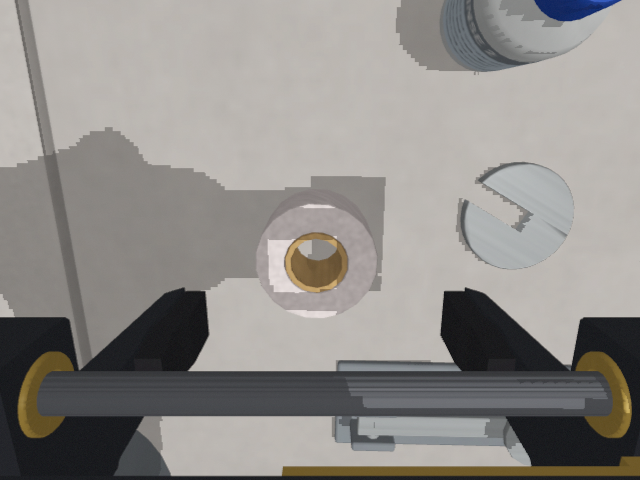

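Core mouth sits at (316,263), the expected spot, and the fingers are clear. Going down.

Call:
send_rows(series=[{"delta_pos": [-0.25,-0.2,6.9],"turn": 0,"jaw": 0},{"delta_pos": [-0.25,-0.2,6.9],"turn": 0,"jaw": 0},{"delta_pos": [-0.25,-0.2,6.9],"turn": 0,"jaw": 0},{"delta_pos": [-0.25,-0.2,6.9],"turn": 0,"jaw": 0},{"delta_pos": [-0.25,-0.2,6.9],"turn": 0,"jaw": 0.6},{"delta_pos": [-0.25,-0.2,6.9],"turn": 0,"jaw": 0.6},{"delta_pos": [-0.25,-0.2,6.9],"turn": 0,"jaw": 0.6},{"delta_pos": [-0.25,-0.2,6.9],"turn": 0,"jaw": 0.6}], force=15)

```text
clock: 3.98
tool_pos: [0.6857, 0.1048, 0.035]
eef_rot: [-0.707, 0.707, -0.001, 0.001]
contact_force: [-0.1, -0.7, 0.6]
opening: 0.721
```

Call:
send_rows(series=[{"delta_pos": [0,0,0],"turn": 0,"jaw": 0.6},{"delta_pos": [0,0,0],"turn": 0,"jaw": 0.6},{"delta_pos": [0,0,0],"turn": 0,"jaw": 0.6},{"delta_pos": [0,0,0],"turn": 0,"jaw": 0.6}])

```text
clock: 4.32
tool_pos: [0.6855, 0.1049, 0.0346]
eef_rot: [-0.707, 0.707, -0.001, 0.001]
contact_force: [-1.1, -0.9, 6.8]
opening: 0.681
```

```bash
python3 - <<'E'
from h import *
st(); go(.505,.268,.2,-90)
E
```

```text
t 4.32 p [0.6855 0.1049 0.0346] yaw -90.0 q7 -1.88 F [-1.1 -0.9  6.8] op 0.681 tilt [ 2.e-03  3.e-04 -1.e+00]
go (0.505, 0.268, 0.2, -90) delta [-16.3   18.03 -16.57] turn -0.0 q7 -1.88 rows 7.1
```

Call:
send_rows(series=[{"delta_pos": [0,0,-8],"turn": 0,"jaw": 0.6},{"delta_pos": [0,0,-10],"turn": 0,"jaw": 0.6},{"delta_pos": [-16.3,18,-12],"turn": 0,"jaw": 0.6},{"delta_pos": [-16.3,18,-12],"turn": 0,"jaw": 0.6},{"delta_pos": [-16.3,18,-12],"turn": 0,"jaw": 0.6},{"delta_pos": [-16.3,18,-12],"turn": 0,"jaw": 0.6},{"delta_pos": [-16.3,18,-12],"turn": 0,"jaw": 0.6},{"delta_pos": [-16.3,18,-12],"turn": 0,"jaw": 0.6}])

```text
clock: 4.98
tool_pos: [0.5023, 0.2696, 0.1536]
eef_rot: [0.707, -0.707, -0.0, -0.0]
contact_force: [-0.2, 1.0, -1.1]
opening: 0.682
```

Call:
send_rows(series=[{"delta_pos": [0,0,0],"turn": 0,"jaw": 0.6},{"delta_pos": [0,0,0],"turn": 0,"jaw": 0.6},{"delta_pos": [0,0,0],"turn": 0,"jaw": 0.6},{"delta_pos": [0,0,0],"turn": 0,"jaw": 0.6}])

```text
clock: 5.32
tool_pos: [0.5059, 0.2662, 0.153]
eef_rot: [-0.706, 0.708, -0.001, -0.0]
contact_force: [0.6, -0.1, -1.6]
opening: 0.681
```

```bash
python3 - <<'E'
from h import *
st(); snap('wrist','w3.png'); im=snap('top','t3.png'); cv2.imwrite('pics/t3c.png',cv2.resize(im[200:350,130:330],None,fx=4,fy=4))
s,p,R,y=tool();print('spindle at cmd',proj('wrist',[.505,.268,.051]))
for d in nets.trace('wrist','drum')[:2]: 
  m=d['region'].astype(np.uint8);print(d['score'],cv2.boundingRect(m))
E
```

```text
t 5.32 p [0.5059 0.2662 0.153 ] yaw -90.2 q7 -2.18 F [ 0.6 -0.1 -1.6] op 0.681 tilt [ 9.0e-04 -1.2e-03 -1.0e+00]
spindle at cmd [320.83201105 242.05630713]
0.93 (188, 120, 241, 201)
```

View pics/w3.png

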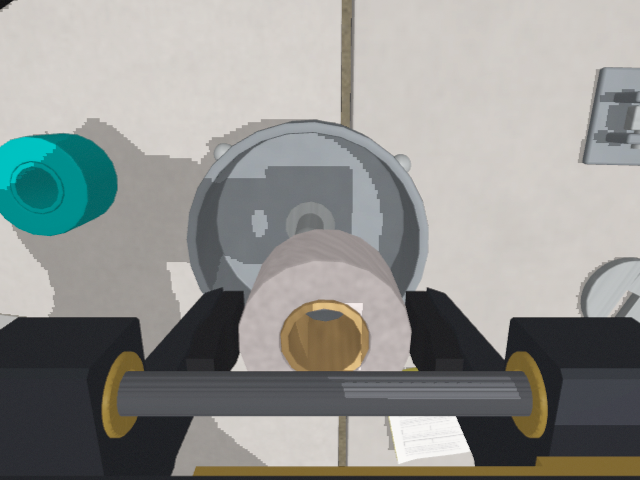

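View pics/t3c.png

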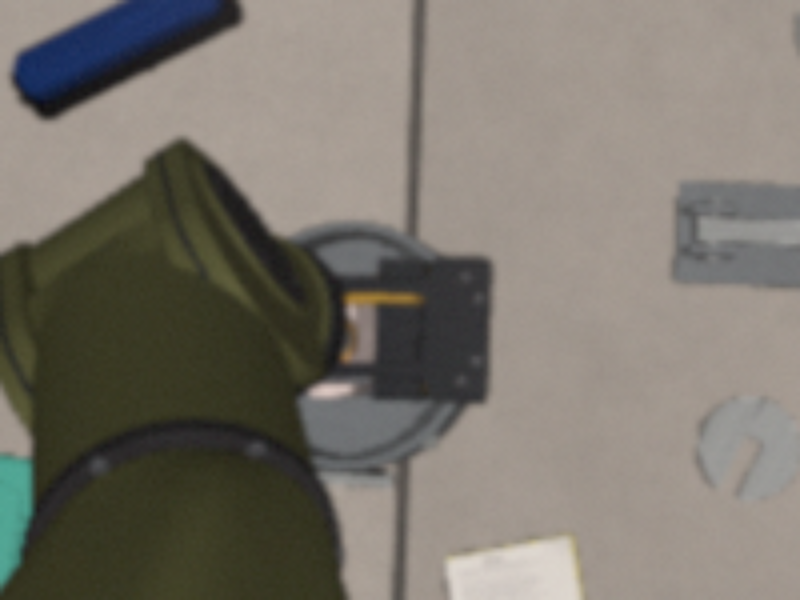

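```bash
cat >> h.py <<'E'
from scipy.optimize import least_squares
def fitc(n,m,z,rad,P,rows=(0,480),cols=(2,638)):
    c=max(cv2.findContours(m.astype(np.uint8),cv2.RETR_EXTERNAL,cv2.CHAIN_APPROX_NONE)[0],key=len)[:,0]
    c=c[(c[:,1]>rows[0])&(c[:,1]<rows[1])&(c[:,0]>cols[0])&(c[:,0]<cols[1])]
    w=np.array([ray(n,u,v,z,P)[:2] for u,v in c])
    f=least_squares(lambda q:np.hypot(*(w-q).T)-rad,w.mean(0),loss='soft_l1',f_scale=.001)
    return f.x.round(4),np.abs(f.fun).mean().round(5),len(c)
E
python3 - <<'E'
from h import *
st();P=par('wrist'); snap('wrist','w4.png')
d=nets.trace('wrist','drum')[0]; print(fitc('wrist',d['region'],.054,.07,P,(100,285)))
print(P[1].round(3), ray('wrist',309,224,.006,P),ray('wrist',309,232,.054,P))
E
```

```text
t 5.47 p [0.5057 0.2664 0.1528] yaw -90.2 q7 -2.18 F [-0.4 -0.6 -0.8] op 0.683 tilt [ 2.e-04 -8.e-04 -1.e+00]
(array([0.5027, 0.2757]), np.float64(0.01249), 634)
[[-0.003 -1.     0.001  0.268]
 [-0.959  0.003  0.284  0.472]
 [-0.284 -0.    -0.959  0.44 ]
 [ 0.     0.     0.     1.   ]] [0.50377533 0.27659007 0.006     ] [0.51173752 0.27490642 0.054     ]
```

```bash
python3 - <<'E'
from h import *
P=par('wrist'); im=snap('wrist','w4.png')
m=nets.trace('wrist','drum')[0]['region']
pts=[]
for v in range(175,285,3):
    c=np.where(m[v])[0]; pts+=[(c.min(),v),(c.max(),v)]
for u in range(250,375,4):
    pts.append((u,np.where(m[:,u])[0].min()))
w=np.array([ray('wrist',u,v,.054,P)[:2] for u,v in pts])
f=least_squares(lambda q:np.hypot(*(w-q[:2]).T)-.07,[.505,.27],loss='soft_l1',f_scale=.001); print(f.x,np.abs(f.fun).mean())
f=least_squares(lambda q:np.hypot(*(w-q[:2]).T)-q[2],[.505,.27,.07],loss='soft_l1',f_scale=.001); print(f.x,np.abs(f.fun).mean())
q=cv2.resize(im[110:330,180:440],None,fx=3,fy=2.7)
cv2.imwrite('pics/w4c.png',q)
for a in np.arange(0,360,10):
    t=np.radians(a)
    for rr,col in((.07,(0,0,255)),(.064,(0,255,0))):
        u,v=proj('wrist',[.5047+rr*np.cos(t),.274+rr*np.sin(t),.054],P); cv2.circle(im,(int(u),int(v)),1,col,-1)
cv2.imwrite('pics/w4o.png',im)
E
```

```text
[0.5026596  0.27544182] 0.0009088952492434722
[0.50421388 0.27552314 0.06866119] 0.00025313477723456064
```

View pics/w4o.png

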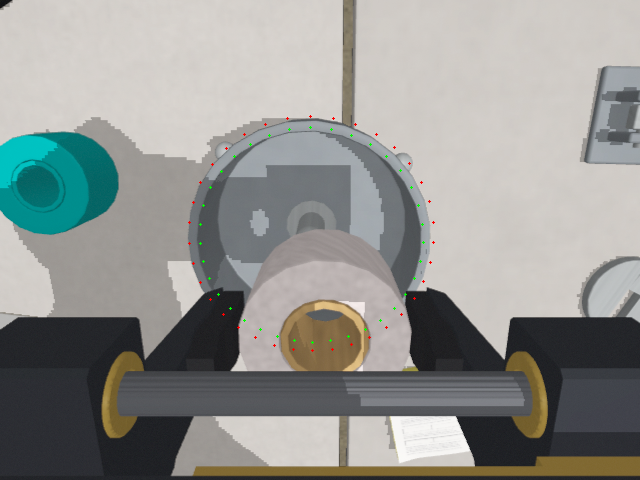

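```bash
python3 - <<'E'
from h import *
st();P=par('wrist'); p=tool()[1]
print('roll hole',ray('wrist',325,340,p[2]+.0054,P), 'TCP',p, 'roll outline mid', ray('wrist',325.5,320,p[2]+.0054,P))
T=par('top'); im=cv2.imread('pics/t1.png')
K,E=P; print('cam',-E[:3,:3].T@E[:3,3])
m=nets.trace('top','drum')
im=cv2.imread('pics/t1.png')
for a in np.arange(0,360,15):
    t=np.radians(a)
    for c,col in(((.503,.2755),(0,0,255)),((.505,.269),(0,255,0))):
        u,v=proj('top',[c[0]+.07*np.cos(t),c[1]+.07*np.sin(t),.054],T); im[int(round(v)),int(round(u))]=col
cv2.imwrite('pics/t1o.png',cv2.resize(im[240:330,160:280],None,fx=6,fy=6,interpolation=cv2.INTER_NEAREST))
E
```

```text
t 5.67 p [0.505  0.2673 0.153 ] yaw -90.1 q7 -2.18 F [-0.5  0.6 -0.8] op 0.679 tilt [-1.e-04 -3.e-04 -1.e+00]
roll hole [0.50238972 0.2671027  0.15836486] TCP [0.50499576 0.26734699 0.15296486] roll outline mid [0.50992897 0.26692879 0.15836486]
cam [0.57753115 0.2673473  0.28810454]
```

View pics/t1o.png

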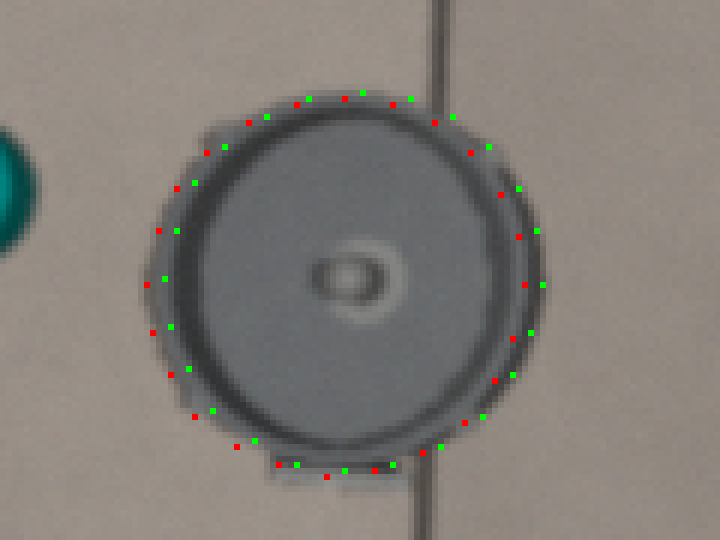

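```bash
python3 - <<'E'
from h import *
P=par('wrist');print('spindle top cam',ray('top',217.5,285.8,.051))
print('spindle base proj',proj('wrist',[.5035,.275,.006],P),proj('wrist',[.5035,.275,.051],P))
go(.5035,.2750,.09,-90)
E
```

```text
spindle top cam [0.50576819 0.27150952 0.051     ]
spindle base proj [313.13885193 223.08892024] [311.2550764  242.74917021]
go (0.5035, 0.275, 0.09, -90) delta [-0.75  0.14  6.3 ] turn -0.0 q7 -2.18 rows 1.5
```

Call:
send_rows(series=[{"delta_pos": [-0.8,0.1,6],"turn": 0,"jaw": 0.6},{"delta_pos": [-0.8,0.1,6],"turn": 0,"jaw": 0.6},{"delta_pos": [-0.8,0.1,6],"turn": 0,"jaw": 0.6},{"delta_pos": [-0.8,0.1,6],"turn": 0,"jaw": 0.6},{"delta_pos": [-0.8,0.1,6],"turn": 0,"jaw": 0.6}])

```text
clock: 6.13
tool_pos: [0.5045, 0.2759, 0.0941]
eef_rot: [-0.707, 0.707, -0.0, 0.001]
contact_force: [1.1, 0.0, -0.3]
opening: 0.679
```

```bash
python3 - <<'E'
from h import *
st(); im=snap('wrist','w5.png'); p=tool()[1]
print(proj('wrist',[.504,.275,.051]),proj('wrist',[p[0],p[1],p[2]+.0054]),proj('wrist',[p[0],p[1],p[2]-.0346]))
E
```

```text
t 6.13 p [0.5045 0.2759 0.0941] yaw -90.0 q7 -2.2 F [ 1.1  0.  -0.3] op 0.679 tilt [ 1.6e-03  4.0e-04 -1.0e+00]
[326.47675572 280.39097054] [324.26866408 333.08248019] [324.31011425 286.60429762]
```

View pics/w5.png

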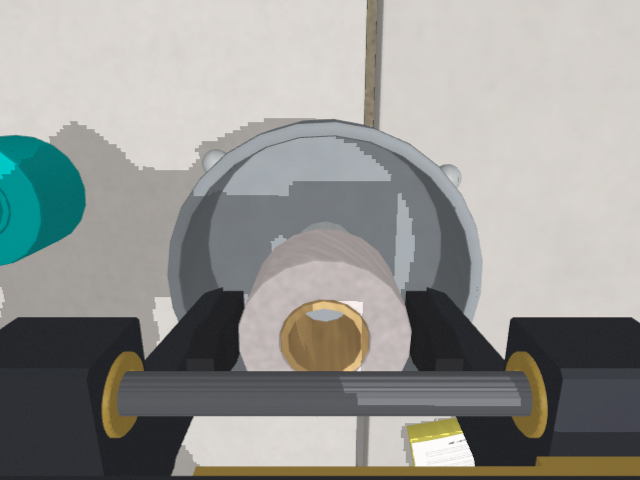

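```bash
python3 - <<'E'
from h import *
st();P=par('wrist'); im=snap('wrist','w6.png')
m=nets.trace('wrist','drum')[0]['region']
pts=[]
for v in range(185,285,3):
    c=np.where(m[v])[0]; pts+=[(c.min(),v),(c.max(),v)]
for u in range(255,395,4):
    pts.append((u,np.where(m[:,u])[0].min()))
w=np.array([ray('wrist',u+.0,v,.054,P)[:2] for u,v in pts])
for R in (None,):
 f=least_squares(lambda q:np.hypot(*(w-q[:2]).T)-.07,[.505,.27],loss='soft_l1',f_scale=.001); print(f.x,np.abs(f.fun).mean())
 f=least_squares(lambda q:np.hypot(*(w-q[:2]).T)-q[2],[.505,.27,.07],loss='soft_l1',f_scale=.001); print(f.x,np.abs(f.fun).mean())
c=f.x
for a in np.arange(0,360,8):
    t=np.radians(a)
    for rr,col in((.07,(0,0,255)),(.064,(0,255,0))):
        u,v=proj('wrist',[c[0]+rr*np.cos(t),c[1]+rr*np.sin(t),.054],P); cv2.circle(im,(int(u),int(v)),1,col,-1)
cv2.imwrite('pics/w6o.png',cv2.resize(im[100:300,150:500],None,fx=2.2,fy=2.2))
E
```

```text
t 6.18 p [0.5048 0.276  0.0945] yaw -90.0 q7 -2.2 F [-0.  -0.3 -2.4] op 0.679 tilt [ 2.3e-03  9.0e-04 -1.0e+00]
[0.50265314 0.27565826] 0.0007281479671499746
[0.50451452 0.27564515 0.06858188] 0.00024108481767752597
```

View pics/w6o.png

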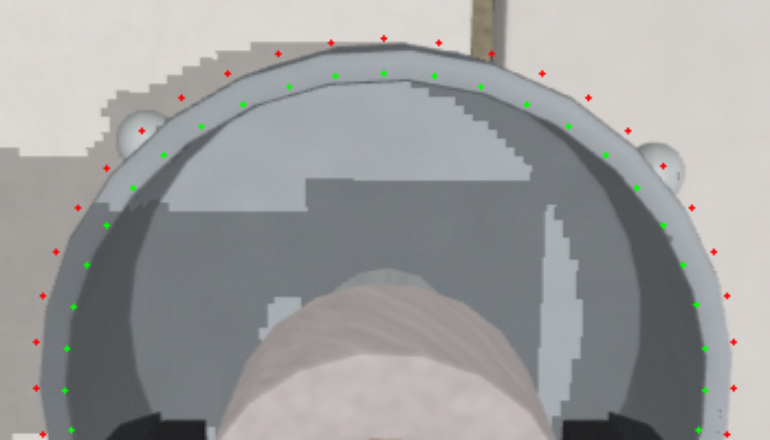

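Call:
send_rows(series=[{"delta_pos": [0,-0.15,1.5],"turn": 0,"jaw": 0.6},{"delta_pos": [0,-0.15,2.5],"turn": 0,"jaw": 0.6},{"delta_pos": [0,-0.15,3],"turn": 0,"jaw": 0.6},{"delta_pos": [0,-0.15,3],"turn": 0,"jaw": 0.6},{"delta_pos": [0,-0.15,3],"turn": 0,"jaw": 0.6}])

```text
clock: 6.7
tool_pos: [0.505, 0.2757, 0.0631]
eef_rot: [-0.707, 0.707, 0.0, -0.0]
contact_force: [0.7, 0.3, -0.9]
opening: 0.68
```

```bash
python3 - <<'E'
from h import *
st(); im=snap('wrist','w7.png'); go(.505,.276,.042)
E
```

```text
t 6.7 p [0.505  0.2757 0.0631] yaw -90.0 q7 -2.2 F [ 0.7  0.3 -0.9] op 0.68 tilt [-4.e-04 -4.e-04 -1.e+00]
go (0.505, 0.276, 0.042, None) delta [-0.01  0.03  2.14] turn 0 q7 -2.2 rows 0.5
```

View pics/w7.png

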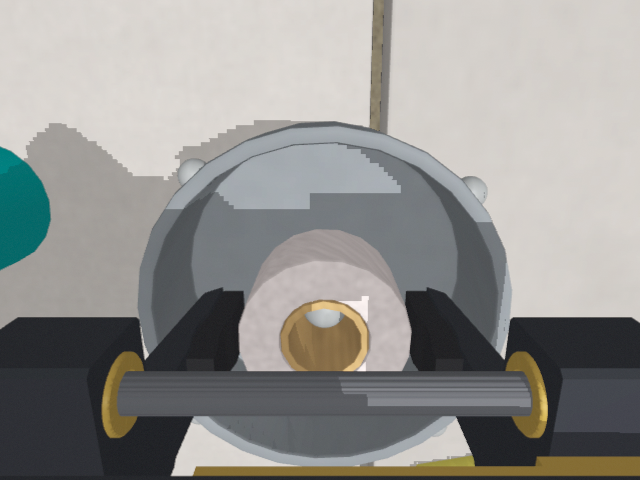

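Spindle tip shows inside the core at (323,316), with no contact force. Lowering the rest and releasing.

Call:
send_rows(series=[{"delta_pos": [0,0,1.5],"turn": 0,"jaw": 0.6},{"delta_pos": [0,0,2.1],"turn": 0,"jaw": 0.6},{"delta_pos": [0,0,2.1],"turn": 0,"jaw": 0.6},{"delta_pos": [0,0,2.1],"turn": 0,"jaw": 0.6},{"delta_pos": [0,0,2.1],"turn": 0,"jaw": 0.15},{"delta_pos": [0,0,2.1],"turn": 0,"jaw": 0.15},{"delta_pos": [0,0,2.1],"turn": 0,"jaw": 0.15}])

```text
clock: 7.33
tool_pos: [0.5056, 0.276, 0.0427]
eef_rot: [-0.707, 0.707, -0.0, 0.001]
contact_force: [-0.8, 0.0, -0.1]
opening: 0.85
```

```bash
python3 - <<'E'
from h import *
st(); im=snap('wrist','w8.png')
E
```

```text
t 7.33 p [0.5056 0.276  0.0427] yaw -90.0 q7 -2.2 F [-0.8  0.  -0.1] op 0.85 tilt [ 1.e-03  5.e-04 -1.e+00]
```

View pics/w8.png

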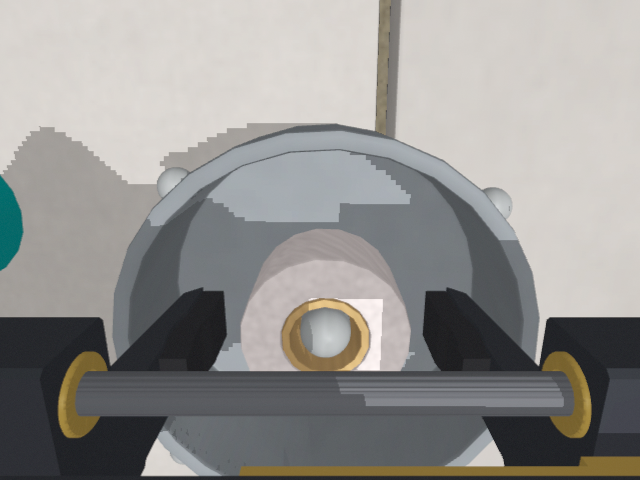

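Call:
send_rows(series=[{"delta_pos": [0,0,-6],"turn": 0,"jaw": 0.15},{"delta_pos": [0,0,-10],"turn": 0,"jaw": 0.15},{"delta_pos": [0,0,-16],"turn": 0,"jaw": 0},{"delta_pos": [0,0,-16],"turn": 0,"jaw": 0},{"delta_pos": [20,0,-20],"turn": 0,"jaw": 0},{"delta_pos": [20,0,-20],"turn": 0,"jaw": 0},{"delta_pos": [20,0,-20],"turn": 0,"jaw": 0},{"delta_pos": [20,0,-20],"turn": 0,"jaw": 0}])

```text
clock: 8.05
tool_pos: [0.5048, 0.1108, 0.2358]
eef_rot: [0.707, -0.707, 0.0, -0.0]
contact_force: [0.9, 0.6, 0.3]
opening: 0.998
```

```bash
python3 - <<'E'
from h import *
st(); go(.47,-.272,.22,-90);snap('top','t9.png')
for l in ('disc_1','drum_lid'):
  for d in nets.trace('top',l)[:5]: m=d['region'].astype(np.uint8);print(l,d['score'],cv2.boundingRect(m))
E
```

```text
t 8.05 p [0.5048 0.1108 0.2358] yaw -90.0 q7 -1.94 F [0.9 0.6 0.3] op 0.998 tilt [ 1.e-03 -1.e-04 -1.e+00]
go (0.47, -0.272, 0.22, -90) delta [38.28  3.51  1.58] turn 0.0 q7 -1.94 rows 9.2
disc_1 0.76 (376, 203, 24, 25)
disc_1 0.74 (317, 303, 14, 20)
disc_1 0.69 (431, 216, 26, 24)
disc_1 0.67 (330, 195, 25, 25)
drum_lid 0.83 (423, 273, 68, 67)
drum_lid 0.5 (186, 255, 53, 67)
drum_lid 0.47 (375, 203, 26, 25)
```

View pics/t9.png

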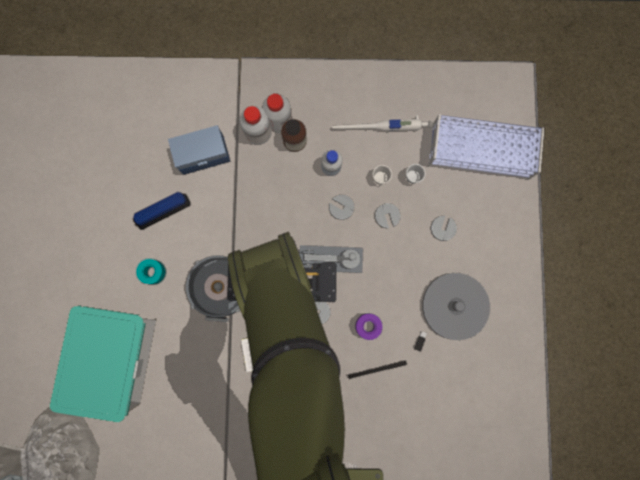

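Roll sits in the drum at (218,287), the lid is unmoved at (456,306), and the discs are unmoved. Moving on to the lid.

Call:
send_rows(series=[{"delta_pos": [38,3.5,1.6],"turn": 0,"jaw": 0.3},{"delta_pos": [38,3.5,1.6],"turn": 0,"jaw": 0.3},{"delta_pos": [38,3.5,1.6],"turn": 0,"jaw": 0.3},{"delta_pos": [38,3.5,1.6],"turn": 0,"jaw": 0.3},{"delta_pos": [38,3.5,1.6],"turn": 0,"jaw": 0.3},{"delta_pos": [38,3.5,1.6],"turn": 0,"jaw": 0.3},{"delta_pos": [38,3.5,1.6],"turn": 0,"jaw": 0.3},{"delta_pos": [38,3.5,1.6],"turn": 0,"jaw": 0.3}])

```text
clock: 8.87
tool_pos: [0.4751, -0.2196, 0.2208]
eef_rot: [0.708, -0.706, -0.0, -0.001]
contact_force: [0.7, 0.7, 0.2]
opening: 0.698
```

Call:
send_rows(series=[{"delta_pos": [5.5,0.5,2],"turn": 0,"jaw": 0.3},{"delta_pos": [5.5,0.5,2],"turn": 0,"jaw": 0.3},{"delta_pos": [5.5,0.5,2],"turn": 0,"jaw": 0.3},{"delta_pos": [5.5,0.5,2],"turn": 0,"jaw": 0.3}])

```text
clock: 9.2
tool_pos: [0.47, -0.2734, 0.2004]
eef_rot: [-0.707, 0.707, 0.001, 0.0]
contact_force: [0.3, 0.8, 0.3]
opening: 0.7
```

```bash
python3 - <<'E'
from h import *
st(); P=par('wrist'); snap('wrist','w10.png'); 
for d in nets.trace('wrist','drum_lid')[:1]: m=d['region'];print(d['score'],fitc('wrist',m,.016,.0775,P,(0,300)),fitc('wrist',m,.0,.0775,P,(0,300)))
E
```

```text
t 9.2 p [ 0.47   -0.2734  0.2004] yaw -90.0 q7 -1.26 F [0.3 0.8 0.3] op 0.7 tilt [-2.0e-04  1.3e-03 -1.0e+00]
0.82 (array([ 0.4657, -0.2722]), np.float64(0.00078), 497) (array([ 0.4649, -0.2721]), np.float64(0.00257), 497)
```

View pics/w10.png

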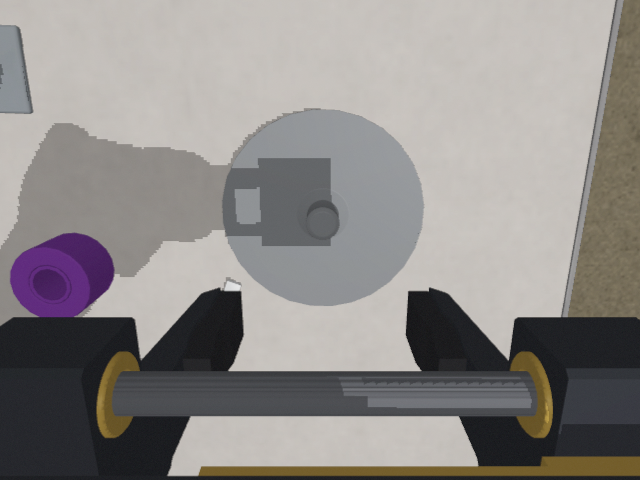

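```bash
python3 - <<'E'
from h import *
print(ray('wrist',322,220,.046)); go(.467,-.272,.034)
E
```

```text
[ 0.46968921 -0.26974513  0.046     ]
go (0.467, -0.272, 0.034, None) delta [ 0.07  0.4  16.71] turn 0 q7 -1.26 rows 4.0
```

Call:
send_rows(series=[{"delta_pos": [-0.1,0.3,16],"turn": 0,"jaw": 0.3},{"delta_pos": [-0.1,0.3,16],"turn": 0,"jaw": 0.3},{"delta_pos": [-0.1,0.3,16],"turn": 0,"jaw": 0.3},{"delta_pos": [-0.1,0.3,16],"turn": 0,"jaw": 0.3},{"delta_pos": [-0.1,0.3,16],"turn": 0,"jaw": 0.3},{"delta_pos": [-0.1,0.3,16],"turn": 0,"jaw": 0.3},{"delta_pos": [-0.1,0.3,16],"turn": 0,"jaw": 0.3},{"delta_pos": [-0.1,0.3,16],"turn": 0,"jaw": 0.3}])

```text
clock: 9.97
tool_pos: [0.4687, -0.2734, 0.0436]
eef_rot: [0.707, -0.707, 0.002, -0.001]
contact_force: [-0.1, -0.1, 0.5]
opening: 0.7
```

```bash
python3 - <<'E'
from h import *
st(); snap('wrist','w11.png')
E
```

```text
t 9.97 p [ 0.4687 -0.2734  0.0436] yaw -90.0 q7 -1.31 F [-0.1 -0.1  0.5] op 0.7 tilt [ 0.0047 -0.0019 -1.    ]
```

View pics/w11.png

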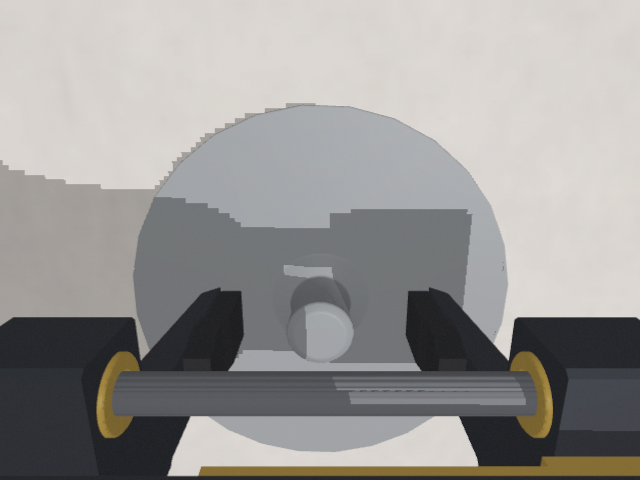

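Call:
send_rows(series=[{"delta_pos": [-0.1,0.15,1.1],"turn": 0,"jaw": 0.3},{"delta_pos": [-0.1,0.15,1.1],"turn": 0,"jaw": 0.3},{"delta_pos": [-0.1,0.15,1.1],"turn": 0,"jaw": 0.9},{"delta_pos": [-0.1,0.15,1.1],"turn": 0,"jaw": 0.9},{"delta_pos": [-0.1,0.15,1.1],"turn": 0,"jaw": 0.9},{"delta_pos": [-0.1,0.15,1.1],"turn": 0,"jaw": 0.9},{"delta_pos": [-0.1,0.15,1.1],"turn": 0,"jaw": 0.9},{"delta_pos": [-0.1,0.15,1.1],"turn": 0,"jaw": 0.9}], force=40)

```text
clock: 10.68
tool_pos: [0.4651, -0.2722, 0.03]
eef_rot: [-0.707, 0.707, -0.0, 0.0]
contact_force: [0.3, -0.4, 0.5]
opening: 0.272
```

Call:
send_rows(series=[{"delta_pos": [0,0,0],"turn": 0,"jaw": 0.9},{"delta_pos": [0,0,0],"turn": 0,"jaw": 0.9},{"delta_pos": [0,0,0],"turn": 0,"jaw": 0.9},{"delta_pos": [0,0,0],"turn": 0,"jaw": 0.9}])

```text
clock: 11.02
tool_pos: [0.4651, -0.2723, 0.03]
eef_rot: [-0.707, 0.707, -0.0, -0.0]
contact_force: [-0.5, -0.1, 3.3]
opening: 0.258
```

```bash
python3 - <<'E'
from h import *
st(); snap('wrist','w12.png'); go(.505,.2755,.2,-90)
E
```

```text
t 11.02 p [ 0.4651 -0.2723  0.03  ] yaw -90.0 q7 -1.32 F [-0.5 -0.1  3.3] op 0.258 tilt [ 2.e-04 -2.e-04 -1.e+00]
go (0.505, 0.2755, 0.2, -90) delta [-54.78  -3.98 -17.01] turn -0.0 q7 -1.32 rows 13.8
```

View pics/w12.png

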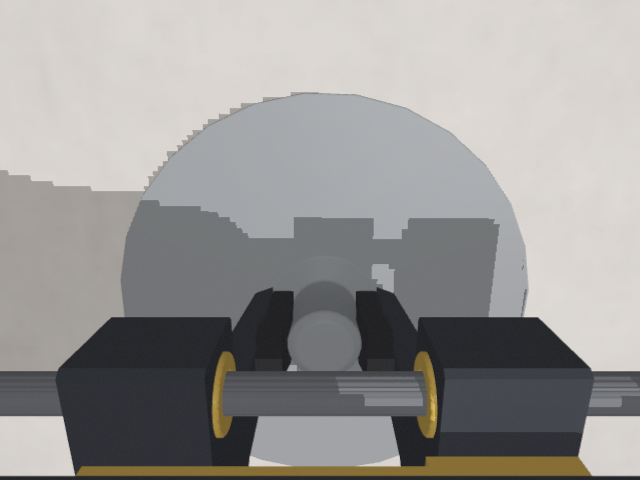

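Call:
send_rows(series=[{"delta_pos": [0,0,-4],"turn": 0,"jaw": 0.9},{"delta_pos": [0,0,-9],"turn": 0,"jaw": 0.9},{"delta_pos": [-5,-2,-16],"turn": 0,"jaw": 0.9},{"delta_pos": [-20,-3,-17],"turn": 0,"jaw": 0.9},{"delta_pos": [-20,-3,-17],"turn": 0,"jaw": 0.9},{"delta_pos": [-20,-3,-17],"turn": 0,"jaw": 0.9},{"delta_pos": [-28,-4,-17],"turn": 0,"jaw": 0.9},{"delta_pos": [-28,-4,-17],"turn": 0,"jaw": 0.9}])

```text
clock: 11.73
tool_pos: [0.4978, -0.0476, 0.1929]
eef_rot: [-0.707, 0.707, -0.0, 0.0]
contact_force: [1.2, 0.3, -0.6]
opening: 0.259
```

```bash
python3 - <<'E'
from h import *
st(); go(.504,.2755,.2,-90)
E
```

```text
t 11.73 p [ 0.4978 -0.0476  0.1929] yaw -90.0 q7 -1.64 F [ 1.2  0.3 -0.6] op 0.259 tilt [ 2.e-04 -1.e-04 -1.e+00]
go (0.504, 0.2755, 0.2, -90) delta [-32.31  -0.59  -0.71] turn -0.0 q7 -1.64 rows 7.8
```

Call:
send_rows(series=[{"delta_pos": [-32,-0.6,0],"turn": 0,"jaw": 0.9},{"delta_pos": [-32,-0.6,0],"turn": 0,"jaw": 0.9},{"delta_pos": [-32,-0.6,0],"turn": 0,"jaw": 0.9},{"delta_pos": [-32,-0.6,0],"turn": 0,"jaw": 0.9},{"delta_pos": [-32,-0.6,0],"turn": 0,"jaw": 0.9},{"delta_pos": [-32,-0.6,0],"turn": 0,"jaw": 0.9},{"delta_pos": [-32,-0.6,0],"turn": 0,"jaw": 0.9},{"delta_pos": [-32,-0.6,0],"turn": 0,"jaw": 0.9}])

```text
clock: 12.4
tool_pos: [0.5028, 0.2758, 0.192]
eef_rot: [0.709, -0.706, -0.001, -0.001]
contact_force: [0.8, -0.0, -1.2]
opening: 0.259
```

Call:
send_rows(series=[{"delta_pos": [0,0,6],"turn": 0,"jaw": 0.9},{"delta_pos": [0,0,6],"turn": 0,"jaw": 0.9},{"delta_pos": [0,0,6],"turn": 0,"jaw": 0.9},{"delta_pos": [0,0,6],"turn": 0,"jaw": 0.9}])

```text
clock: 12.73
tool_pos: [0.5033, 0.2698, 0.1315]
eef_rot: [-0.707, 0.707, 0.0, -0.002]
contact_force: [0.7, -0.4, -0.7]
opening: 0.261
```

```bash
python3 - <<'E'
from h import *
st(); go(.505,.2755,.1,-90); snap('wrist','w13.png'); snap('scene','s13.png')
p=tool()[1];P=par('wrist');print(proj('wrist',[p[0],p[1],p[2]+.016],P), proj('wrist',[.503+.07,.2757,.054],P),proj('wrist',[p[0]+.0775,p[1],p[2]-.03],P))
E
```

```text
t 12.73 p [0.5033 0.2698 0.1315] yaw -90.0 q7 -2.13 F [ 0.7 -0.4 -0.7] op 0.261 tilt [-0.0026 -0.0021 -1.    ]
go (0.505, 0.2755, 0.1, -90) delta [-0.57 -0.18  3.15] turn -0.0 q7 -2.13 rows 0.8
[324.31693576 349.80032807] [313.02195238 119.95065088] [324.02995122  95.85939365]
```

View pics/w13.png

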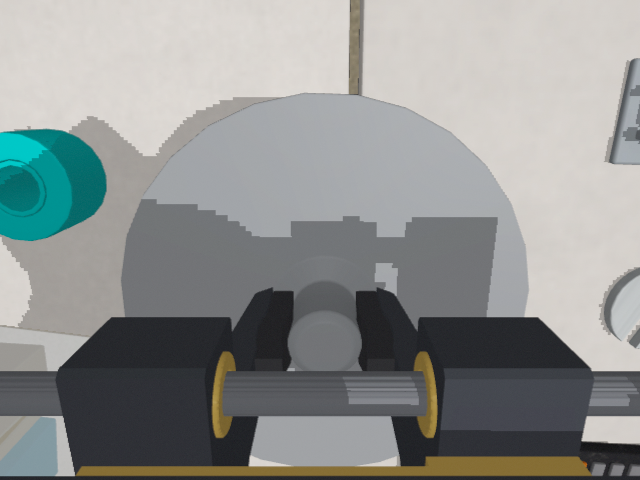

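View pics/s13.png

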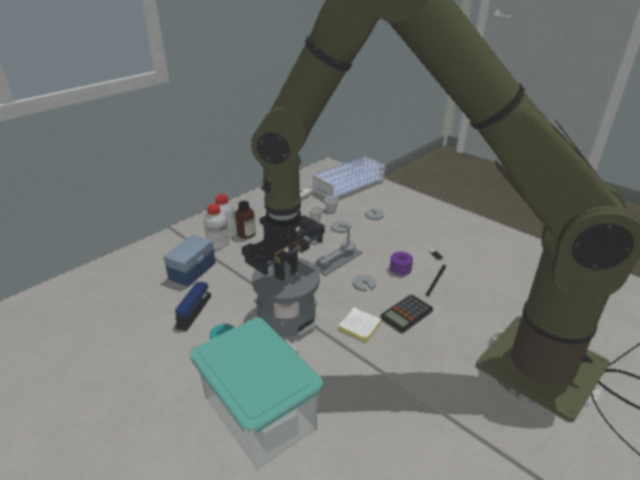

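```bash
python3 - <<'E'
from h import *
for i in range(3):
    snap('wrist','w14.png'); st()
go(.501,.2757,.092,-90)
E
```

```text
t 12.88 p [0.5052 0.2705 0.1339] yaw -90.1 q7 -2.13 F [ 0.9  0.5 -0.9] op 0.262 tilt [ 0.0023  0.001  -1.    ]
t 12.93 p [0.5052 0.2706 0.134 ] yaw -90.1 q7 -2.13 F [-0.2 -0.6 -0.3] op 0.26 tilt [ 0.0025  0.0013 -1.    ]
t 12.98 p [0.5051 0.2706 0.1339] yaw -90.1 q7 -2.13 F [ 0.6 -0.3 -1.1] op 0.262 tilt [ 0.0024  0.0012 -1.    ]
go (0.501, 0.2757, 0.092, -90) delta [-0.5   0.42  4.19] turn -0.1 q7 -2.13 rows 1.0
```

Call:
send_rows(series=[{"delta_pos": [-0.5,0.4,2],"turn": 0,"jaw": 0.9},{"delta_pos": [-0.5,0.4,4],"turn": 0,"jaw": 0.9},{"delta_pos": [-0.5,0.4,4.2],"turn": 0,"jaw": 0.9},{"delta_pos": [-0.5,0.4,4.2],"turn": 0,"jaw": 0.9},{"delta_pos": [-0.5,0.4,4.2],"turn": 0,"jaw": 0.9},{"delta_pos": [-0.5,0.4,4.2],"turn": 0,"jaw": 0.9}])

```text
clock: 13.48
tool_pos: [0.5011, 0.2757, 0.0918]
eef_rot: [-0.707, 0.707, -0.0, 0.001]
contact_force: [-0.7, 0.8, -1.0]
opening: 0.262
```

```bash
python3 - <<'E'
from h import *
st(); im=snap('wrist','w15.png'); im2=snap('scene','s15.png'); st(); go(.501,.2757,.08)
cv2.imwrite('pics/s15c.png',cv2.resize(im2[220:350,220:360],None,fx=4.5,fy=4.5,interpolation=cv2.INTER_CUBIC))
E
```

```text
t 13.48 p [0.5011 0.2757 0.0918] yaw -90.0 q7 -2.14 F [-0.7  0.8 -1. ] op 0.262 tilt [ 2.1e-03  9.0e-04 -1.0e+00]
t 13.58 p [0.5009 0.2757 0.0916] yaw -90.0 q7 -2.14 F [ 0.1  0.5 -1.9] op 0.262 tilt [ 1.8e-03  9.0e-04 -1.0e+00]
go (0.501, 0.2757, 0.08, None) delta [ 0.   -0.01  1.16] turn 0 q7 -2.14 rows 0.3
```

View pics/w15.png

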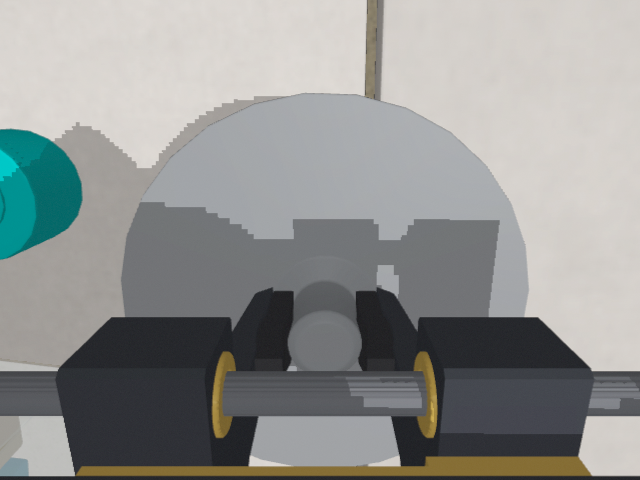

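View pics/s15c.png

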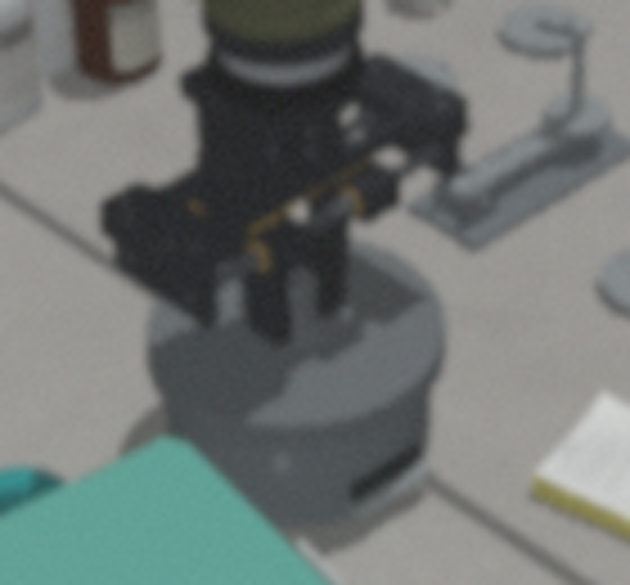

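Call:
send_rows(series=[{"delta_pos": [0,0,0.3],"turn": 0,"jaw": 0.9},{"delta_pos": [0,0,0.6],"turn": 0,"jaw": 0.9},{"delta_pos": [0,0,0.9],"turn": 0,"jaw": 0.9},{"delta_pos": [0,0,1.0],"turn": 0,"jaw": 0.9},{"delta_pos": [0,0,1.0],"turn": 0,"jaw": 0.9},{"delta_pos": [0,0,1.0],"turn": 0,"jaw": 0.9}])

```text
clock: 14.08
tool_pos: [0.5004, 0.2757, 0.0804]
eef_rot: [-0.707, 0.707, -0.0, 0.0]
contact_force: [0.6, -0.1, -0.8]
opening: 0.259
```

```bash
python3 - <<'E'
from h import *
st();print(r.get_state()['moment'])
E
```

```text
t 14.08 p [0.5004 0.2757 0.0804] yaw -90.0 q7 -2.14 F [ 0.6 -0.1 -0.8] op 0.259 tilt [ 4.e-04  0.e+00 -1.e+00]
[ 0.05922114 -0.10714385 -0.00615893]
```

Call:
send_rows(series=[{"delta_pos": [0,0,0.2],"turn": 0,"jaw": 0.9},{"delta_pos": [0,0,0.4],"turn": 0,"jaw": 0.9},{"delta_pos": [0,0,0.5],"turn": 0,"jaw": 0.9},{"delta_pos": [0,0,0.5],"turn": 0,"jaw": 0.9},{"delta_pos": [0,0,0.5],"turn": 0,"jaw": 0.9}])

```text
clock: 14.5
tool_pos: [0.5009, 0.2758, 0.0754]
eef_rot: [-0.707, 0.707, -0.0, 0.001]
contact_force: [2.7, 0.7, 0.4]
opening: 0.257
```

```bash
python3 - <<'E'
from h import *
st();print(r.get_state()['moment'])
E
```

```text
t 14.5 p [0.5009 0.2758 0.0754] yaw -90.0 q7 -2.14 F [2.7 0.7 0.4] op 0.257 tilt [ 1.4e-03  5.0e-04 -1.0e+00]
[ 0.13115914 -0.6269058   0.05636763]
```

Call:
send_rows(series=[{"delta_pos": [0,-0.1,0.2],"turn": 0,"jaw": 0.9},{"delta_pos": [0,-0.1,0.4],"turn": 0,"jaw": 0.9},{"delta_pos": [0,-0.1,0.5],"turn": 0,"jaw": 0.9},{"delta_pos": [0,-0.1,0.5],"turn": 0,"jaw": 0.9},{"delta_pos": [0,-0.1,0.5],"turn": 0,"jaw": 0.9}])

```text
clock: 14.92
tool_pos: [0.5017, 0.2757, 0.072]
eef_rot: [-0.707, 0.707, -0.0, 0.001]
contact_force: [-1.4, -0.2, 15.0]
opening: 0.26
```

```bash
python3 - <<'E'
from h import *
st();print(r.get_state()['moment'])
E
```

```text
t 14.92 p [0.5017 0.2757 0.072 ] yaw -90.0 q7 -2.14 F [-1.4 -0.2 15. ] op 0.26 tilt [ 1.4e-03  6.0e-04 -1.0e+00]
[-0.22268411  0.13959445  0.06031214]
```

Call:
send_rows(series=[{"delta_pos": [0,0,0.2],"turn": 0,"jaw": 0.9},{"delta_pos": [0,0,0.3],"turn": 0,"jaw": 0.9},{"delta_pos": [0,0,0.3],"turn": 0,"jaw": 0.9}])

```text
clock: 15.17
tool_pos: [0.5016, 0.2757, 0.0718]
eef_rot: [-0.707, 0.707, -0.0, 0.001]
contact_force: [-5.7, -3.1, 40.3]
opening: 0.262
```

```bash
python3 - <<'E'
from h import *
st();print(r.get_state()['moment'])
E
```

```text
t 15.17 p [0.5016 0.2757 0.0718] yaw -90.0 q7 -2.14 F [-5.7 -3.1 40.3] op 0.262 tilt [ 0.0021  0.001  -1.    ]
[-0.65795759  1.19457255  0.01695828]
```

Solid bottom at lid z = 0.042, so it's home. Relax and release.

Call:
send_rows(series=[{"delta_pos": [0,0,-0.5],"turn": 0,"jaw": 0.9},{"delta_pos": [0,0,-0.5],"turn": 0,"jaw": 0.6},{"delta_pos": [0,0,-0.5],"turn": 0,"jaw": 0.4},{"delta_pos": [0,0,-0.5],"turn": 0,"jaw": 0.3},{"delta_pos": [0,0,-0.5],"turn": 0,"jaw": 0.3},{"delta_pos": [0,0,-4],"turn": 0,"jaw": 0.3},{"delta_pos": [0,0,-8],"turn": 0,"jaw": 0.2},{"delta_pos": [0,0,-12],"turn": 0,"jaw": 0}])

```text
clock: 15.83
tool_pos: [0.5, 0.275, 0.1872]
eef_rot: [-0.707, 0.707, 0.001, -0.002]
contact_force: [0.6, 0.7, -0.1]
opening: 0.765
```

```bash
python3 - <<'E'
from h import *
st(); im=snap('wrist','w16.png'); im2=snap('scene','s16.png'); go(.57,.0,.3,-90)
cv2.imwrite('pics/s16c.png',cv2.resize(im2[220:350,220:360],None,fx=4.5,fy=4.5,interpolation=cv2.INTER_CUBIC))
E
```

```text
t 15.83 p [0.5    0.275  0.1872] yaw -90.0 q7 -2.14 F [ 0.6  0.7 -0.1] op 0.765 tilt [-0.0037 -0.0023 -1.    ]
go (0.57, 0.0, 0.3, -90) delta [ 27.68  -6.68 -10.84] turn -0.0 q7 -2.14 rows 7.3
```

View pics/w16.png

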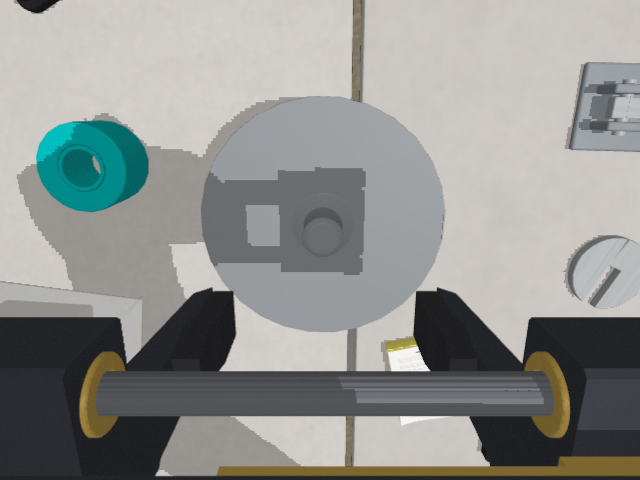

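View pics/s16c.png

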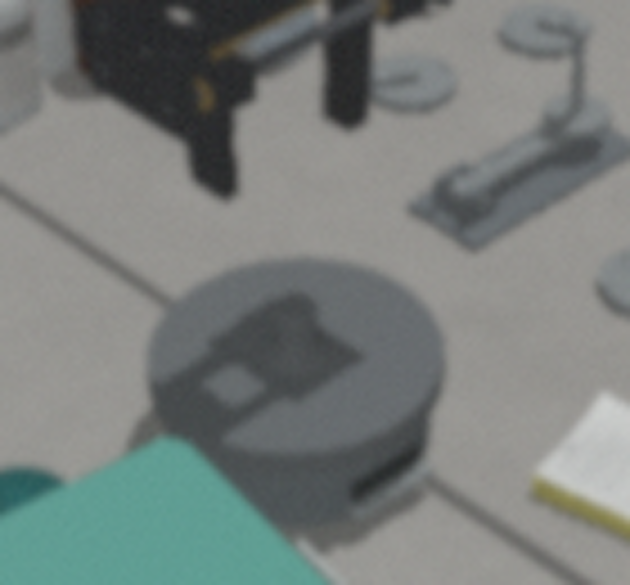

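```bash
python3 - <<'E'
from h import *
snap('top','t17.png'); st(); go(.452,.047,.13,-110)
E
```

```text
t 15.98 p [0.5027 0.2766 0.1899] yaw -90.0 q7 -2.14 F [ 0.2  0.4 -0.7] op 0.904 tilt [ 0.0048  0.003  -1.    ]
go (0.452, 0.047, 0.13, -110) delta [22.98  5.09  5.89] turn 20.0 q7 -2.14 rows 5.8
```

View pics/t17.png

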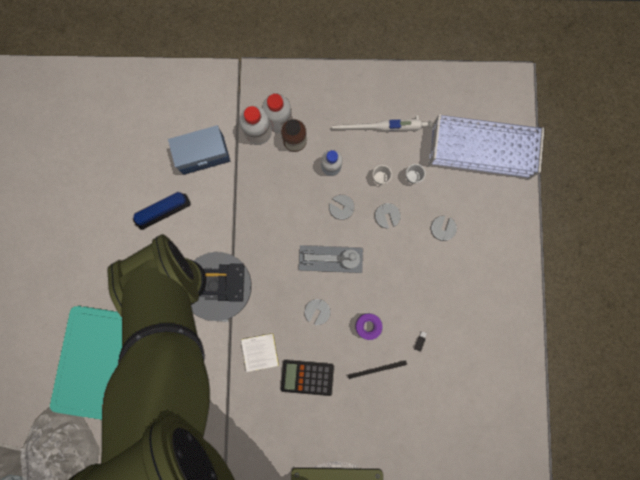

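Call:
send_rows(series=[{"delta_pos": [23,5.1,5.9],"turn": 20,"jaw": 0},{"delta_pos": [23,5.1,5.9],"turn": 20,"jaw": 0},{"delta_pos": [23,5.1,5.9],"turn": 20,"jaw": 0},{"delta_pos": [23,5.1,5.9],"turn": 20,"jaw": 0},{"delta_pos": [23,5.1,5.9],"turn": 20,"jaw": 0},{"delta_pos": [23,5.1,5.9],"turn": 20,"jaw": 0},{"delta_pos": [23,5.1,5.9],"turn": 20,"jaw": 0},{"delta_pos": [23,5.1,5.9],"turn": 20,"jaw": 0}])

```text
clock: 16.65
tool_pos: [0.4482, 0.0431, 0.1269]
eef_rot: [-0.572, 0.821, 0.001, -0.002]
contact_force: [-0.1, -0.4, 0.3]
opening: 0.999
```

Call:
send_rows(series=[{"delta_pos": [0,0,0],"turn": 0,"jaw": 0},{"delta_pos": [0,0,0],"turn": 0,"jaw": 0}])

```text
clock: 16.82
tool_pos: [0.4503, 0.0472, 0.128]
eef_rot: [-0.574, 0.819, 0.0, 0.0]
contact_force: [0.2, 0.0, 0.5]
opening: 0.998
```

```bash
cat >> h.py <<'E'
def disc(n='wrist',z=.008,near=None):
    P=par(n); best=None
    for d in nets.trace(n,'disc_1'):
        m=d['region'].astype(np.uint8)
        if m.sum()<300: continue
        c=max(cv2.findContours(m,cv2.RETR_EXTERNAL,cv2.CHAIN_APPROX_NONE)[0],key=len)
        w=np.array([ray(n,u,v,z,P)[:2] for u,v in cv2.convexHull(c)[:,0]])
        f=least_squares(lambda q:np.hypot(*(w-q).T)-.03,w.mean(0),loss='soft_l1',f_scale=.0005); ctr=f.x
        # slot: pixels within disc circle not in mask
        pts=[ctr+rr*np.array([np.cos(t),np.sin(t)]) for rr in np.linspace(.008,.026,10) for t in np.radians(np.arange(0,360,2))]
        px=np.array([proj(n,[*q,z],P) for q in pts]).round().astype(int)
        ok=(px[:,0]>=0)&(px[:,0]<640)&(px[:,1]>=0)&(px[:,1]<480)
        out=[q-ctr for q,p_,k in zip(pts,px,ok) if k and not m[p_[1],p_[0]]]
        ang=np.degrees(np.arctan2(*np.mean(out,0)[::-1])) if out else None
        print('disc',round(d['score'],2),ctr.round(4),'res',np.abs(f.fun).mean().round(5),'slot',None if ang is None else round(ang,1),'nout',len(out),cv2.boundingRect(m))
E
python3 - <<'E'
from h import *
st(); snap('wrist','w18.png'); disc()
E
```

```text
t 16.82 p [0.4503 0.0472 0.128 ] yaw -109.9 q7 -2.07 F [0.2 0.  0.5] op 0.998 tilt [-2.e-04  8.e-04 -1.e+00]
disc 0.82 [0.4486 0.0488] res 0.00034 slot 153.5 nout 229 (275, 186, 97, 95)
```

View pics/w18.png

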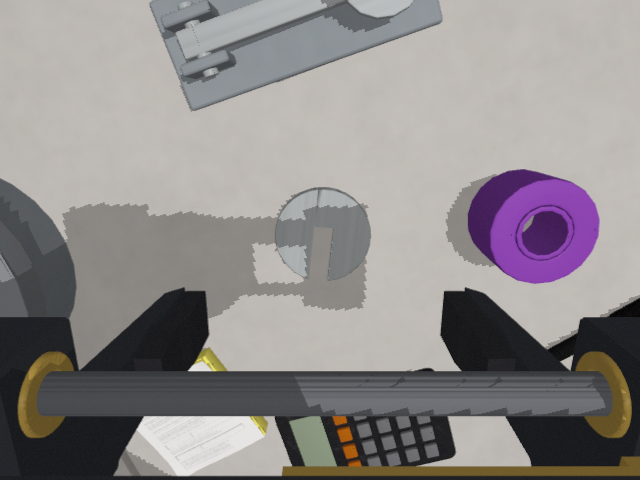

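```bash
python3 - <<'E'
from h import *
go(.449,.0485,.014,-116.5)
E
```

```text
go (0.449, 0.0485, 0.014, -116.5) delta [-0.06  0.18 11.44] turn 6.7 q7 -2.07 rows 2.7
```

Call:
send_rows(series=[{"delta_pos": [-0.1,0.15,10.5],"turn": 6.6,"jaw": 0},{"delta_pos": [-0.1,0.15,10.5],"turn": 6.6,"jaw": 0},{"delta_pos": [-0.1,0.15,10.5],"turn": 6.6,"jaw": 0},{"delta_pos": [-0.1,0.15,10.5],"turn": 6.6,"jaw": 0},{"delta_pos": [-0.1,0.15,10.5],"turn": 6.6,"jaw": 0},{"delta_pos": [-0.1,0.15,10.5],"turn": 6.6,"jaw": 0}])

```text
clock: 17.42
tool_pos: [0.4538, 0.0492, 0.0266]
eef_rot: [-0.526, 0.85, 0.003, -0.005]
contact_force: [0.1, 0.1, 0.3]
opening: 1.001
```

```bash
python3 - <<'E'
from h import *
snap('wrist','w19.png');st();disc(); go(.449,.0485,.014,-116.5);
E
```

```text
t 17.47 p [0.4536 0.0492 0.0268] yaw -116.5 q7 -1.47 F [0.8 0.2 0.3] op 0.995 tilt [-1.080e-02  3.000e-04 -9.999e-01]
disc 0.84 [0.449  0.0485] res 0.00036 slot 154.2 nout 230 (255, 237, 152, 135)
go (0.449, 0.0485, 0.014, -116.5) delta [0.25 0.38 1.31] turn -0.1 q7 -1.49 rows 0.3
```

View pics/w19.png

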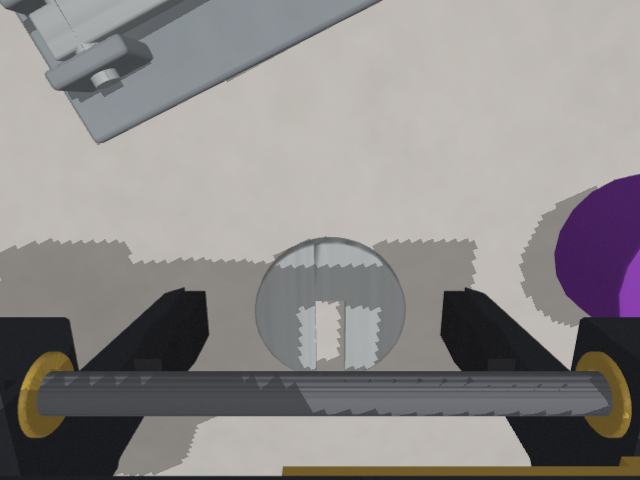

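Call:
send_rows(series=[{"delta_pos": [0,0,0.9],"turn": 0,"jaw": 0},{"delta_pos": [0,0,0.9],"turn": 0,"jaw": 0},{"delta_pos": [0,0,0.9],"turn": 0,"jaw": 0},{"delta_pos": [0,0,0.9],"turn": 0,"jaw": 0}])

```text
clock: 17.85
tool_pos: [0.4551, 0.0486, 0.0195]
eef_rot: [-0.525, 0.851, 0.003, -0.006]
contact_force: [-0.1, 0.6, -0.5]
opening: 1.003
```

```bash
python3 - <<'E'
from h import *
st();print(r.get_state()['q'].round(2))
E
```

```text
t 17.85 p [0.4551 0.0486 0.0195] yaw -116.6 q7 -1.25 F [-0.1  0.6 -0.5] op 1.003 tilt [-1.310e-02 -2.000e-04 -9.999e-01]
[-0.23  0.94  0.04  2.19 -0.99  0.04 -1.25]
```

Call:
send_rows(series=[{"delta_pos": [0,-0.5,0.3],"turn": 0,"jaw": 0},{"delta_pos": [0,-0.5,0.3],"turn": 0,"jaw": 0},{"delta_pos": [0,-0.5,0.3],"turn": 0,"jaw": 0},{"delta_pos": [0,-0.5,0.3],"turn": 0,"jaw": 0}])

```text
clock: 18.18
tool_pos: [0.4594, 0.0457, 0.0164]
eef_rot: [-0.525, 0.851, 0.003, -0.006]
contact_force: [0.3, 0.3, 0.4]
opening: 1.001
```

```bash
python3 - <<'E'
from h import *
snap('wrist','w20.png');st();print(r.get_state()['q'].round(2))
E
```

```text
t 18.23 p [0.4593 0.0458 0.0164] yaw -116.6 q7 -1.24 F [0.1 0.1 0.2] op 1.003 tilt [-1.360e-02 -4.000e-04 -9.999e-01]
[-0.23  0.95  0.05  2.18 -1.    0.05 -1.24]
```

View pics/w20.png

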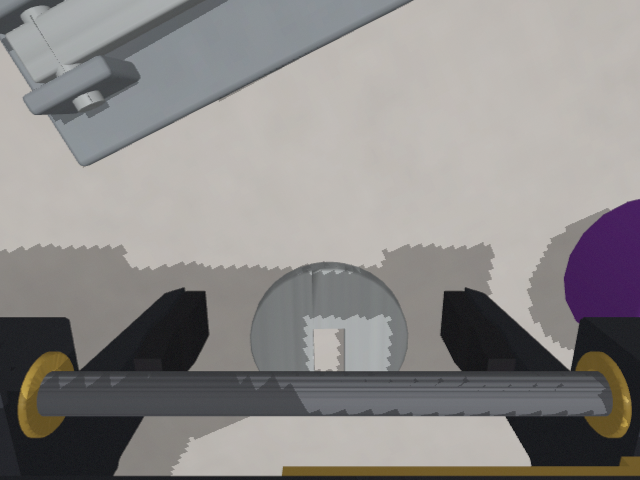

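Call:
send_rows(series=[{"delta_pos": [0,-0.1,0.4],"turn": 0,"jaw": 0},{"delta_pos": [0,-0.1,0.4],"turn": 0,"jaw": 0},{"delta_pos": [0,-0.1,0.4],"turn": 0,"jaw": 0}])

```text
clock: 18.48
tool_pos: [0.4601, 0.0453, 0.0121]
eef_rot: [-0.525, 0.851, 0.003, -0.006]
contact_force: [-0.2, -0.8, -0.5]
opening: 1.004
```

```bash
python3 - <<'E'
from h import *
st();print(r.get_state()['q'].round(2))
E
```

```text
t 18.48 p [0.4601 0.0453 0.0121] yaw -116.6 q7 -1.24 F [-0.2 -0.8 -0.5] op 1.004 tilt [-1.370e-02 -5.000e-04 -9.999e-01]
[-0.22  0.96  0.04  2.17 -1.    0.04 -1.24]
```

Call:
send_rows(series=[{"delta_pos": [0,0.1,-0.05],"turn": 0,"jaw": 0.5},{"delta_pos": [0,0.1,-0.05],"turn": 0,"jaw": 0.5},{"delta_pos": [0,0.1,-0.05],"turn": 0,"jaw": 0.5},{"delta_pos": [0,0.1,-0.05],"turn": 0,"jaw": 0.5},{"delta_pos": [0,0.1,-0.05],"turn": 0,"jaw": 0.5},{"delta_pos": [0,0.1,-0.05],"turn": 0,"jaw": 0.5}], force=15)

```text
clock: 18.98
tool_pos: [0.4594, 0.0456, 0.013]
eef_rot: [-0.525, 0.851, 0.003, -0.006]
contact_force: [-1.1, 0.2, 0.9]
opening: 0.656
```

```bash
python3 - <<'E'
from h import *
snap('wrist','w21.png');st()
E
```

```text
t 19.03 p [0.4594 0.0456 0.013 ] yaw -116.6 q7 -1.23 F [-0.1 -0.2  0.3] op 0.661 tilt [-1.380e-02 -8.000e-04 -9.999e-01]
```

View pics/w21.png

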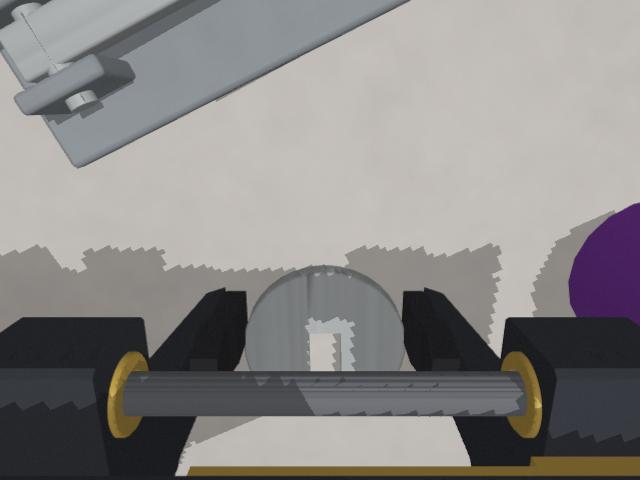

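Call:
send_rows(series=[{"delta_pos": [-0.5,-0.9,0],"turn": 0,"jaw": 0.5},{"delta_pos": [-0.9,-1.8,0],"turn": 0,"jaw": 0.5},{"delta_pos": [-1.3,-2.7,0],"turn": 0,"jaw": 0.5},{"delta_pos": [-1.3,-2.7,0],"turn": 0,"jaw": 0.5},{"delta_pos": [-1.3,-2.7,0],"turn": 0,"jaw": 0.5},{"delta_pos": [-1.3,-2.7,0],"turn": 0,"jaw": 0.5}])

```text
clock: 19.53
tool_pos: [0.4887, 0.046, 0.0129]
eef_rot: [-0.526, 0.851, 0.004, -0.006]
contact_force: [-0.8, 1.6, 5.3]
opening: 0.662
```

```bash
python3 - <<'E'
from h import *
snap('wrist','w22.png');st();print(r.get_state()['q'].round(2));disc()
E
```

```text
t 19.58 p [0.4886 0.046  0.0128] yaw -116.6 q7 -1.25 F [-1.7  0.4  5.8] op 0.655 tilt [-1.500e-02  7.000e-04 -9.999e-01]
[-0.29  0.97  0.17  2.09 -0.98  0.17 -1.25]
disc 0.74 [0.4799 0.0497] res 0.00086 slot 153.8 nout 465 (246, 265, 158, 107)
```

View pics/w22.png

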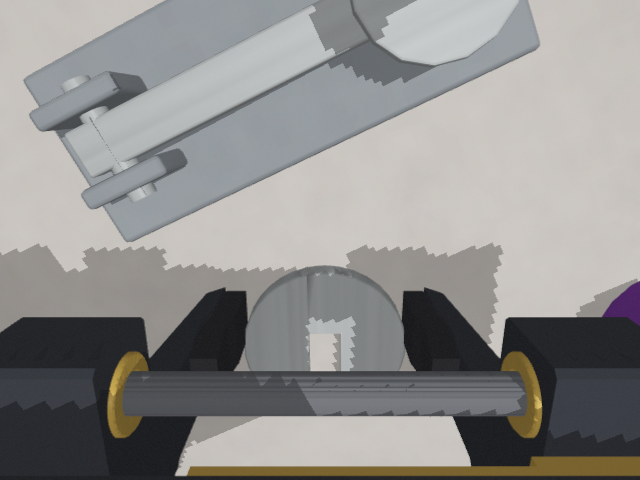

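Call:
send_rows(series=[{"delta_pos": [0,0,-0.1],"turn": 0,"jaw": 0.2},{"delta_pos": [0,0,-0.1],"turn": 0,"jaw": 0.2},{"delta_pos": [0,0,-0.1],"turn": 0,"jaw": 0.2},{"delta_pos": [0,0.9,-0.1],"turn": 0,"jaw": 0.2},{"delta_pos": [0,0.9,-0.1],"turn": 0,"jaw": 0.2},{"delta_pos": [0,0.9,-0.1],"turn": 0,"jaw": 0.2},{"delta_pos": [0,0.9,-0.1],"turn": 0,"jaw": 0.2}])

```text
clock: 20.22
tool_pos: [0.4818, 0.0491, 0.0136]
eef_rot: [-0.525, 0.851, 0.003, -0.006]
contact_force: [-0.1, 0.3, 0.5]
opening: 0.8
```

```bash
python3 - <<'E'
from h import *
snap('wrist','w23.png');st();print(r.get_state()['q'].round(2));disc()
E
```

```text
t 20.27 p [0.4818 0.0491 0.0136] yaw -116.6 q7 -1.26 F [ 0.4 -0.7  0.1] op 0.801 tilt [-1.330e-02 -8.000e-04 -9.999e-01]
[-0.28  0.97  0.14  2.11 -0.98  0.14 -1.26]
disc 0.85 [0.4796 0.0499] res 0.00034 slot 153.2 nout 291 (243, 245, 163, 126)
```

View pics/w23.png

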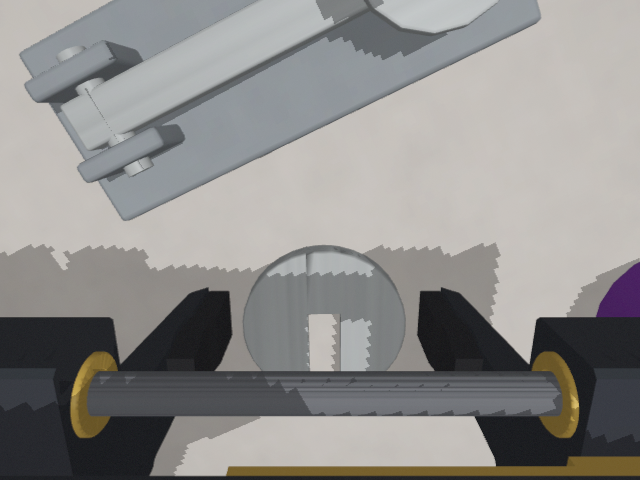

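Call:
send_rows(series=[{"delta_pos": [0,0,0],"turn": 0,"jaw": 0.5},{"delta_pos": [0,0,0],"turn": 0,"jaw": 0.5},{"delta_pos": [0,0,0],"turn": 0,"jaw": 0.5},{"delta_pos": [0,0,0],"turn": 0,"jaw": 0.5},{"delta_pos": [0,0,0],"turn": 0,"jaw": 0.5},{"delta_pos": [0,0,-4],"turn": 0,"jaw": 0.5},{"delta_pos": [0,0,-8],"turn": 0,"jaw": 0.5},{"delta_pos": [0,0,-12],"turn": 0,"jaw": 0.5}], force=25)

```text
clock: 20.98
tool_pos: [0.4817, 0.0494, 0.1344]
eef_rot: [-0.525, 0.851, 0.004, -0.007]
contact_force: [1.2, 0.5, -2.0]
opening: 0.665
```

```bash
python3 - <<'E'
from h import *
st();print(r.get_state()['q'].round(2));go(.5,-.03,.2,-90)
E
```

```text
t 20.98 p [0.4817 0.0494 0.1344] yaw -116.6 q7 -1.4 F [ 1.2  0.5 -2. ] op 0.665 tilt [-1.730e-02 -6.000e-04 -9.999e-01]
[-0.49  0.78  0.5   2.09 -0.81  0.49 -1.4 ]
go (0.5, -0.03, 0.2, -90) delta [ 6.34 -5.09 -6.59] turn -26.6 q7 -1.4 rows 3.7
```

Call:
send_rows(series=[{"delta_pos": [6.3,-5,-6.6],"turn": -26.6,"jaw": 0.5},{"delta_pos": [6.3,-5,-6.6],"turn": -26.6,"jaw": 0.5},{"delta_pos": [6.3,-5,-6.6],"turn": -26.6,"jaw": 0.5},{"delta_pos": [6.3,-5,-6.6],"turn": -26.6,"jaw": 0.5},{"delta_pos": [6.3,-5,-6.6],"turn": -26.6,"jaw": 0.5},{"delta_pos": [6.3,-5,-6.6],"turn": -26.6,"jaw": 0.5},{"delta_pos": [6.3,-5,-6.6],"turn": -26.6,"jaw": 0.5},{"delta_pos": [6.3,-5,-6.6],"turn": -26.6,"jaw": 0.5}])

```text
clock: 21.65
tool_pos: [0.4997, -0.0283, 0.1986]
eef_rot: [-0.707, 0.707, 0.006, -0.006]
contact_force: [0.6, -0.3, -2.4]
opening: 0.67
```

```bash
python3 - <<'E'
from h import *
st();im=snap('wrist','w24.png');st();P=par('wrist');disc('wrist',.205)
print(proj('wrist',[.5705,-.03,.097],P),proj('wrist',[.5705,-.03,.03],P))
cv2.imwrite('pics/w24c.png',cv2.resize(im[20:260,180:460],None,fx=2.5,fy=2.5))
for d in nets.trace('wrist','hanger')[:1]: print(d['score'],cv2.boundingRect(d['region'].astype(np.uint8)))
E
```

```text
t 21.65 p [ 0.4997 -0.0283  0.1986] yaw -90.0 q7 -1.06 F [ 0.6 -0.3 -2.4] op 0.67 tilt [-1.600e-02 -1.000e-04 -9.999e-01]
t 21.7 p [ 0.4998 -0.0285  0.1986] yaw -90.0 q7 -1.06 F [ 0.2  0.3 -1.3] op 0.664 tilt [-1.580e-02 -4.000e-04 -9.999e-01]
disc 0.78 [ 0.502  -0.0295] res 0.00179 slot -177.4 nout 354 (244, 243, 161, 129)
disc 0.76 [ 0.6195 -0.1231] res 0.00127 slot None nout 0 (600, 0, 40, 36)
[327.00412501 110.37792589] [326.31754628 108.65978587]
0.65 (154, 58, 210, 92)
```

View pics/w24.png

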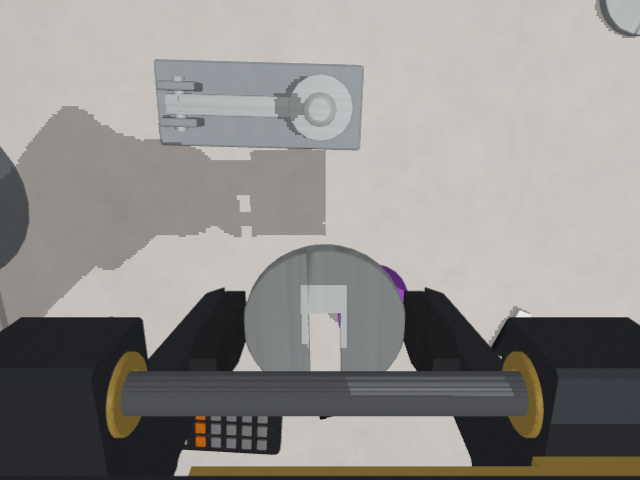

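View pics/w24c.png

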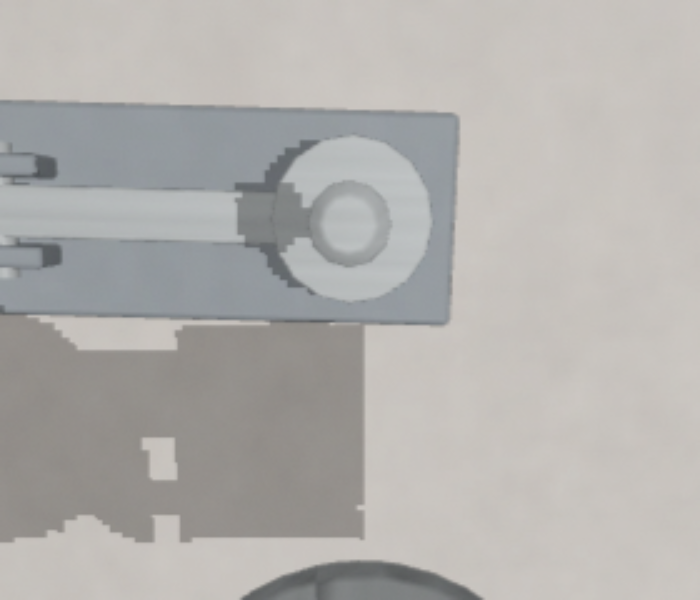

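```bash
python3 - <<'E'
from h import *
print(ray('top',351.8,256.4,.097)); go(.632,-.026,.1,-90); go(.632,-.026,.049,-90)
E
```

```text
[ 0.57200848 -0.02640834  0.097     ]
go (0.632, -0.026, 0.1, -90) delta [ -0.28 -13.34   9.69] turn 0.0 q7 -1.06 rows 4.0
go (0.632, -0.026, 0.049, -90) delta [ -0.28 -13.42  14.79] turn 0.0 q7 -1.06 rows 4.8
```

Call:
send_rows(series=[{"delta_pos": [-0.3,-13.2,0],"turn": 0,"jaw": 0.5},{"delta_pos": [-0.3,-13.2,0],"turn": 0,"jaw": 0.5},{"delta_pos": [-0.3,-13.2,0],"turn": 0,"jaw": 0.5},{"delta_pos": [-0.3,-13.2,2],"turn": 0,"jaw": 0.5},{"delta_pos": [-0.3,-13.2,10],"turn": 0,"jaw": 0.5},{"delta_pos": [-0.3,-13.2,10],"turn": 0,"jaw": 0.5},{"delta_pos": [-0.3,-13.2,10],"turn": 0,"jaw": 0.5},{"delta_pos": [-0.3,-13.2,10],"turn": 0,"jaw": 0.5}])

```text
clock: 22.47
tool_pos: [0.6292, -0.026, 0.0959]
eef_rot: [-0.707, 0.707, 0.007, -0.007]
contact_force: [0.3, -0.3, -0.3]
opening: 0.661
```

```bash
python3 - <<'E'
from h import *
snap('wrist','w25.png');snap('top','t25.png');st(); go(.632,-.026,.049,-90)
E
```

```text
t 22.57 p [ 0.6323 -0.027   0.0996] yaw -90.0 q7 -1.09 F [ 0.3 -0.1 -1.5] op 0.665 tilt [-0.0107 -0.0015 -0.9999]
go (0.632, -0.026, 0.049, -90) delta [-0.1  -0.02  5.06] turn -0.0 q7 -1.09 rows 1.2
```

Call:
send_rows(series=[{"delta_pos": [-0.05,0,3],"turn": 0,"jaw": 0.5},{"delta_pos": [-0.05,0,5.1],"turn": 0,"jaw": 0.5},{"delta_pos": [-0.05,0,5.1],"turn": 0,"jaw": 0.5},{"delta_pos": [-0.05,0,5.1],"turn": 0,"jaw": 0.5},{"delta_pos": [-0.05,0,5.1],"turn": 0,"jaw": 0.5},{"delta_pos": [-0.05,0,5.1],"turn": 0,"jaw": 0.5}])

```text
clock: 23.07
tool_pos: [0.6321, -0.0264, 0.0491]
eef_rot: [-0.707, 0.707, 0.003, -0.004]
contact_force: [0.3, 0.0, -1.8]
opening: 0.66
```

```bash
python3 - <<'E'
from h import *
st();im=snap('scene','s26.png');cv2.imwrite('pics/s26c.png',cv2.resize(im[170:310,260:420],None,fx=4.5,fy=4.2,interpolation=cv2.INTER_CUBIC));st();go(.569,-.0262,.049,-90);snap('wrist','w26.png')
E
```

```text
t 23.07 p [ 0.6321 -0.0264  0.0491] yaw -90.0 q7 -1.06 F [ 0.3  0.  -1.8] op 0.66 tilt [-0.0094 -0.0012 -1.    ]
t 23.12 p [ 0.6318 -0.0262  0.0488] yaw -90.0 q7 -1.06 F [-0.3 -0.7 -2.2] op 0.662 tilt [-0.0101 -0.001  -0.9999]
go (0.569, -0.0262, 0.049, -90) delta [-0.    6.28  0.04] turn -0.0 q7 -1.06 rows 1.5
```

View pics/s26c.png

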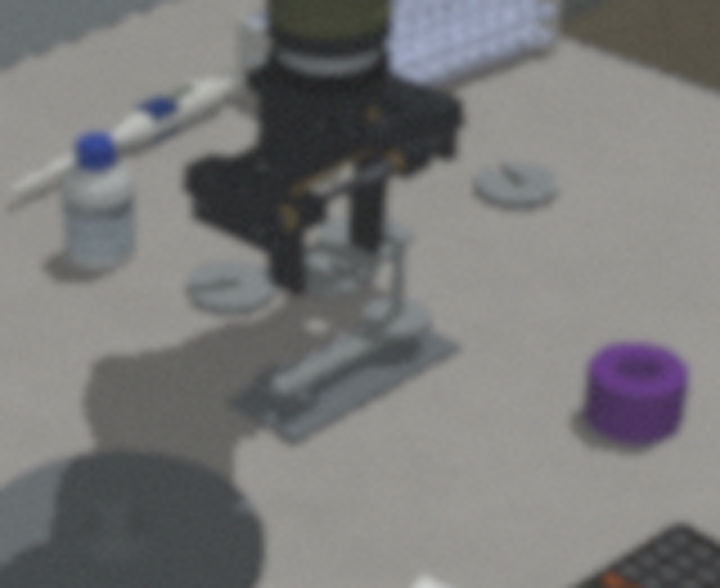

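View pics/w26.png

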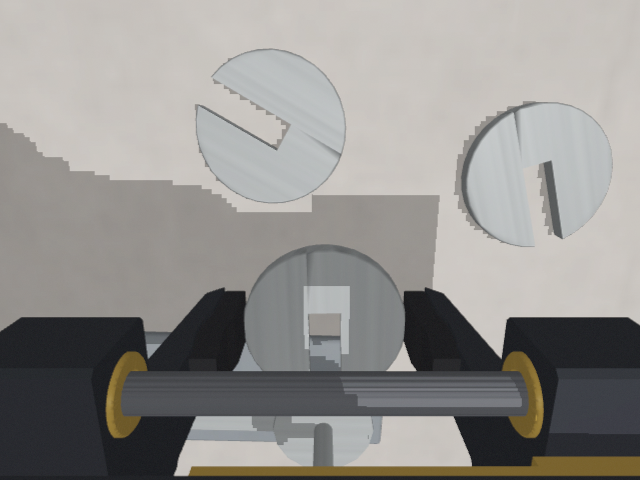

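Call:
send_rows(series=[{"delta_pos": [0,1,0],"turn": 0,"jaw": 0.5},{"delta_pos": [0,2,0],"turn": 0,"jaw": 0.5},{"delta_pos": [0,3,0],"turn": 0,"jaw": 0.5},{"delta_pos": [0,3.8,0],"turn": 0,"jaw": 0.5},{"delta_pos": [0,3.8,0],"turn": 0,"jaw": 0.5}])

```text
clock: 23.58
tool_pos: [0.5908, -0.026, 0.0477]
eef_rot: [-0.707, 0.707, 0.005, -0.005]
contact_force: [-1.2, 0.1, -1.4]
opening: 0.666
```

```bash
python3 - <<'E'
from h import *
st();snap('wrist','w27.png');st()
E
```

```text
t 23.58 p [ 0.5908 -0.026   0.0477] yaw -90.1 q7 -1.02 F [-1.2  0.1 -1.4] op 0.666 tilt [-1.530e-02 -2.000e-04 -9.999e-01]
t 23.63 p [ 0.592  -0.026   0.0477] yaw -90.0 q7 -1.02 F [ 0.6  0.6 -1.5] op 0.667 tilt [-1.380e-02 -4.000e-04 -9.999e-01]
```

View pics/w27.png

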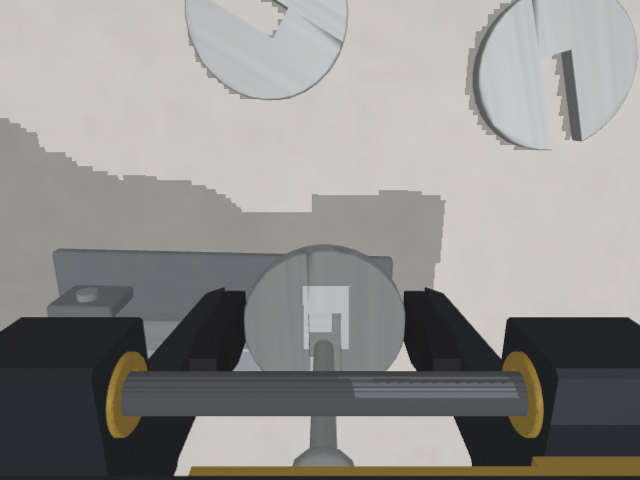

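Call:
send_rows(series=[{"delta_pos": [0,0.8,-0.1],"turn": 0,"jaw": 0.5},{"delta_pos": [0,1.6,-0.1],"turn": 0,"jaw": 0.5},{"delta_pos": [0,2.2,-0.1],"turn": 0,"jaw": 0.5},{"delta_pos": [0,2.2,-0.1],"turn": 0,"jaw": 0.5},{"delta_pos": [0,2.2,-0.1],"turn": 0,"jaw": 0.5}])

```text
clock: 24.05
tool_pos: [0.5725, -0.0261, 0.0491]
eef_rot: [-0.707, 0.707, 0.003, -0.003]
contact_force: [5.2, 0.5, -1.8]
opening: 0.661
```

```bash
python3 - <<'E'
from h import *
st();snap('wrist','w28.png');st()
E
```

```text
t 24.05 p [ 0.5725 -0.0261  0.0491] yaw -90.0 q7 -1.0 F [ 5.2  0.5 -1.8] op 0.661 tilt [-0.0086 -0.0013 -1.    ]
t 24.1 p [ 0.5726 -0.0261  0.0491] yaw -90.0 q7 -1.0 F [ 5.3  0.8 -2. ] op 0.669 tilt [-0.0088 -0.0012 -1.    ]
```

View pics/w28.png

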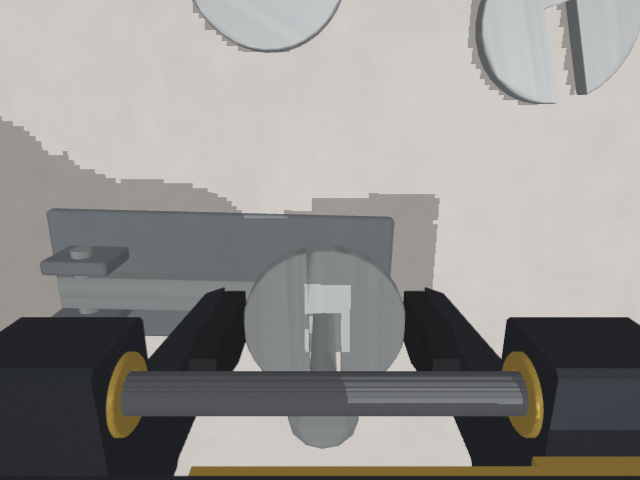

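Call:
send_rows(series=[{"delta_pos": [0,-0.35,0],"turn": 0,"jaw": 0.5},{"delta_pos": [0,-0.35,0.2],"turn": 0,"jaw": 0.5},{"delta_pos": [0,-0.35,0.25],"turn": 0,"jaw": 0.5},{"delta_pos": [0,-0.35,0.25],"turn": 0,"jaw": 0.5}])

```text
clock: 24.43
tool_pos: [0.5729, -0.0259, 0.0454]
eef_rot: [-0.707, 0.707, 0.005, -0.006]
contact_force: [0.1, 0.6, -2.0]
opening: 0.667
```

```bash
python3 - <<'E'
from h import *
st()
E
```

```text
t 24.43 p [ 0.5729 -0.0259  0.0454] yaw -90.0 q7 -1.0 F [ 0.1  0.6 -2. ] op 0.667 tilt [-1.560e-02 -4.000e-04 -9.999e-01]
```

Call:
send_rows(series=[{"delta_pos": [0,-0.1,0],"turn": 0,"jaw": 0.32},{"delta_pos": [0,-0.1,0],"turn": 0,"jaw": 0.28},{"delta_pos": [0,-0.1,0],"turn": 0,"jaw": 0.24},{"delta_pos": [0,-0.1,0],"turn": 0,"jaw": 0.2},{"delta_pos": [0,-0.1,0],"turn": 0,"jaw": 0.15},{"delta_pos": [0,-0.1,0],"turn": 0,"jaw": 0.1},{"delta_pos": [0,-0.1,0],"turn": 0,"jaw": 0.05}])

```text
clock: 25.02
tool_pos: [0.5748, -0.0259, 0.0459]
eef_rot: [-0.707, 0.707, 0.005, -0.005]
contact_force: [-0.4, 0.4, -0.6]
opening: 0.94
```

```bash
python3 - <<'E'
from h import *
st();snap('wrist','w29.png');
E
```

```text
t 25.02 p [ 0.5748 -0.0259  0.0459] yaw -90.0 q7 -1.0 F [-0.4  0.4 -0.6] op 0.94 tilt [-1.380e-02 -5.000e-04 -9.999e-01]
```

View pics/w29.png

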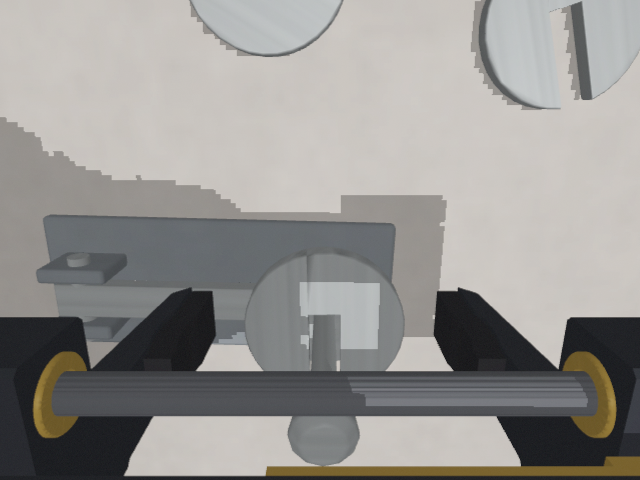

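Call:
send_rows(series=[{"delta_pos": [0,0,-4],"turn": 0,"jaw": 0},{"delta_pos": [0,0,-8],"turn": 0,"jaw": 0},{"delta_pos": [0,0,-12],"turn": 0,"jaw": 0},{"delta_pos": [0,0,-16],"turn": 0,"jaw": 0},{"delta_pos": [0,0,-16],"turn": 0,"jaw": 0},{"delta_pos": [0,0,-16],"turn": 0,"jaw": 0}])

```text
clock: 25.57
tool_pos: [0.5784, -0.026, 0.2082]
eef_rot: [-0.707, 0.707, 0.003, -0.003]
contact_force: [-0.3, 0.1, 0.1]
opening: 0.999
```

```bash
python3 - <<'E'
from h import *
im=snap('top','t30.png');st();disc('top');
cv2.imwrite('pics/t30c.png',cv2.resize(im[140:350,290:500],None,fx=2.8,fy=2.8,interpolation=cv2.INTER_CUBIC));
im=snap('scene','s30.png');cv2.imwrite('pics/s30c.png',cv2.resize(im[170:310,260:420],None,fx=4.5,fy=4.2,interpolation=cv2.INTER_CUBIC))
go(.649,-.247,.13,-108)
E
```

```text
t 25.62 p [ 0.5771 -0.0255  0.2063] yaw -90.0 q7 -1.12 F [ 0.5  1.2 -0.5] op 1.0 tilt [-0.0127  0.     -0.9999]
disc 0.85 [ 0.652  -0.2498] res 0.00053 slot -16.8 nout 213 (431, 216, 26, 25)
go (0.649, -0.247, 0.13, -108) delta [22.17 -7.42  7.33] turn 18.0 q7 -1.12 rows 5.9
```

View pics/t30c.png

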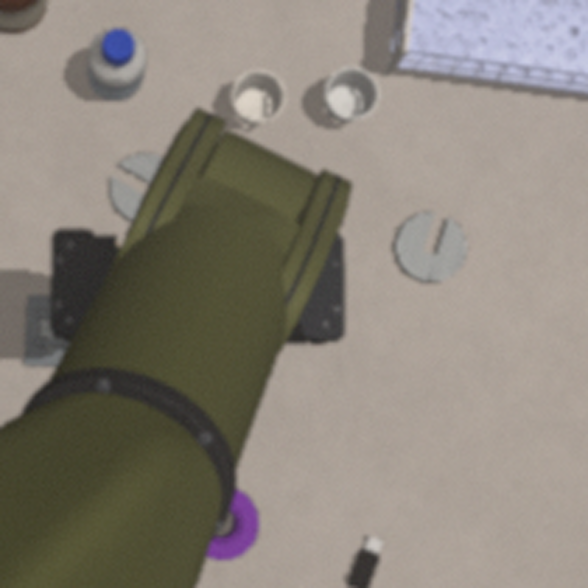

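View pics/s30c.png

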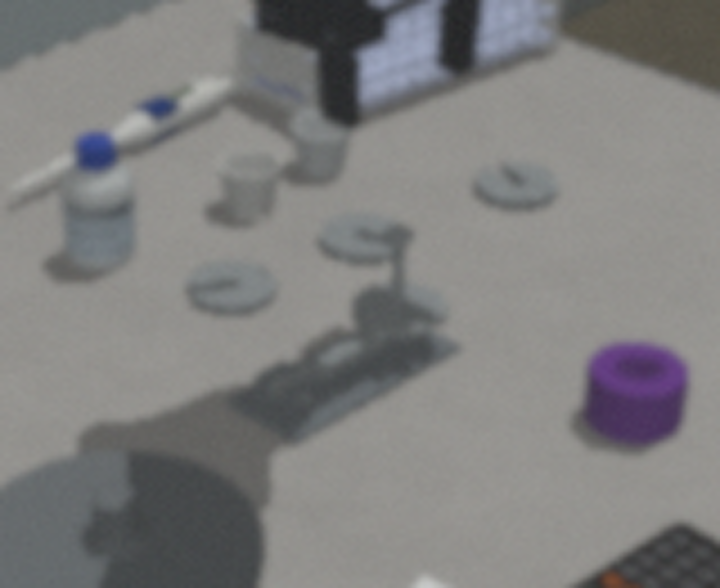

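Call:
send_rows(series=[{"delta_pos": [22.3,-7.5,7.3],"turn": 17.5,"jaw": 0},{"delta_pos": [22.3,-7.5,7.3],"turn": 17.5,"jaw": 0},{"delta_pos": [22.3,-7.5,7.3],"turn": 17.5,"jaw": 0},{"delta_pos": [22.3,-7.5,7.3],"turn": 17.5,"jaw": 0},{"delta_pos": [22.3,-7.5,7.3],"turn": 17.5,"jaw": 0},{"delta_pos": [22.3,-7.5,7.3],"turn": 17.5,"jaw": 0},{"delta_pos": [22.3,-7.5,7.3],"turn": 17.5,"jaw": 0},{"delta_pos": [22.3,-7.5,7.3],"turn": 17.5,"jaw": 0}])

```text
clock: 26.38
tool_pos: [0.6487, -0.2516, 0.1288]
eef_rot: [-0.589, 0.808, 0.005, -0.008]
contact_force: [-0.1, 1.8, 0.3]
opening: 0.998
```

```bash
python3 - <<'E'
from h import *
snap('top','t31.png');im=snap('wrist','w31.png');st();disc();print(r.get_state()['q'].round(2))
E
```

```text
t 26.48 p [ 0.6502 -0.2474  0.1303] yaw -107.5 q7 -1.12 F [-0.4  1.  -0.1] op 0.996 tilt [-0.0162  0.002  -0.9999]
disc 0.97 [ 0.6779 -0.1138] res 0.00103 slot -158.5 nout 137 (59, 201, 101, 93)
disc 0.79 [ 0.6503 -0.2462] res 0.00021 slot -18.6 nout 228 (274, 182, 97, 92)
[ 0.04  1.    0.54  1.43 -0.58  0.9  -1.12]
```

View pics/w31.png

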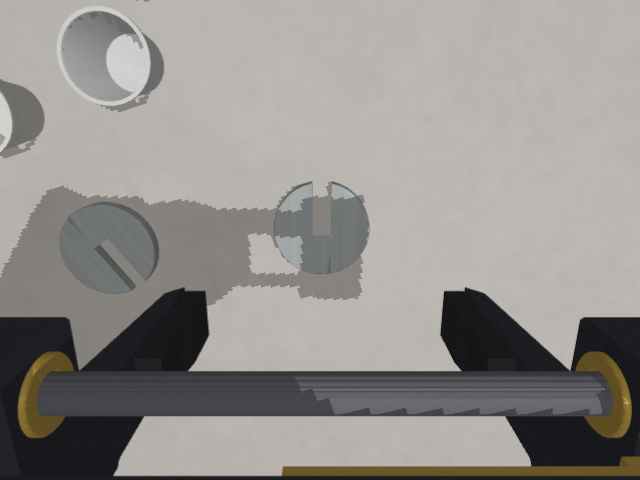

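View pics/t31.png

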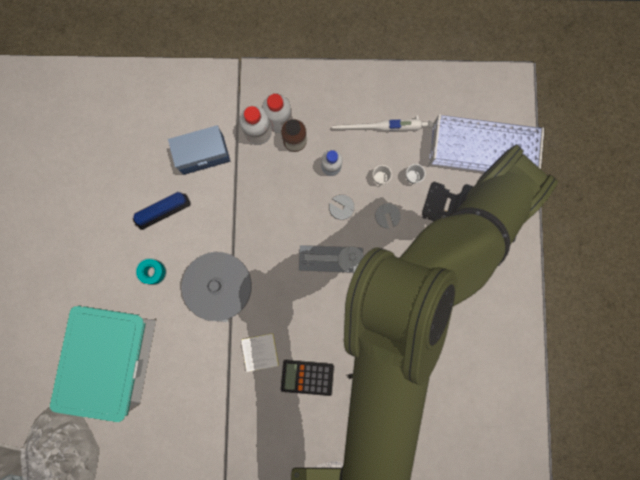

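```bash
python3 - <<'E'
from h import *
go(.6503,-.2462,.0135,-108.6)
E
```

```text
go (0.6503, -0.2462, 0.0135, -108.6) delta [-0.06 -0.13 11.74] turn 1.2 q7 -1.12 rows 2.8
```

Call:
send_rows(series=[{"delta_pos": [-0.1,-0.1,4],"turn": 1,"jaw": 0},{"delta_pos": [-0.1,-0.1,8],"turn": 1,"jaw": 0},{"delta_pos": [-0.1,-0.1,11],"turn": 1,"jaw": 0},{"delta_pos": [-0.1,-0.1,11],"turn": 1,"jaw": 0},{"delta_pos": [-0.1,-0.1,11],"turn": 1,"jaw": 0},{"delta_pos": [-0.1,-0.1,11],"turn": 1,"jaw": 0},{"delta_pos": [-0.1,-0.1,11],"turn": 1,"jaw": 0}])

```text
clock: 27.12
tool_pos: [0.6526, -0.2489, 0.025]
eef_rot: [-0.585, 0.811, 0.002, -0.005]
contact_force: [-0.2, 0.3, -0.0]
opening: 0.998
```

```bash
python3 - <<'E'
from h import *
im=snap('wrist','w32.png');st();disc();go(.6503,-.2462,.0135,-108.6)
E
```

```text
t 27.17 p [ 0.6525 -0.2489  0.0249] yaw -108.5 q7 -1.08 F [ 0.1  0.1 -0.1] op 1.0 tilt [-0.0096 -0.0026 -1.    ]
disc 0.85 [ 0.6503 -0.248 ] res 0.00038 slot -18.2 nout 222 (246, 236, 155, 136)
disc 0.75 [ 0.6777 -0.1206] res 0.0022 slot -137.1 nout 743 (0, 275, 62, 43)
go (0.6503, -0.2462, 0.0135, -108.6) delta [-0.19  0.26  1.11] turn 0.1 q7 -1.08 rows 0.3
```

Call:
send_rows(series=[{"delta_pos": [-0.1,0.2,0.8],"turn": 0,"jaw": 0.1},{"delta_pos": [-0.1,0.2,1.1],"turn": 0,"jaw": 0.1},{"delta_pos": [-0.1,0.2,1.1],"turn": 0,"jaw": 0.1},{"delta_pos": [-0.1,0.2,1.1],"turn": 0,"jaw": 0.5},{"delta_pos": [-0.1,0.2,1.1],"turn": 0,"jaw": 0.5},{"delta_pos": [-0.1,0.2,1.1],"turn": 0,"jaw": 0.5},{"delta_pos": [-0.1,0.2,1.1],"turn": 0,"jaw": 0.5},{"delta_pos": [-0.1,0.2,1.1],"turn": 0,"jaw": 0.5}])

```text
clock: 27.88
tool_pos: [0.6504, -0.2449, 0.0116]
eef_rot: [-0.585, 0.811, 0.004, -0.004]
contact_force: [1.8, 3.1, 6.9]
opening: 0.666
```

Call:
send_rows(series=[{"delta_pos": [0,0,0],"turn": 0,"jaw": 0.5},{"delta_pos": [0,0,0],"turn": 0,"jaw": 0.5}])

```text
clock: 28.05
tool_pos: [0.6504, -0.2449, 0.0116]
eef_rot: [-0.585, 0.811, 0.004, -0.004]
contact_force: [2.6, 3.4, 6.0]
opening: 0.664
```

```bash
python3 - <<'E'
from h import *
im=snap('wrist','w33.png');st()
go(.5,-.026,.2,-90)
E
```

```text
t 28.1 p [ 0.6504 -0.2448  0.0117] yaw -108.5 q7 -1.08 F [0.9 3.9 6. ] op 0.67 tilt [-0.0114  0.0021 -0.9999]
go (0.5, -0.026, 0.2, -90) delta [-15.97  21.41 -18.61] turn -18.5 q7 -1.08 rows 7.8
```

View pics/w33.png

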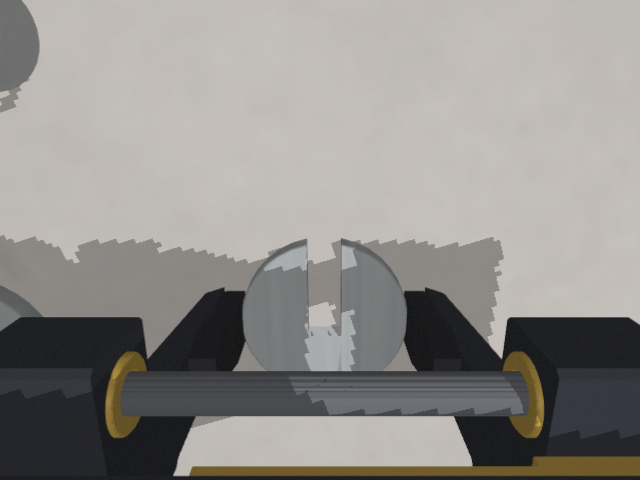

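Call:
send_rows(series=[{"delta_pos": [0,0,-4],"turn": 0,"jaw": 0.5},{"delta_pos": [0,0,-8],"turn": 0,"jaw": 0.5},{"delta_pos": [-16,21.2,-18.6],"turn": -18.5,"jaw": 0.5},{"delta_pos": [-16,21.2,-18.6],"turn": -18.5,"jaw": 0.5},{"delta_pos": [-16,21.2,-18.6],"turn": -18.5,"jaw": 0.5},{"delta_pos": [-16,21.2,-18.6],"turn": -18.5,"jaw": 0.5},{"delta_pos": [-16,21.2,-18.6],"turn": -18.5,"jaw": 0.5},{"delta_pos": [-16,21.2,-18.6],"turn": -18.5,"jaw": 0.5}])

```text
clock: 28.77
tool_pos: [0.5182, -0.0538, 0.1856]
eef_rot: [-0.707, 0.707, 0.005, -0.005]
contact_force: [0.8, 0.6, -1.7]
opening: 0.67
```

```bash
python3 - <<'E'
from h import *
st(); go(.505,-.026,.2,-90)
E
```

```text
t 28.77 p [ 0.5182 -0.0538  0.1856] yaw -90.0 q7 -1.0 F [ 0.8  0.6 -1.7] op 0.67 tilt [-0.0148 -0.     -0.9999]
go (0.505, -0.026, 0.2, -90) delta [-2.78  1.34 -1.42] turn -0.0 q7 -1.0 rows 0.8
```

Call:
send_rows(series=[{"delta_pos": [-2.7,1.3,-1.4],"turn": 0,"jaw": 0.5},{"delta_pos": [-2.7,1.3,-1.4],"turn": 0,"jaw": 0.5},{"delta_pos": [-2.7,1.3,-1.4],"turn": 0,"jaw": 0.5},{"delta_pos": [-2.7,1.3,-1.4],"turn": 0,"jaw": 0.5}])

```text
clock: 29.1
tool_pos: [0.5075, -0.0288, 0.1994]
eef_rot: [-0.707, 0.707, 0.004, -0.005]
contact_force: [0.4, -0.6, -1.6]
opening: 0.665
```

```bash
python3 - <<'E'
from h import *
im=snap('wrist','w34.png');st();disc('wrist',.2-.0117+.008); P=par('wrist')
print('hanger proj',proj('wrist',[.5718,-.0262,.097],P),proj('wrist',[.5718,-.0262,.038],P)); go(.505,-.0265,.053,-90)
E
```

```text
t 29.15 p [ 0.5076 -0.0295  0.1992] yaw -90.1 q7 -1.05 F [ 0.3 -0.8 -1.6] op 0.668 tilt [-0.0136 -0.0018 -0.9999]
disc 0.92 [ 0.509  -0.0296] res 0.00035 slot 1.2 nout 282 (242, 238, 166, 134)
disc 0.8 [ 0.553  -0.0395] res 0.00796 slot -157.1 nout 1648 (275, 75, 90, 93)
hanger proj [316.90857913 123.28945634] [318.15810094 119.36688645]
go (0.505, -0.0265, 0.053, -90) delta [-0.35  0.05 14.61] turn -0.1 q7 -1.05 rows 3.5
```

View pics/w34.png

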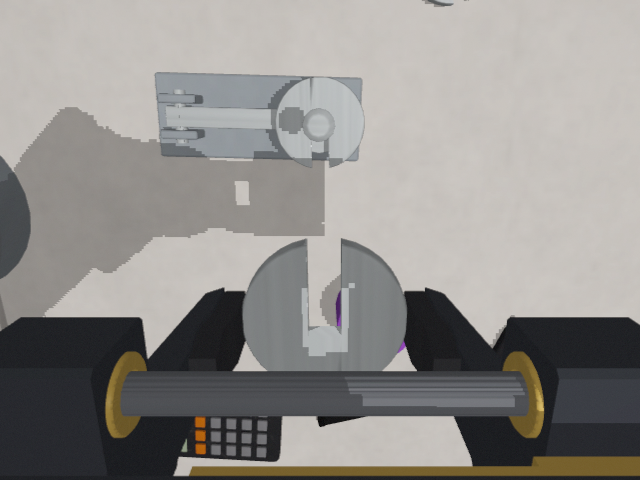

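Call:
send_rows(series=[{"delta_pos": [-0.33,0.1,4],"turn": 0,"jaw": 0.5},{"delta_pos": [-0.33,0.1,8],"turn": 0,"jaw": 0.5},{"delta_pos": [-0.33,0.1,12],"turn": 0,"jaw": 0.5},{"delta_pos": [-0.33,0.1,14.5],"turn": 0,"jaw": 0.5},{"delta_pos": [-0.33,0.1,14.5],"turn": 0,"jaw": 0.5},{"delta_pos": [-0.33,0.1,14.5],"turn": 0,"jaw": 0.5},{"delta_pos": [-0.33,0.1,14.5],"turn": 0,"jaw": 0.5}])

```text
clock: 29.78
tool_pos: [0.5051, -0.0262, 0.0554]
eef_rot: [-0.706, 0.708, 0.004, -0.005]
contact_force: [-0.0, 1.0, -0.5]
opening: 0.669
```

```bash
python3 - <<'E'
from h import *
im=snap('wrist','w35.png');st(); go(.570,-.0262,.0535,-90)
E
```

```text
t 29.83 p [ 0.5055 -0.0259  0.0559] yaw -90.1 q7 -0.9 F [-0.3  0.1 -1.1] op 0.669 tilt [-0.011  -0.0015 -0.9999]
go (0.57, -0.0262, 0.0535, -90) delta [ 0.02 -6.46  0.17] turn -0.1 q7 -0.9 rows 1.5
```

View pics/w35.png

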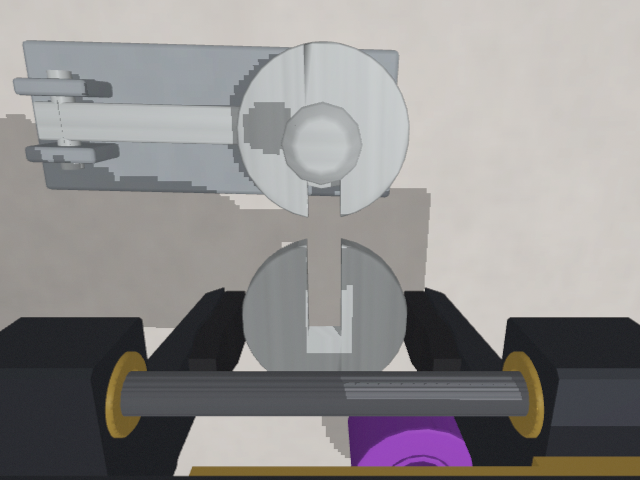

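Call:
send_rows(series=[{"delta_pos": [0,-1.2,0.1],"turn": 0,"jaw": 0.5},{"delta_pos": [0,-2.4,0.1],"turn": 0,"jaw": 0.5},{"delta_pos": [0,-3.6,0.1],"turn": 0,"jaw": 0.5},{"delta_pos": [0,-4.8,0.1],"turn": 0,"jaw": 0.5},{"delta_pos": [0,-5.6,0.1],"turn": 0,"jaw": 0.5},{"delta_pos": [0,-5.8,0.1],"turn": 0,"jaw": 0.5},{"delta_pos": [0,-5.8,0.1],"turn": 0,"jaw": 0.5}])

```text
clock: 30.42
tool_pos: [0.563, -0.0248, 0.0537]
eef_rot: [0.707, -0.707, -0.004, 0.004]
contact_force: [-0.4, 0.1, -1.9]
opening: 0.667
```

```bash
python3 - <<'E'
from h import *
im=snap('wrist','w36.png');st()
E
```

```text
t 30.47 p [ 0.562  -0.0248  0.0534] yaw -90.0 q7 -0.96 F [-0.6  0.5 -1.9] op 0.669 tilt [-1.340e-02 -6.000e-04 -9.999e-01]
```

View pics/w36.png

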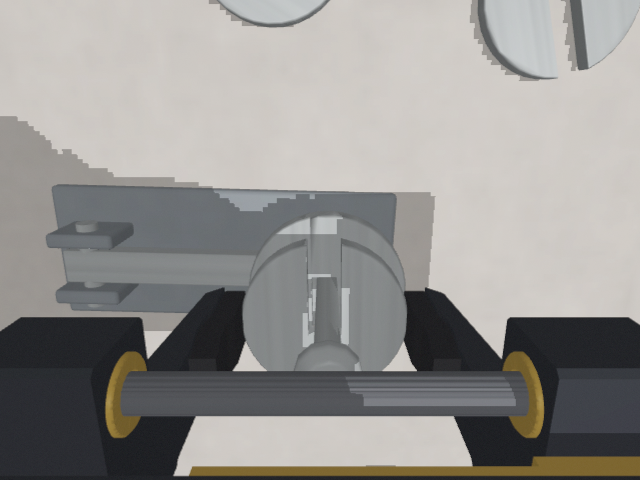

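Call:
send_rows(series=[{"delta_pos": [0,-0.5,0],"turn": 0,"jaw": 0.5},{"delta_pos": [0,-0.9,0],"turn": 0,"jaw": 0.5},{"delta_pos": [0,-0.9,0],"turn": 0,"jaw": 0.5},{"delta_pos": [0,-0.9,0],"turn": 0,"jaw": 0.5}])

```text
clock: 30.8
tool_pos: [0.5712, -0.0249, 0.0525]
eef_rot: [-0.707, 0.707, 0.005, -0.005]
contact_force: [-0.3, 0.1, -0.9]
opening: 0.666
```

```bash
python3 - <<'E'
from h import *
im=snap('wrist','w37.png');st()
E
```

```text
t 30.85 p [ 0.571  -0.025   0.0525] yaw -90.0 q7 -0.97 F [-0.4 -0.4 -0.9] op 0.667 tilt [-1.420e-02 -6.000e-04 -9.999e-01]
```

View pics/w37.png

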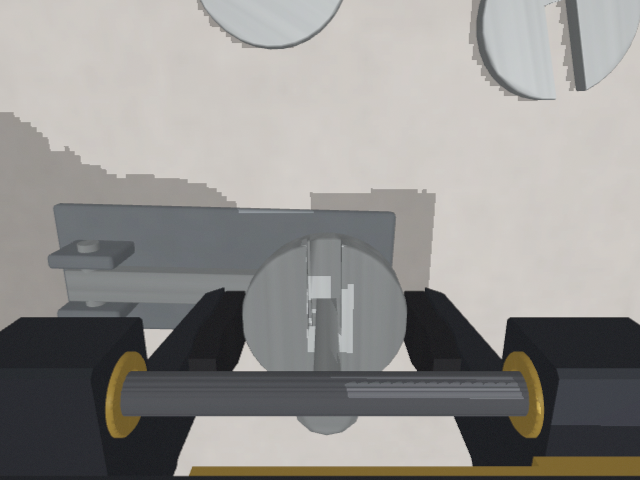

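Call:
send_rows(series=[{"delta_pos": [0,0,0.2],"turn": 0,"jaw": 0.5},{"delta_pos": [0,0,0.25],"turn": 0,"jaw": 0.5},{"delta_pos": [0,0,0.25],"turn": 0,"jaw": 0.32},{"delta_pos": [0,0,0.25],"turn": 0,"jaw": 0.28},{"delta_pos": [0,0,0.25],"turn": 0,"jaw": 0.24},{"delta_pos": [0,0,0.25],"turn": 0,"jaw": 0.2},{"delta_pos": [0,0,0.25],"turn": 0,"jaw": 0.1},{"delta_pos": [0,0,0.25],"turn": 0,"jaw": 0.0}])

```text
clock: 31.52
tool_pos: [0.5712, -0.0249, 0.0502]
eef_rot: [-0.707, 0.707, 0.005, -0.005]
contact_force: [-0.5, -0.4, 0.2]
opening: 0.922
```

```bash
python3 - <<'E'
from h import *
im=snap('wrist','w38.png');st()
E
```

```text
t 31.57 p [ 0.5712 -0.0249  0.0502] yaw -90.0 q7 -0.97 F [ 0.2 -0.   0.5] op 0.968 tilt [-1.360e-02 -5.000e-04 -9.999e-01]
```

View pics/w38.png

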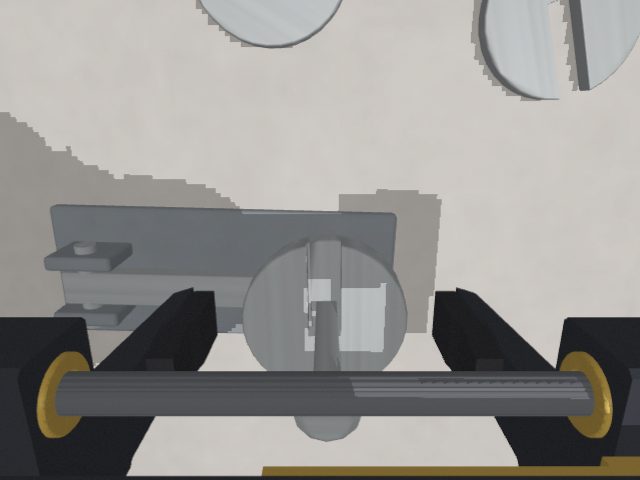

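Second disc is on and flat. Now rise and go to disc B (slot about -163°), which will take slot 180 on the stack.

Call:
send_rows(series=[{"delta_pos": [0,0,-4],"turn": 0,"jaw": 0},{"delta_pos": [0,0,-8],"turn": 0,"jaw": 0},{"delta_pos": [0,0,-11],"turn": 0,"jaw": 0},{"delta_pos": [9.0,-10.8,-9],"turn": -17,"jaw": 0},{"delta_pos": [9.0,-10.8,-9],"turn": -17,"jaw": 0},{"delta_pos": [9.0,-10.8,-9],"turn": -17,"jaw": 0},{"delta_pos": [9.0,-10.8,-9],"turn": -17,"jaw": 0},{"delta_pos": [9.0,-10.8,-9],"turn": -17,"jaw": 0}])

```text
clock: 32.23
tool_pos: [0.6822, -0.1197, 0.1381]
eef_rot: [0.803, -0.596, -0.003, 0.005]
contact_force: [-0.9, 0.1, -1.5]
opening: 1.001
```

```bash
python3 - <<'E'
from h import *
snap('top','t39.png');im=snap('wrist','w39.png');st();disc();print(r.get_state()['q'].round(2))
E
```

```text
t 32.33 p [ 0.6797 -0.115   0.138 ] yaw -73.1 q7 -0.81 F [-0.1 -0.1 -0.8] op 0.995 tilt [-0.0152 -0.     -0.9999]
disc 0.93 [ 0.6768 -0.1123] res 0.00024 slot -162.1 nout 241 (274, 181, 93, 90)
disc 0.77 [ 0.6959 -0.0037] res 0.0005 slot 59.1 nout 183 (108, 99, 101, 98)
disc 0.57 [ 0.5441 -0.0064] res 0.00201 slot -121.7 nout 1532 (80, 316, 52, 51)
[-0.1   0.95  0.42  1.44 -0.45  0.86 -0.81]
```

View pics/w39.png

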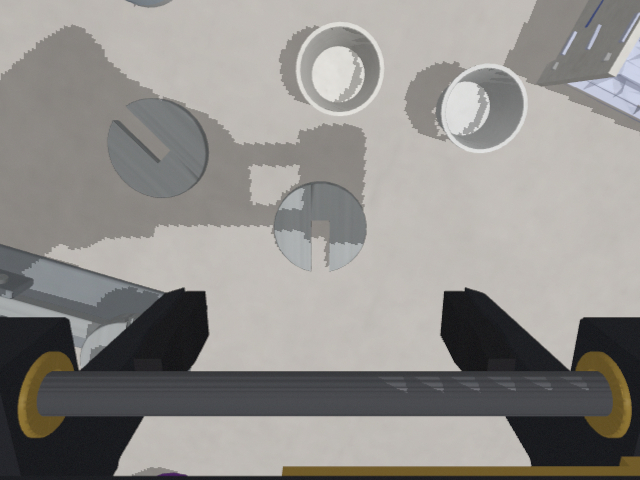

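```bash
python3 - <<'E'
from h import *
go(.6768,-.1123,.025,-72.1)
E
```

```text
go (0.6768, -0.1123, 0.025, -72.1) delta [-0.16  0.04 11.32] turn -0.9 q7 -0.81 rows 2.7
```

Call:
send_rows(series=[{"delta_pos": [-0.3,0.2,4],"turn": -1,"jaw": 0},{"delta_pos": [-0.3,0.2,8],"turn": -1,"jaw": 0},{"delta_pos": [-0.3,0.2,11.3],"turn": -1,"jaw": 0},{"delta_pos": [-0.3,0.2,11.3],"turn": -1,"jaw": 0},{"delta_pos": [-0.3,0.2,11.3],"turn": -1,"jaw": 0},{"delta_pos": [-0.3,0.2,11.3],"turn": -1,"jaw": 0},{"delta_pos": [-0.3,0.2,11.3],"turn": -1,"jaw": 0}])

```text
clock: 32.97
tool_pos: [0.6779, -0.1129, 0.0288]
eef_rot: [0.809, -0.588, -0.003, 0.003]
contact_force: [-0.0, -0.9, 0.9]
opening: 1.001
```

```bash
python3 - <<'E'
from h import *
im=snap('wrist','w40.png');st();disc();go(.6768,-.1123,.0125,-72.1)
E
```

```text
t 33.02 p [ 0.6779 -0.113   0.0287] yaw -72.0 q7 -0.75 F [-0.  -0.2 -0.1] op 1.001 tilt [-0.0092 -0.0016 -1.    ]
disc 0.97 [ 0.6782 -0.1142] res 0.00041 slot -163.9 nout 223 (253, 226, 151, 140)
disc 0.78 [ 0.6975 -0.0071] res 0.00057 slot 58.9 nout 149 (0, 84, 149, 165)
go (0.6768, -0.1123, 0.0125, -72.1) delta [-0.08  0.05  1.59] turn 0.1 q7 -0.75 rows 0.4
```

Call:
send_rows(series=[{"delta_pos": [0,0,1],"turn": 1,"jaw": 0.1},{"delta_pos": [0,0,1.5],"turn": 1,"jaw": 0.1},{"delta_pos": [0,0,1.5],"turn": 1,"jaw": 0.1},{"delta_pos": [0,0,1.5],"turn": 1,"jaw": 0.1}])

```text
clock: 33.4
tool_pos: [0.6764, -0.1129, 0.0117]
eef_rot: [0.804, -0.595, -0.005, 0.004]
contact_force: [-2.1, 1.2, 8.8]
opening: 0.898
```

```bash
python3 - <<'E'
from h import *
st()
E
```

```text
t 33.4 p [ 0.6764 -0.1129  0.0117] yaw -73.0 q7 -0.76 F [-2.1  1.2  8.8] op 0.898 tilt [-1.240e-02 -8.000e-04 -9.999e-01]
```

Call:
send_rows(series=[{"delta_pos": [0,0,-0.2],"turn": 0,"jaw": 0.1},{"delta_pos": [0,0,-0.2],"turn": 0,"jaw": 0.5},{"delta_pos": [0,0,-0.2],"turn": 0,"jaw": 0.5},{"delta_pos": [0,0,-0.2],"turn": 0,"jaw": 0.5},{"delta_pos": [0,0,-0.2],"turn": 0,"jaw": 0.5},{"delta_pos": [0,0,-0.2],"turn": 0,"jaw": 0.5},{"delta_pos": [0,0,-0.2],"turn": 0,"jaw": 0.5}])

```text
clock: 33.98
tool_pos: [0.6755, -0.1125, 0.0123]
eef_rot: [0.804, -0.595, -0.006, 0.004]
contact_force: [0.5, 1.7, -1.8]
opening: 0.666
```

```bash
python3 - <<'E'
from h import *
st();snap('wrist','w41.png'); go(.634,-.0255,.2,-90)
E
```

```text
t 33.98 p [ 0.6755 -0.1125  0.0123] yaw -73.0 q7 -0.76 F [ 0.5  1.7 -1.8] op 0.666 tilt [-1.460e-02 -3.000e-04 -9.999e-01]
go (0.634, -0.0255, 0.2, -90) delta [ -9.61   1.69 -18.71] turn 17.0 q7 -0.76 rows 5.1
```

View pics/w41.png

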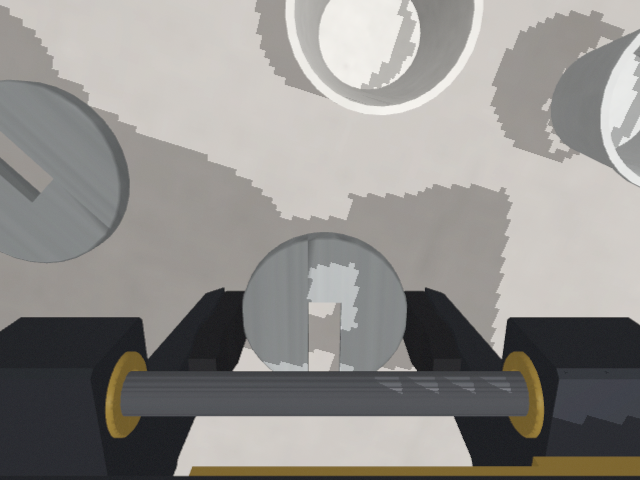

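Call:
send_rows(series=[{"delta_pos": [0,0,-4],"turn": 0,"jaw": 0.5},{"delta_pos": [0,0,-8],"turn": 0,"jaw": 0.5},{"delta_pos": [0,0,-12],"turn": 0,"jaw": 0.5},{"delta_pos": [-9.6,1.7,-14],"turn": 17,"jaw": 0.5},{"delta_pos": [-9.6,1.7,-14],"turn": 17,"jaw": 0.5},{"delta_pos": [-9.6,1.7,-14],"turn": 17,"jaw": 0.5},{"delta_pos": [-9.6,1.7,-14],"turn": 17,"jaw": 0.5},{"delta_pos": [-9.6,1.7,-14],"turn": 17,"jaw": 0.5}])

```text
clock: 34.7
tool_pos: [0.6333, -0.0241, 0.1534]
eef_rot: [0.708, -0.706, -0.005, 0.005]
contact_force: [0.4, -1.1, -1.7]
opening: 0.67
```

Call:
send_rows(series=[{"delta_pos": [0,0,0],"turn": 0,"jaw": 0.5},{"delta_pos": [0,0,0],"turn": 0,"jaw": 0.5}])

```text
clock: 34.87
tool_pos: [0.6337, -0.0278, 0.1531]
eef_rot: [-0.706, 0.708, 0.004, -0.006]
contact_force: [0.9, -0.3, -1.5]
opening: 0.669
```

```bash
python3 - <<'E'
from h import *
st();snap('wrist','w42.png');st();z=tool()[1][2];disc('wrist',z-.0123+.008); go(.634,-.0255,.0615,-90)
E
```

```text
t 34.87 p [ 0.6337 -0.0278  0.1531] yaw -90.1 q7 -1.11 F [ 0.9 -0.3 -1.5] op 0.669 tilt [-0.0136 -0.002  -0.9999]
t 34.92 p [ 0.6337 -0.0278  0.153 ] yaw -90.1 q7 -1.11 F [ 0.1 -0.1 -1.6] op 0.667 tilt [-0.0138 -0.0018 -0.9999]
disc 0.9 [ 0.6362 -0.0278] res 0.00041 slot 178.8 nout 247 (243, 232, 164, 140)
disc 0.87 [0.7181 0.0044] res 0.00854 slot 114.8 nout 1507 (241, 74, 95, 96)
disc 0.85 [ 0.6261 -0.0595] res 0.0013 slot -133.3 nout 1800 (308, 303, 34, 66)
disc 0.54 [ 0.6595 -0.0468] res 0.0024 slot -44.0 nout 1799 (311, 302, 19, 17)
go (0.634, -0.0255, 0.0615, -90) delta [-0.22 -0.16  9.15] turn -0.1 q7 -1.11 rows 2.2
```

View pics/w42.png

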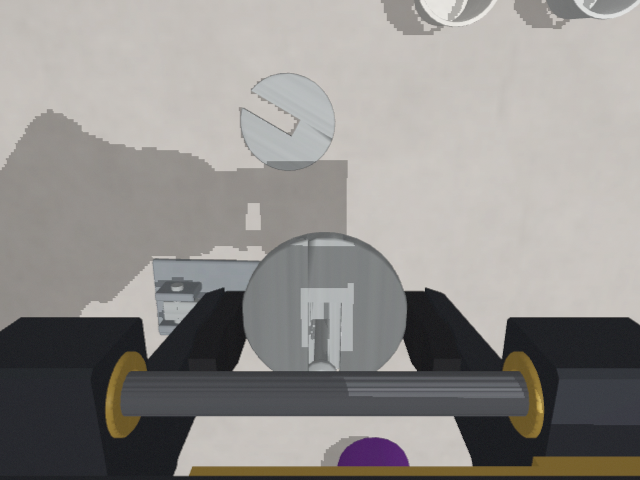

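Call:
send_rows(series=[{"delta_pos": [-0.2,0,4],"turn": 0,"jaw": 0.5},{"delta_pos": [-0.2,0,8],"turn": 0,"jaw": 0.5},{"delta_pos": [-0.2,0,9.2],"turn": 0,"jaw": 0.5},{"delta_pos": [-0.2,0,9.2],"turn": 0,"jaw": 0.5},{"delta_pos": [-0.2,0,9.2],"turn": 0,"jaw": 0.5},{"delta_pos": [-0.2,0,9.2],"turn": 0,"jaw": 0.5}])

```text
clock: 35.47
tool_pos: [0.6338, -0.0249, 0.0632]
eef_rot: [-0.707, 0.707, 0.003, -0.004]
contact_force: [0.7, 0.0, -1.6]
opening: 0.67
```

```bash
python3 - <<'E'
from h import *
snap('wrist','w43.png');st(); go(.568,-.0258,.0605,-90)
E
```

```text
t 35.52 p [ 0.634  -0.0247  0.0635] yaw -90.0 q7 -1.05 F [-0.2 -0.5 -1.6] op 0.668 tilt [-0.0097 -0.0015 -1.    ]
go (0.568, -0.0258, 0.0605, -90) delta [0.11 6.59 0.36] turn -0.0 q7 -1.05 rows 1.6
```

View pics/w43.png

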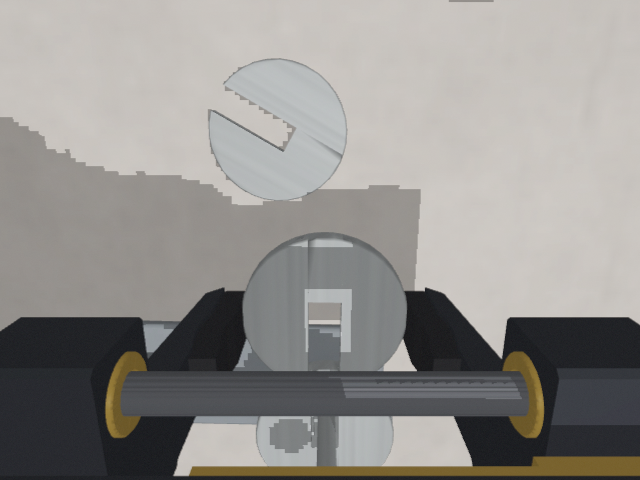

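Call:
send_rows(series=[{"delta_pos": [0.12,1,0.2],"turn": 0,"jaw": 0.5},{"delta_pos": [0.12,2,0.2],"turn": 0,"jaw": 0.5},{"delta_pos": [0.12,3,0.2],"turn": 0,"jaw": 0.5},{"delta_pos": [0.12,4,0.2],"turn": 0,"jaw": 0.5},{"delta_pos": [0.12,4,0.2],"turn": 0,"jaw": 0.5}])

```text
clock: 35.93
tool_pos: [0.5913, -0.0254, 0.0617]
eef_rot: [-0.707, 0.707, 0.005, -0.005]
contact_force: [-0.7, -0.4, -1.6]
opening: 0.667
```

```bash
python3 - <<'E'
from h import *
snap('wrist','w44.png');st(); go(.568,-.0258,.0605,-90)
E
```

```text
t 35.98 p [ 0.5927 -0.0253  0.0616] yaw -90.0 q7 -1.0 F [ 0.1 -0.3 -1. ] op 0.668 tilt [-1.170e-02 -5.000e-04 -9.999e-01]
go (0.568, -0.0258, 0.0605, -90) delta [0.06 2.47 0.14] turn -0.0 q7 -1.0 rows 0.6
```

View pics/w44.png

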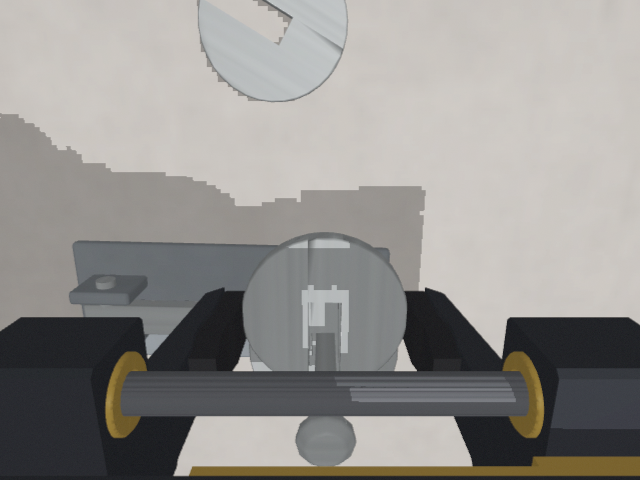

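Stem is inside the slot, with no contact. Finishing the slide.

Call:
send_rows(series=[{"delta_pos": [0.05,0.8,0.05],"turn": 0,"jaw": 0.5},{"delta_pos": [0.05,1.6,0.05],"turn": 0,"jaw": 0.5},{"delta_pos": [0.05,2.3,0.05],"turn": 0,"jaw": 0.5},{"delta_pos": [0.05,2.3,0.05],"turn": 0,"jaw": 0.5},{"delta_pos": [0.05,2.3,0.05],"turn": 0,"jaw": 0.5}])

```text
clock: 36.4
tool_pos: [0.5689, -0.0255, 0.0598]
eef_rot: [-0.707, 0.707, 0.005, -0.005]
contact_force: [0.4, 0.2, -0.9]
opening: 0.662
```

```bash
python3 - <<'E'
from h import *
snap('wrist','w45.png');st(); 
E
```

```text
t 36.45 p [ 0.5692 -0.0255  0.0597] yaw -90.0 q7 -0.97 F [-0.   0.2 -1.6] op 0.664 tilt [-1.380e-02 -4.000e-04 -9.999e-01]
```

View pics/w45.png

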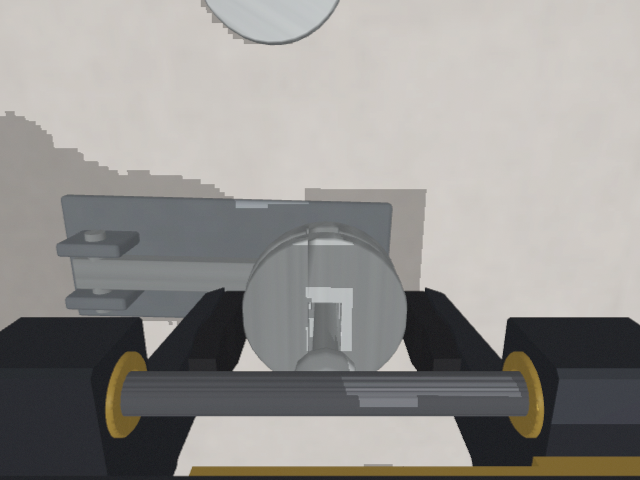

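Call:
send_rows(series=[{"delta_pos": [0,0,0.15],"turn": 0,"jaw": 0.5},{"delta_pos": [0,0,0.15],"turn": 0,"jaw": 0.5},{"delta_pos": [0,0,0.15],"turn": 0,"jaw": 0.32},{"delta_pos": [0,0,0.15],"turn": 0,"jaw": 0.28},{"delta_pos": [0,0,0.15],"turn": 0,"jaw": 0.24},{"delta_pos": [0,0,0.15],"turn": 0,"jaw": 0.2},{"delta_pos": [0,0,0.15],"turn": 0,"jaw": 0.1},{"delta_pos": [0,0,0.15],"turn": 0,"jaw": 0.0}])

```text
clock: 37.12
tool_pos: [0.5691, -0.0255, 0.0581]
eef_rot: [-0.707, 0.707, 0.005, -0.005]
contact_force: [-0.2, -0.2, 0.1]
opening: 0.933
```

```bash
python3 - <<'E'
from h import *
snap('wrist','w46.png');st(); go(.62,-.007,.2,-90)
E
```

```text
t 37.17 p [ 0.5691 -0.0255  0.0581] yaw -90.0 q7 -0.97 F [ 0.4  0.4 -0.2] op 0.977 tilt [-1.380e-02 -6.000e-04 -9.999e-01]
go (0.62, -0.007, 0.2, -90) delta [ -1.84  -4.89 -14.26] turn -0.0 q7 -0.97 rows 3.6
```

View pics/w46.png

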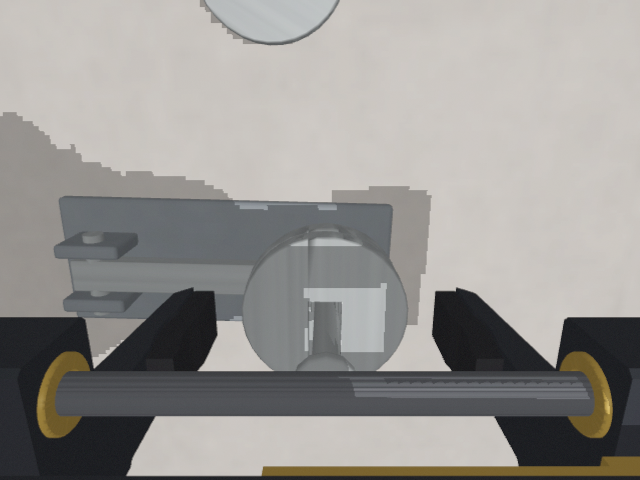

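Call:
send_rows(series=[{"delta_pos": [0,0,-4],"turn": 0,"jaw": 0},{"delta_pos": [0,0,-8],"turn": 0,"jaw": 0},{"delta_pos": [0,0,-10],"turn": 0,"jaw": 0},{"delta_pos": [-1.95,-12.8,-8],"turn": -30,"jaw": 0},{"delta_pos": [-1.95,-12.8,-8],"turn": -30,"jaw": 0},{"delta_pos": [-1.95,-12.8,-8],"turn": -30,"jaw": 0},{"delta_pos": [-1.95,-12.8,-8],"turn": -30,"jaw": 0},{"delta_pos": [-1.95,-12.8,-8],"turn": -30,"jaw": 0}])

```text
clock: 37.83
tool_pos: [0.7001, -0.0051, 0.1352]
eef_rot: [0.867, -0.498, -0.005, 0.003]
contact_force: [-0.6, -1.0, 0.4]
opening: 1.001
```

Call:
send_rows(series=[{"delta_pos": [0,0,0],"turn": 0,"jaw": 0},{"delta_pos": [0,0,0],"turn": 0,"jaw": 0}])

```text
clock: 38.0
tool_pos: [0.6967, -0.0068, 0.1363]
eef_rot: [0.865, -0.502, -0.007, 0.004]
contact_force: [-0.0, -0.1, 0.3]
opening: 1.004
```

```bash
python3 - <<'E'
from h import *
snap('top','t47.png');im=snap('wrist','w47.png');st();disc();go(.697,-.006,.028,-60)
E
```

```text
t 38.1 p [ 0.6969 -0.0065  0.1367] yaw -60.2 q7 -0.78 F [ 0.1 -0.2  0.4] op 0.999 tilt [-1.510e-02 -8.000e-04 -9.999e-01]
disc 0.94 [ 0.6972 -0.0046] res 0.00026 slot 58.8 nout 216 (278, 176, 94, 93)
disc 0.89 [ 0.5246 -0.0404] res 0.00445 slot 134.8 nout 609 (202, 415, 99, 55)
go (0.697, -0.006, 0.028, -60) delta [ 0.03 -0.14 10.88] turn -0.1 q7 -0.78 rows 2.6
```

View pics/w47.png

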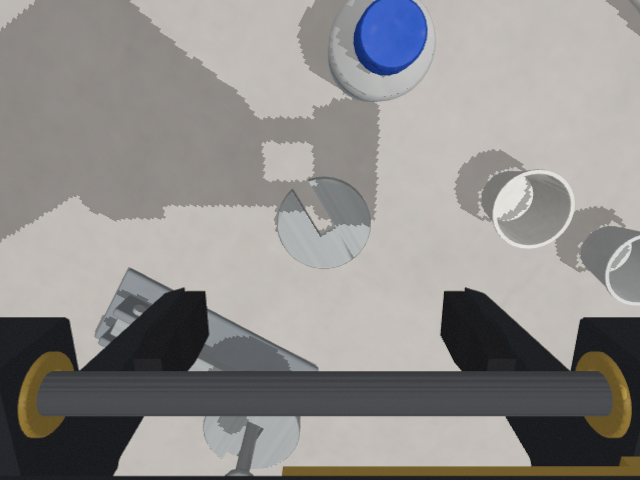

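View pics/t47.png

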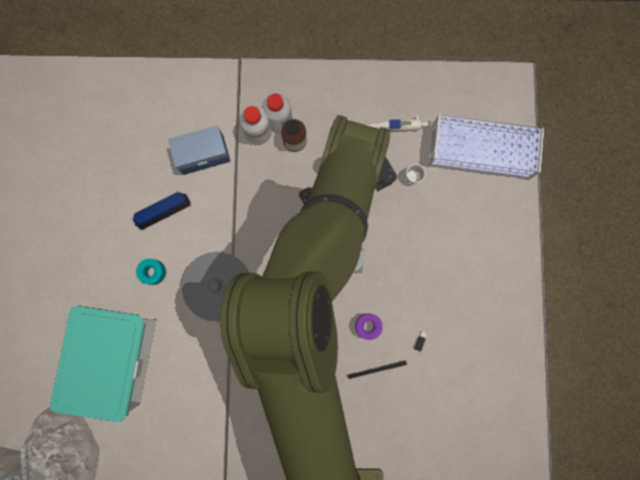

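Call:
send_rows(series=[{"delta_pos": [0,-0.1,4],"turn": 0,"jaw": 0},{"delta_pos": [0,-0.1,8],"turn": 0,"jaw": 0},{"delta_pos": [0,-0.1,11],"turn": 0,"jaw": 0},{"delta_pos": [0,-0.1,11],"turn": 0,"jaw": 0},{"delta_pos": [0,-0.1,11],"turn": 0,"jaw": 0},{"delta_pos": [0,-0.1,11],"turn": 0,"jaw": 0},{"delta_pos": [0,-0.1,11],"turn": 0,"jaw": 0}])

```text
clock: 38.73
tool_pos: [0.6996, -0.006, 0.0294]
eef_rot: [0.866, -0.5, -0.004, 0.003]
contact_force: [0.4, 0.4, 0.2]
opening: 1.0
```

```bash
python3 - <<'E'
from h import *
im=snap('wrist','w48.png');st();disc();go(.6972,-.0055,.013,-60)
E
```

```text
t 38.78 p [ 0.6996 -0.0059  0.0293] yaw -60.0 q7 -0.74 F [-0.8  0.   0.2] op 1.0 tilt [-0.009 -0.001 -1.   ]
disc 0.72 [ 0.6974 -0.0042] res 0.00042 slot 58.0 nout 194 (245, 228, 149, 141)
go (0.6972, -0.0055, 0.013, -60) delta [-0.12  0.15  1.6 ] turn -0.0 q7 -0.74 rows 0.4
```

View pics/w48.png

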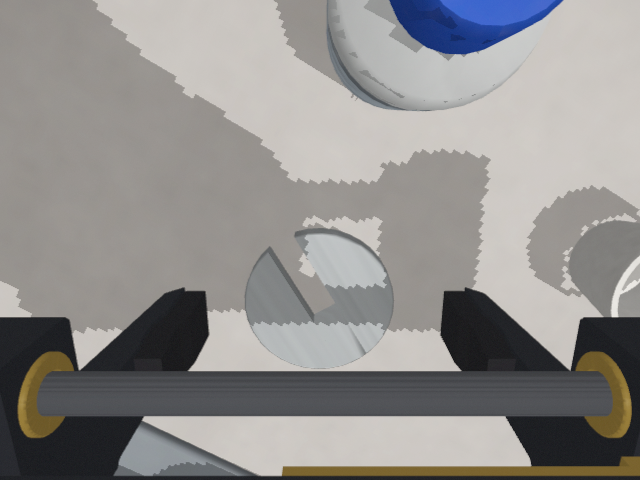

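Call:
send_rows(series=[{"delta_pos": [-0.2,0.05,0.8],"turn": 0,"jaw": 0.1},{"delta_pos": [-0.2,0.05,1.35],"turn": 0,"jaw": 0.1},{"delta_pos": [-0.2,0.05,1.35],"turn": 0,"jaw": 0.1},{"delta_pos": [-0.2,0.05,1.35],"turn": 0,"jaw": 0.5},{"delta_pos": [-0.2,0.05,1.35],"turn": 0,"jaw": 0.5},{"delta_pos": [-0.2,0.05,1.35],"turn": 0,"jaw": 0.5},{"delta_pos": [-0.2,0.05,1.35],"turn": 0,"jaw": 0.5},{"delta_pos": [-0.2,0.05,1.35],"turn": 0,"jaw": 0.5}])

```text
clock: 39.5
tool_pos: [0.6959, -0.0042, 0.0128]
eef_rot: [0.866, -0.5, -0.006, 0.004]
contact_force: [0.1, -1.8, -0.4]
opening: 0.665
```

Call:
send_rows(series=[{"delta_pos": [0,0,0],"turn": 0,"jaw": 0.5},{"delta_pos": [0,0,0],"turn": 0,"jaw": 0.5}])

```text
clock: 39.67
tool_pos: [0.6958, -0.0041, 0.0127]
eef_rot: [0.866, -0.5, -0.006, 0.004]
contact_force: [0.5, -0.1, -1.3]
opening: 0.664
```

```bash
python3 - <<'E'
from h import *
im=snap('wrist','w49.png');st();go(.52,-.06,.16,-120);go(.535,-.08,.16)
E
```

```text
t 39.72 p [ 0.6958 -0.0041  0.0128] yaw -60.0 q7 -0.74 F [ 1.  -0.4 -1.2] op 0.664 tilt [-1.400e-02 -6.000e-04 -9.999e-01]
go (0.52, -0.06, 0.16, -120) delta [ -4.04  18.21 -14.47] turn 60.0 q7 -0.74 rows 8.4
go (0.535, -0.08, 0.16, None) delta [ -1.56  17.91 -14.49] turn 0 q7 -0.74 rows 5.5
```

View pics/w49.png

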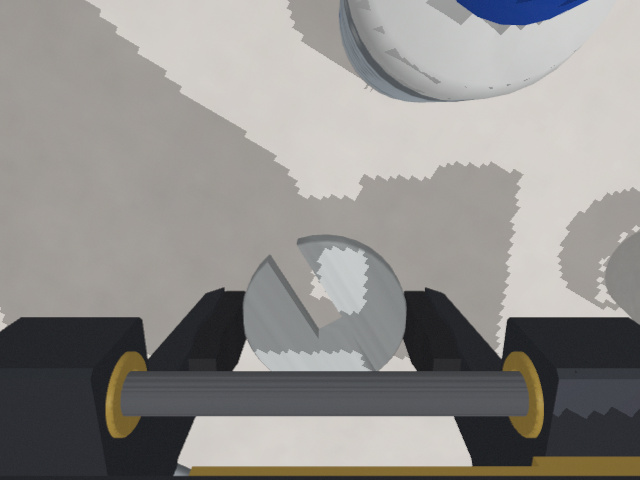

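Call:
send_rows(series=[{"delta_pos": [0,0,-4],"turn": 0,"jaw": 0.5},{"delta_pos": [0,0,-8],"turn": 0,"jaw": 0.5},{"delta_pos": [0,0,-12],"turn": 0,"jaw": 0.5},{"delta_pos": [0,0,-15],"turn": 0,"jaw": 0.5},{"delta_pos": [-0.8,18.5,-15],"turn": 0,"jaw": 0.5},{"delta_pos": [-0.8,18.5,-15],"turn": 0,"jaw": 0.5},{"delta_pos": [-0.8,18.5,-15],"turn": 0,"jaw": 0.5},{"delta_pos": [-0.8,18.5,-15],"turn": 0,"jaw": 0.5}])

```text
clock: 40.38
tool_pos: [0.5484, -0.0813, 0.1653]
eef_rot: [0.866, -0.5, -0.006, 0.004]
contact_force: [0.4, -0.8, -1.9]
opening: 0.665
```

```bash
python3 - <<'E'
from h import *
st();go(.532,-.0895,.163,-60)
E
```

```text
t 40.38 p [ 0.5484 -0.0813  0.1653] yaw -60.0 q7 -0.59 F [ 0.4 -0.8 -1.9] op 0.665 tilt [-1.350e-02 -8.000e-04 -9.999e-01]
go (0.532, -0.0895, 0.163, -60) delta [-0.11  1.83  0.25] turn 0.0 q7 -0.59 rows 0.4
```

Call:
send_rows(series=[{"delta_pos": [-0.1,1.8,0],"turn": 0,"jaw": 0.5},{"delta_pos": [-0.1,1.8,0],"turn": 0,"jaw": 0.5},{"delta_pos": [-0.1,1.8,0],"turn": 0,"jaw": 0.5},{"delta_pos": [-0.1,1.8,0],"turn": 0,"jaw": 0.5}])

```text
clock: 40.72
tool_pos: [0.5356, -0.0883, 0.1653]
eef_rot: [0.866, -0.5, -0.005, 0.003]
contact_force: [0.2, 0.1, -1.0]
opening: 0.664
```

```bash
python3 - <<'E'
from h import *
snap('wrist','w50.png');st();z=tool()[1][2];disc('wrist',z-.0128+.008); go(.532,-.0895,.0695,-60);print(proj('wrist',[.572,-.026,.097]))
E
```

```text
t 40.77 p [ 0.5358 -0.088   0.1651] yaw -59.9 q7 -0.57 F [ 0.8  0.1 -1.3] op 0.667 tilt [-0.012   0.     -0.9999]
disc 0.78 [ 0.5779 -0.0514] res 0.00887 slot -120.3 nout 1345 (207, 71, 108, 111)
disc 0.73 [ 0.583  -0.0104] res 0.00204 slot -154.7 nout 1762 (232, 150, 28, 26)
disc 0.64 [ 0.5371 -0.0869] res 0.00046 slot 72.4 nout 221 (242, 235, 166, 137)
go (0.532, -0.0895, 0.0695, -60) delta [0.   0.3  9.56] turn 0.1 q7 -0.57 rows 2.3
[248.89000305 131.22789311]
```

View pics/w50.png

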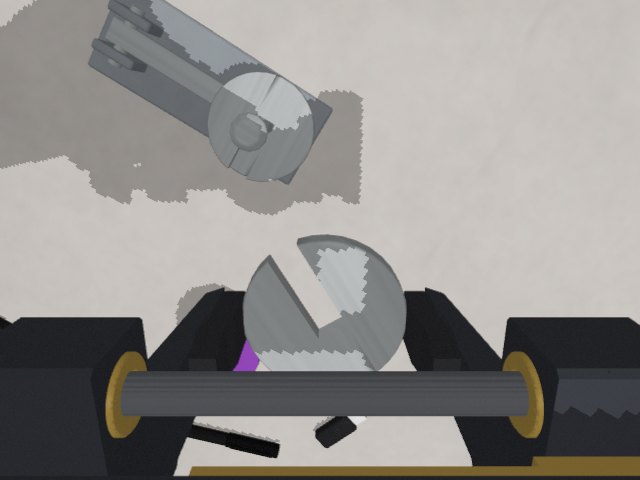

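```bash
python3 - <<'E'
from h import *
P=par('wrist');st();p=tool()[1];z=p[2]-.0128+.008
a=ray('wrist',283.5,248,z,P);b=ray('wrist',330,328,z,P);d=a-b
L=ray('wrist',270,256,z,P);L2=ray('wrist',320,336,z,P);R1=ray('wrist',297,240,z,P);R2=ray('wrist',341,320,z,P)
for q in (d,L-L2,R1-R2): print(np.degrees(np.arctan2(q[1],q[0])),np.linalg.norm(q))
print('inner-end mid rel TCP',(b-p),'mouth rel TCP',a-p)
u=d/np.linalg.norm(d); print('disc centre est',b+u*.006-p)
E
```

```text
t 40.82 p [ 0.5357 -0.088   0.165 ] yaw -59.9 q7 -0.57 F [ 0.8 -0.5 -1.6] op 0.664 tilt [-1.230e-02 -2.000e-04 -9.999e-01]
57.748369164740794 0.034663848998339956
59.03533582935119 0.03551015091277711
56.95659793161216 0.03400738903117927
inner-end mid rel TCP [-0.00223527 -0.00330674 -0.0048    ] mouth rel TCP [ 0.0162627   0.02600891 -0.0048    ]
disc centre est [ 0.00096657  0.00176753 -0.0048    ]
```

```bash
python3 - <<'E'
from h import *
go(.5325,-.0894,.0705,-60)
E
```

```text
go (0.5325, -0.0894, 0.0705, -60) delta [0.02 0.25 9.46] turn 0.1 q7 -0.57 rows 2.3
```

Call:
send_rows(series=[{"delta_pos": [0,0.35,4],"turn": 0,"jaw": 0.5},{"delta_pos": [0,0.35,8],"turn": 0,"jaw": 0.5},{"delta_pos": [0,0.35,9.4],"turn": 0,"jaw": 0.5},{"delta_pos": [0,0.35,9.4],"turn": 0,"jaw": 0.5},{"delta_pos": [0,0.35,9.4],"turn": 0,"jaw": 0.5},{"delta_pos": [0,0.35,9.4],"turn": 0,"jaw": 0.5}])

```text
clock: 41.32
tool_pos: [0.5313, -0.0909, 0.0721]
eef_rot: [0.866, -0.5, -0.005, 0.003]
contact_force: [0.5, -1.1, -1.0]
opening: 0.665
```

```bash
python3 - <<'E'
from h import *
snap('wrist','w51.png');st();go(.571,-.0278,.0695,-60)
u=np.array([np.cos(np.radians(58)),np.sin(np.radians(58))])
for k in (.035,): go(.571-k*u[0],-.0278-k*u[1],.0695,-60)
E
```

```text
t 41.37 p [ 0.5314 -0.091   0.0725] yaw -60.0 q7 -0.5 F [-1. -0. -1.] op 0.669 tilt [-0.0107 -0.0013 -0.9999]
go (0.571, -0.0278, 0.0695, -60) delta [-3.49 -6.59  0.25] turn 0.0 q7 -0.5 rows 1.8
go (np.float64(0.5524528257518377), np.float64(-0.057481683365474906), 0.0695, -60) delta [-1.85 -3.5   0.27] turn 0.0 q7 -0.5 rows 1.0
```

View pics/w51.png

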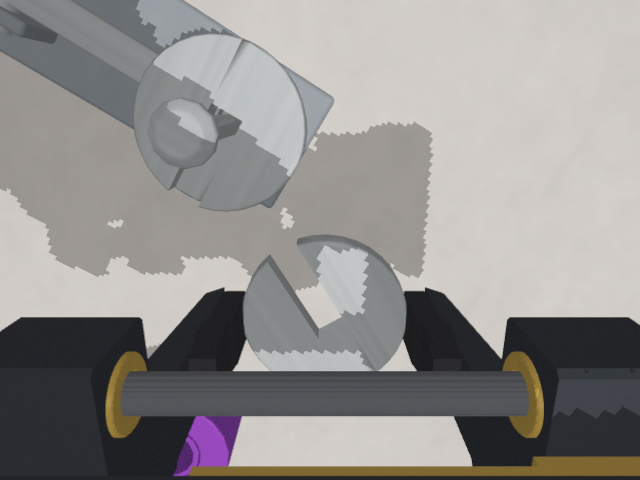

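Call:
send_rows(series=[{"delta_pos": [-0.6,-1.2,0.2],"turn": 0,"jaw": 0.5},{"delta_pos": [-1.2,-2.3,0.2],"turn": 0,"jaw": 0.5},{"delta_pos": [-1.85,-3.5,0.2],"turn": 0,"jaw": 0.5},{"delta_pos": [-1.85,-3.5,0.2],"turn": 0,"jaw": 0.5},{"delta_pos": [-1.85,-3.5,0.2],"turn": 0,"jaw": 0.5}])

```text
clock: 41.78
tool_pos: [0.552, -0.0553, 0.0693]
eef_rot: [0.867, -0.499, -0.005, 0.003]
contact_force: [-0.0, 0.6, -0.8]
opening: 0.664
```

```bash
python3 - <<'E'
from h import *
snap('wrist','w52.png');st();go(.571,-.0278,.0695,-60)
p=tool()[1]
for z in (.097,.075,.065): print(z,proj('wrist',[.572,-.026,z]))
E
```

```text
t 41.83 p [ 0.5512 -0.0567  0.0692] yaw -59.9 q7 -0.56 F [ 0.8 -0.9 -1.5] op 0.665 tilt [-1.320e-02 -7.000e-04 -9.999e-01]
go (0.571, -0.0278, 0.0695, -60) delta [-1.51 -3.16 -0.06] turn 0.1 q7 -0.56 rows 0.8
0.097 [264.29894218 264.96849413]
0.075 [274.03829145 239.94623212]
0.065 [277.52832015 230.97967695]
```

View pics/w52.png

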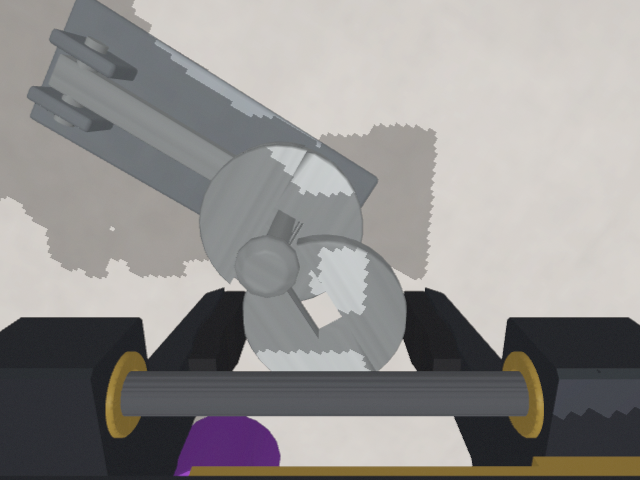

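Call:
send_rows(series=[{"delta_pos": [0.15,-0.1,0],"turn": 0,"jaw": 0.5},{"delta_pos": [0.15,-0.1,0],"turn": 0,"jaw": 0.5},{"delta_pos": [-0.3,-1.0,0],"turn": 0,"jaw": 0.5},{"delta_pos": [-0.65,-1.7,0],"turn": 0,"jaw": 0.5},{"delta_pos": [-0.65,-1.7,0],"turn": 0,"jaw": 0.5},{"delta_pos": [-0.65,-1.7,0],"turn": 0,"jaw": 0.5}])

```text
clock: 42.33
tool_pos: [0.5628, -0.0421, 0.0686]
eef_rot: [0.866, -0.499, -0.006, 0.003]
contact_force: [-0.3, 0.0, -1.6]
opening: 0.669
```

```bash
python3 - <<'E'
from h import *
snap('wrist','w53.png');st();go(.571,-.0278,.0695,-60)
E
```

```text
t 42.38 p [ 0.5623 -0.0428  0.0686] yaw -60.0 q7 -0.59 F [ 0.4 -0.1 -1.5] op 0.667 tilt [-1.400e-02 -5.000e-04 -9.999e-01]
go (0.571, -0.0278, 0.0695, -60) delta [-0.87 -1.5  -0.1 ] turn 0.0 q7 -0.59 rows 0.4
```

View pics/w53.png

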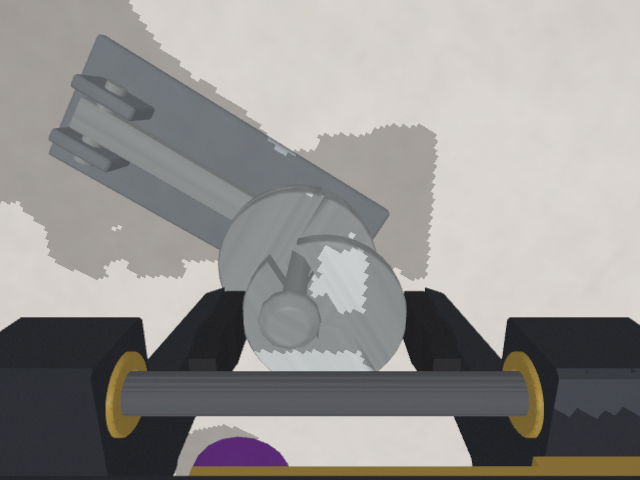

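Call:
send_rows(series=[{"delta_pos": [-0.35,-0.75,0],"turn": 0,"jaw": 0.5},{"delta_pos": [-0.75,-1.5,0],"turn": 0,"jaw": 0.5},{"delta_pos": [-0.75,-1.5,0],"turn": 0,"jaw": 0.5},{"delta_pos": [-0.75,-1.5,0],"turn": 0,"jaw": 0.5}])

```text
clock: 42.72
tool_pos: [0.5721, -0.0281, 0.0685]
eef_rot: [0.866, -0.499, -0.006, 0.003]
contact_force: [-0.7, -0.6, -1.9]
opening: 0.667
```

```bash
python3 - <<'E'
from h import *
snap('wrist','w54.png');st();go(.571,-.0278,.0695,-60)
E
```

```text
t 42.77 p [ 0.5718 -0.0289  0.0686] yaw -60.0 q7 -0.61 F [-0.3 -0.1 -2. ] op 0.666 tilt [-1.360e-02 -6.000e-04 -9.999e-01]
go (0.571, -0.0278, 0.0695, -60) delta [-0.13  0.01 -0.09] turn 0.0 q7 -0.61 rows 0.0
```

View pics/w54.png

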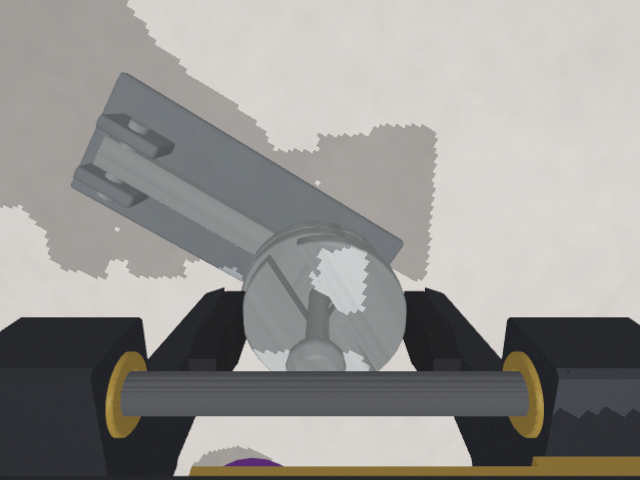

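```bash
python3 - <<'E'
from h import *
p=tool()[1];st()
for z in (.097,.064,.0545): print(z,proj('wrist',[.572,-.026,z]),proj('wrist',[.5725,-.0262,z]))
print('disc centre px',proj('wrist',[p[0]+.001,p[1]+.0018,.064]))
E
```

```text
t 42.77 p [ 0.5718 -0.0289  0.0686] yaw -60.0 q7 -0.61 F [-0.3 -0.1 -2. ] op 0.666 tilt [-1.360e-02 -6.000e-04 -9.999e-01]
0.097 [316.59098565 369.5046734 ] [318.06406099 368.50562597]
0.064 [318.71208371 315.21885872] [319.88492786 314.38881728]
0.0545 [319.17073934 303.48036592] [320.27858231 302.68926747]
disc centre px [322.39522977 314.97931538]
```

Call:
send_rows(series=[{"delta_pos": [-0.05,0,0.15],"turn": 0,"jaw": 0.5},{"delta_pos": [-0.05,0,0.2],"turn": 0,"jaw": 0.5},{"delta_pos": [-0.05,0,0.2],"turn": 0,"jaw": 0.32},{"delta_pos": [-0.05,0,0.2],"turn": 0,"jaw": 0.28},{"delta_pos": [-0.05,0,0.2],"turn": 0,"jaw": 0.24},{"delta_pos": [-0.05,0,0.2],"turn": 0,"jaw": 0.2},{"delta_pos": [-0.05,0,0.2],"turn": 0,"jaw": 0.1},{"delta_pos": [-0.05,0,0.2],"turn": 0,"jaw": 0.0}])

```text
clock: 43.43
tool_pos: [0.5713, -0.0289, 0.0666]
eef_rot: [0.866, -0.5, -0.006, 0.004]
contact_force: [0.2, 0.3, 0.6]
opening: 0.928
```

```bash
python3 - <<'E'
from h import *
snap('wrist','w55.png');st()
E
```

```text
t 43.48 p [ 0.5713 -0.0289  0.0666] yaw -60.0 q7 -0.61 F [ 0.4  0.5 -0.5] op 0.97 tilt [-1.370e-02 -6.000e-04 -9.999e-01]
```

View pics/w55.png

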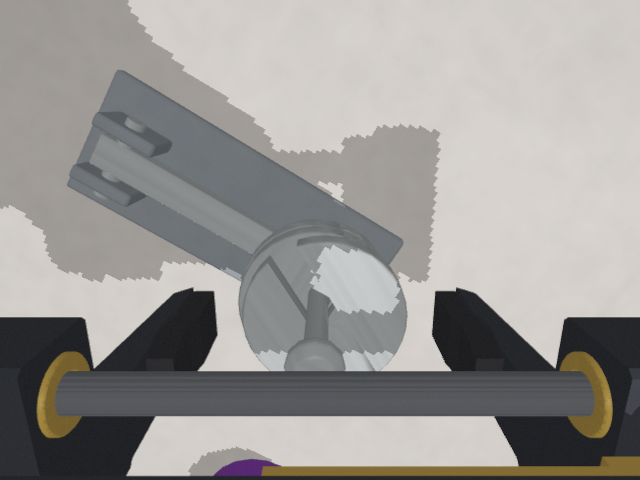

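Released. Now rise clear and back off so I can inspect the whole scene.

Call:
send_rows(series=[{"delta_pos": [0,0,-4],"turn": 0,"jaw": 0},{"delta_pos": [0,0,-8],"turn": 0,"jaw": 0},{"delta_pos": [0,0,-12],"turn": 0,"jaw": 0},{"delta_pos": [0,0,-16],"turn": 0,"jaw": 0},{"delta_pos": [0,7,-18],"turn": 0,"jaw": 0},{"delta_pos": [0,7,-18],"turn": 0,"jaw": 0},{"delta_pos": [0,7,-18],"turn": 0,"jaw": 0},{"delta_pos": [0,7,-18],"turn": 0,"jaw": 0}])

```text
clock: 44.15
tool_pos: [0.5123, -0.0647, 0.2484]
eef_rot: [0.865, -0.501, -0.005, 0.003]
contact_force: [0.3, 0.8, -0.5]
opening: 1.002
```

```bash
python3 - <<'E'
from h import *
st();im=snap('wrist','w56.png');im=snap('scene','s56.png');cv2.imwrite('pics/s56c.png',cv2.resize(im[170:340,230:420],None,fx=4.2,fy=3.5,interpolation=cv2.INTER_CUBIC));snap('top','t56.png')
for z in (.095,.062): print(z,proj('wrist',[.572,-.026,z]))
go(.5718-.04,-.0262-.025,.24,-60)
E
```

```text
t 44.15 p [ 0.5123 -0.0647  0.2484] yaw -60.2 q7 -0.64 F [ 0.3  0.8 -0.5] op 1.002 tilt [-1.290e-02 -3.000e-04 -9.999e-01]
0.095 [322.04918474 113.47289544]
0.062 [322.57658259 112.53287499]
go (0.5317999999999999, -0.0512, 0.24, -60) delta [-0.1  -2.13  0.67] turn 0.1 q7 -0.64 rows 0.5
```

View pics/w56.png

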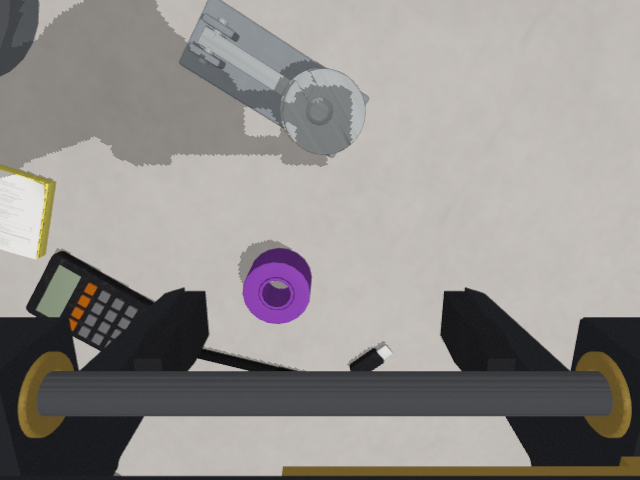

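View pics/s56c.png

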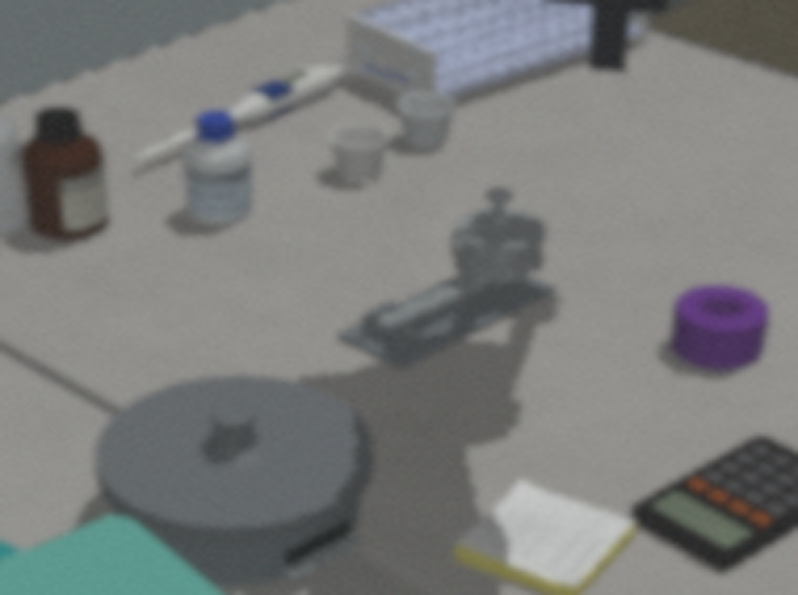

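View pics/t56.png

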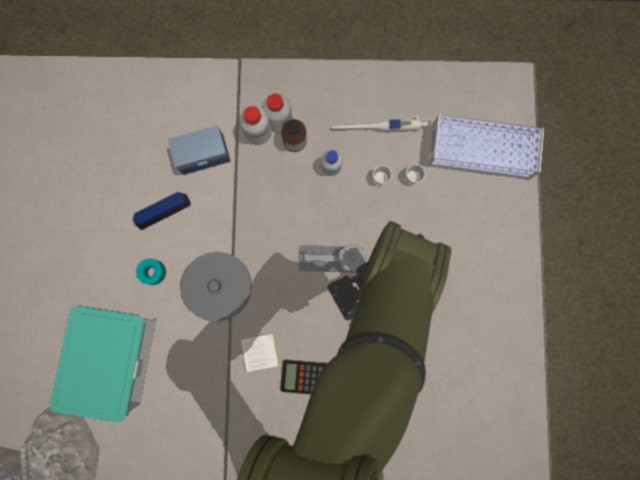

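```bash
python3 - <<'E'
from h import *
im=snap('wrist','w57.png');P=par('wrist');st()
cv2.imwrite('pics/w57c.png',cv2.resize(im[50:170,260:390],None,fx=5,fy=5,interpolation=cv2.INTER_CUBIC))
T=par('top'); snap('top','t57.png')
for d in nets.trace('top','drum_lid')[:1]: print(fitc('top',d['region'],.058,.0775,T))
for d in nets.trace('wrist','disc_1')[:2]:
    m=d['region'].astype(np.uint8);c=max(cv2.findContours(m,cv2.RETR_EXTERNAL,cv2.CHAIN_APPROX_NONE)[0],key=len)
    (u,v),rad=cv2.minEnclosingCircle(c);print(d['score'],u,v,rad,cv2.boundingRect(m),ray('wrist',u,v,.06,P))
E
```

```text
t 44.35 p [ 0.514  -0.0627  0.2468] yaw -59.9 q7 -0.64 F [0.4 0.9 0.3] op 0.997 tilt [-1.400e-02 -2.000e-04 -9.999e-01]
(array([0.5063, 0.2723]), np.float64(0.00121), 196)
0.88 326.7756652832031 114.8568115234375 43.26221466064453 (284, 73, 84, 85) [ 0.57197936 -0.02944316  0.06      ]
0.69 298.4214782714844 94.68013763427734 26.125980377197266 (281, 73, 44, 50) [ 0.57380727 -0.00500764  0.06      ]
```

View pics/w57c.png

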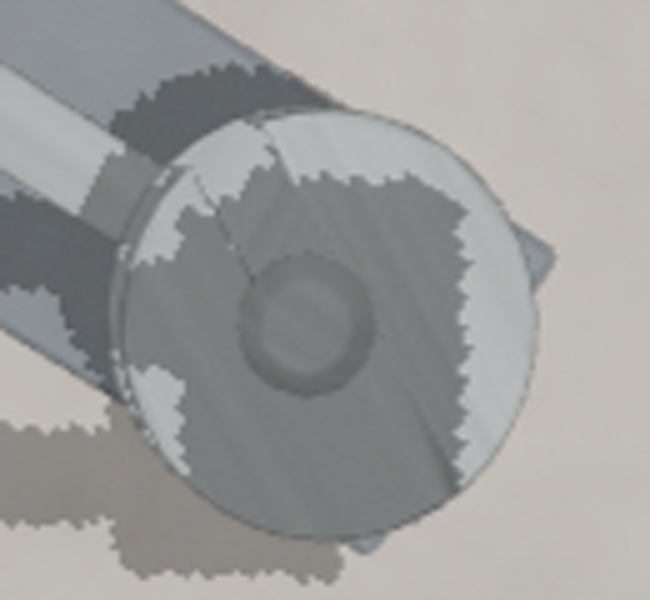

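Call:
send_rows(series=[{"delta_pos": [0,0,4],"turn": 0,"jaw": 0},{"delta_pos": [0,0,8],"turn": 0,"jaw": 0},{"delta_pos": [0,0,9],"turn": 0,"jaw": 0},{"delta_pos": [0,0,9],"turn": 0,"jaw": 0},{"delta_pos": [0,0,9],"turn": 0,"jaw": 0},{"delta_pos": [0,0,9],"turn": 0,"jaw": 0}])

```text
clock: 45.0
tool_pos: [0.5132, -0.0642, 0.159]
eef_rot: [0.866, -0.5, -0.004, 0.003]
contact_force: [-0.5, -1.0, -0.2]
opening: 0.998
```

```bash
python3 - <<'E'
from h import *
im=snap('wrist','w58.png');P=par('wrist');st()
for z in (.097,.088,.062): print(z,proj('wrist',[.572,-.026,z],P))
u,v=proj('wrist',[.572,-.026,.07],P);u,v=int(u),int(v)
y0=max(v-80,0);print(u-90,y0)
cv2.imwrite('pics/w58c.png',cv2.resize(im[y0:y0+160,u-90:u+90],None,fx=4,fy=3.75,interpolation=cv2.INTER_CUBIC))
E
```

```text
t 45.05 p [ 0.5133 -0.0641  0.1592] yaw -60.0 q7 -0.56 F [ 0.5 -0.2  0.1] op 1.003 tilt [-0.0103 -0.0011 -0.9999]
0.097 [317.16834619 114.86933846]
0.088 [317.55366808 114.45860865]
0.062 [318.49950149 113.45040748]
228 33
```

View pics/w58c.png

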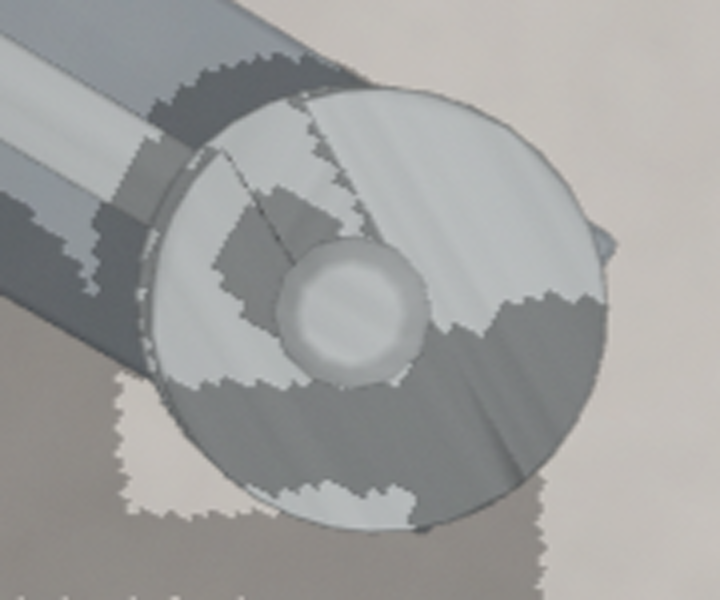

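```bash
python3 - <<'E'
from h import *
S=par('scene'); im=snap('scene','s59.png'); 
big=cv2.resize(im[255:345,245:330],None,fx=7,fy=6.6,interpolation=cv2.INTER_CUBIC)
o=big.copy()
for c in [(.5035,.2755)]:
  for a in np.arange(0,360,6):
    t=np.radians(a)
    for rr,z,col in((.0775,.058,(0,0,255)),(.0775,.042,(0,255,0))):
        u,v=proj('scene',[c[0]+rr*np.cos(t),c[1]+rr*np.sin(t),z],S); cv2.circle(o,(int((u+.5-245)*7),int((v+.5-255)*6.6)),2,col,-1)
cv2.imwrite('pics/s59c.png',np.vstack([o[:594]])); 
E
```

```text
(no output)
```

View pics/s59c.png

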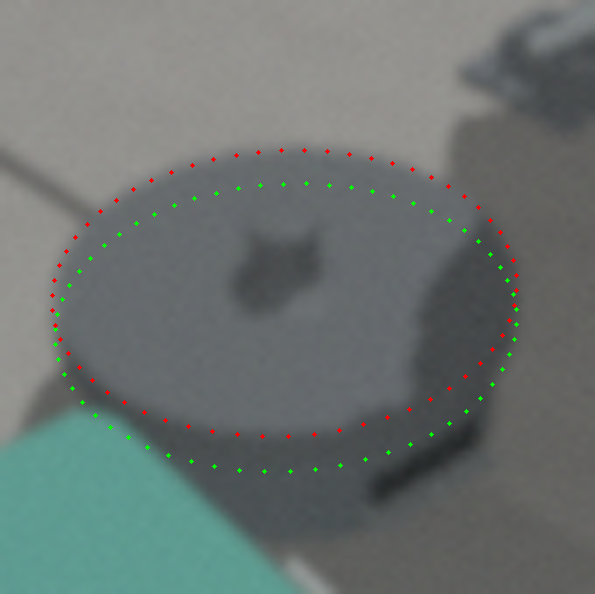

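Call:
send_rows(series=[{"delta_pos": [0,2,-5],"turn": 0,"jaw": 0},{"delta_pos": [0,2,-8],"turn": 0,"jaw": 0},{"delta_pos": [0,2,-8],"turn": 0,"jaw": 0},{"delta_pos": [0,2,-8],"turn": 0,"jaw": 0},{"delta_pos": [0,2,-8],"turn": 0,"jaw": 0},{"delta_pos": [0,2,-8],"turn": 0,"jaw": 0}])

```text
clock: 45.6
tool_pos: [0.4954, -0.0731, 0.2374]
eef_rot: [0.866, -0.5, -0.006, 0.004]
contact_force: [0.1, 0.4, 0.6]
opening: 0.999
```

```bash
python3 - <<'E'
from h import *
snap('top','t60.png');st();disc('top',.062)
print(order.finish_job())
E
```

```text
t 45.65 p [ 0.4953 -0.0732  0.2371] yaw -60.0 q7 -0.6 F [-0.4  0.2 -0.3] op 1.002 tilt [-1.520e-02 -1.000e-04 -9.999e-01]
disc 0.9 [ 0.5737 -0.0312] res 0.00128 slot 47.9 nout 336 (340, 245, 27, 25)
the job is handed in; nothing more can be done
None
```

View pics/t60.png

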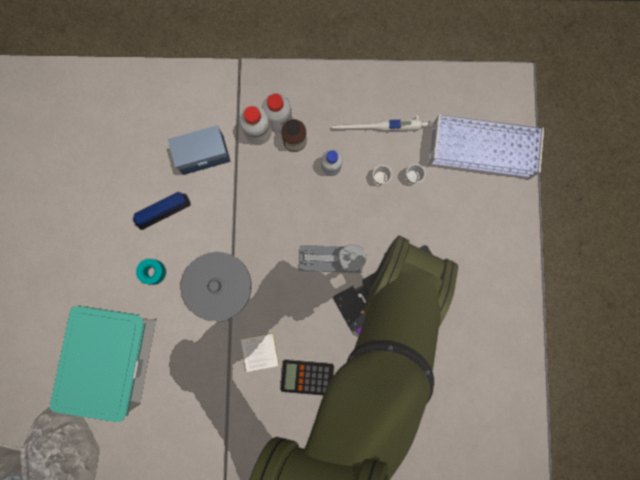

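I handed the job in at about 46 s. The roll is on the spindle, the lid is pressed home, and all four discs I found are on the hanger. No verdict was reported.

- **Roll:** it slid down over the spindle without contact force and was released at drum-floor height.
- **Lid:** I pressed it until it stopped solid with its origin about 42 mm above the drum's. The force there rose to about 40 N on the wrist reading. The scene picture matches the outline of a level lid at home height all round, and the top camera puts it within about 1 mm of the spindle.
- **Discs:** from the bottom up, the slots point to about 180°, 0°, 180° and 58°, so neighbours are at least 120° apart.
- **Surroundings:** the bottle and both cups are still standing, and no disc is left on the desk in the last pictures.

**Checks that were less clean:**
- **Top disc off centre:** the wrist camera puts it about 3 mm from the stem. A coarse top-camera fit of the stack gave about 5 mm, right at the 5 mm limit. I trust the wrist figure more, because it compares the disc with the hanger's button in one close picture.
- **Disc near the robot:** one disc lay at the edge of the arm's reach, so I first dragged it about 3 cm outward.
- **Tool tilt:** that left the tool tilted by about 0.015 rad for the rest of the job.

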